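# Load the vial roller and start it

## Task

Load the vial roller for mixing: lay every small capped vial from the front steel tray on its side in a cradle of its own, between the cradle's two rollers, cap to the back (usually by standing it against the low kerb in front of a free cradle and tipping it over with a push near the cap). When all of them lie there, press the start button on the machine fully down and let it come up again. Leave the timer, the tape roll and the marker where they are.

Things in the scene. Friction and masses are not known exactly. Their poses are not given: they have to be found in the camera images.
- vial_roller: vial roller fixed to the bench, 158 mm deep (x), 306 wide (y). Origin: on the bench under the middle of its kerb's front face; x to its back, z up. Front to back: bare bench; a kerb 5 mm high, 6 thick, across the full width; five cradles of two dark rollers each, flat white strips 22 mm wide, 9 high between them; from x = 100 mm the motor housing, 42 mm high. Side cheeks 12 mm high
- vial_tray: shallow steel tray fixed on the front of the bench, outside 169 x 249 mm (x, y), rim 22 mm high; inner floor 2 mm above the bench, inner walls about 70 mm (x) and 110 mm (y) from the middle. Origin: centre of its underside
- start (a joint): travel of the round black start button, 32 mm across, on top of the motor housing: 0 released, 0.006 m fully down. It moves straight down against a spring; about 5 N hold it fully down, and it comes back up by itself
- start_top (a point): centre of the top face of the start button, moves with it
- lane_1 (a point): on the bench at the kerb's front face, in the middle of cradle 1 (cradle 1 is farthest to the roller's -y; 60 mm apart); axes as the roller's. A cradle is two fixed rubber rollers, 10 mm thick, 92 long, front to back, 24 mm apart centre to centre, tops 10 mm above the bench. A vial tipped over the kerb lies in it with its axis 19 mm above the bench, its foot about 10 mm before the kerb
- lane_2 (a point): on the bench at the kerb's front face, in the middle of cradle 2 (cradle 1 is farthest to the roller's -y; 60 mm apart); axes as the roller's. A cradle is two fixed rubber rollers, 10 mm thick, 92 long, front to back, 24 mm apart centre to centre, tops 10 mm above the bench. A vial tipped over the kerb lies in it with its axis 19 mm above the bench, its foot about 10 mm before the kerb
- lane_3 (a point): on the bench at the kerb's front face, in the middle of cradle 3 (cradle 1 is farthest to the roller's -y; 60 mm apart); axes as the roller's. A cradle is two fixed rubber rollers, 10 mm thick, 92 long, front to back, 24 mm apart centre to centre, tops 10 mm above the bench. A vial tipped over the kerb lies in it with its axis 19 mm above the bench, its foot about 10 mm before the kerb
- lane_4 (a point): on the bench at the kerb's front face, in the middle of cradle 4 (cradle 1 is farthest to the roller's -y; 60 mm apart); axes as the roller's. A cradle is two fixed rubber rollers, 10 mm thick, 92 long, front to back, 24 mm apart centre to centre, tops 10 mm above the bench. A vial tipped over the kerb lies in it with its axis 19 mm above the bench, its foot about 10 mm before the kerb
- lane_5 (a point): on the bench at the kerb's front face, in the middle of cradle 5 (cradle 1 is farthest to the roller's -y; 60 mm apart); axes as the roller's. A cradle is two fixed rubber rollers, 10 mm thick, 92 long, front to back, 24 mm apart centre to centre, tops 10 mm above the bench. A vial tipped over the kerb lies in it with its axis 19 mm above the bench, its foot about 10 mm before the kerb
- vial_1: small round reagent vial of glass with a black screw cap, 27 mm in diameter, 58 mm high, about 45 g, standing upright in the tray at the start, or absent (no pose). Its glass body is 27 mm wide up to about 38 mm, the cap above is narrower. Origin: centre of its underside; z runs from the foot to the cap
- vial_1_cap (a point): centre of the top of the cap of vial_1, 58 mm from its foot
- vial_2: small round reagent vial of glass with a black screw cap, 27 mm in diameter, 58 mm high, about 45 g, standing upright in the tray at the start, or absent (no pose). Its glass body is 27 mm wide up to about 38 mm, the cap above is narrower. Origin: centre of its underside; z runs from the foot to the cap
- vial_2_cap (a point): centre of the top of the cap of vial_2, 58 mm from its foot
- vial_3: small round reagent vial of glass with a black screw cap, 27 mm in diameter, 58 mm high, about 45 g, standing upright in the tray at the start, or absent (no pose). Its glass body is 27 mm wide up to about 38 mm, the cap above is narrower. Origin: centre of its underside; z runs from the foot to the cap
- vial_3_cap (a point): centre of the top of the cap of vial_3, 58 mm from its foot
- vial_4: small round reagent vial of glass with a black screw cap, 27 mm in diameter, 58 mm high, about 45 g, standing upright in the tray at the start, or absent (no pose). Its glass body is 27 mm wide up to about 38 mm, the cap above is narrower. Origin: centre of its underside; z runs from the foot to the cap
- vial_4_cap (a point): centre of the top of the cap of vial_4, 58 mm from its foot
- vial_5: small round reagent vial of glass with a black screw cap, 27 mm in diameter, 58 mm high, about 45 g, standing upright in the tray at the start, or absent (no pose). Its glass body is 27 mm wide up to about 38 mm, the cap above is narrower. Origin: centre of its underside; z runs from the foot to the cap
- vial_5_cap (a point): centre of the top of the cap of vial_5, 58 mm from its foot
- bench_timer: count-down timer lying on the bench, 60 x 64 x 19 mm, a bystander to be left alone; origin: centre of its underside
- tape_roll: roll of label tape, 104 mm across, 25 mm high, a bystander to be left alone; origin: centre of its underside
- felt_marker: felt marker lying on the bench, 135 mm long, a bystander to be left alone; origin: centre of its underside

How it is judged:
By the outcome, as a careful person would: the job done as asked, in the order asked, and still so for the second after the job is handed in, with the robot touching nothing.
Of vial_1, vial_2, vial_3, vial_4, vial_5 only 4 to 5 are there at a start; the rules pass over those that are not, and their reading is None.
At some moment in a run one of vial_1, vial_2, vial_3, vial_4, vial_5 may be knocked a few centimetres aside while the robot is not near it.
It also fails if it takes over 210 s, if anything falls off the work surface, if the arm or the gripper's body presses on something with over 40 N, if the wrist force passes 120 N, or if a joint passes its speed limit or range.

## Robot

A 6-joint arm with a two-finger parallel gripper is mounted at the origin on a cart in front of the work surface, level with it; the furniture and walls round the work are solid. World frame = base frame: x ahead of the robot, y to its left, z up, the work surface at z = 0. Lengths are in m, angles in rad, forces in N, time in s.
With the tool pointing down it reaches from about 0.35 to 0.775 m from the base axis. Payload 5.5 kg.
Tool frame: the origin (TCP) lies midway between the tips of the shut fingers; the grasp point (between the pads) lies 19 mm behind it; z points along the fingers, y is the direction in which the jaws open and shut (so a half turn about z gives the same grasp; the last joint's range is limited). The gripper opens to 85 mm and grips with 20 to 120 N. Pads are 22 mm wide; open, the fingers measure 114 mm over their backs; the gripper's body (76 mm by 85 mm) begins 54 mm behind the grasp point. The pads swing forward as they close: fully open they stand 13 mm farther back than shut.
Start: joints at [-1.47, 0.313, 0.046, 1.304, 0, 1.431], TCP at [0.137, -0.558, 0.231] pointing down, gripper open.
Joint ranges: [-2.76, 2.76], [-0.86, 1.69], [-1.03, 1.26], [-2.2, 2.34], [-1.47, 1.5], [-3.14, 3.14]. Speed limits (rad/s): [2.57, 2.57, 3.14, 3.14, 3.14, 3.14].

## Interface

Orientations are given as a unit quaternion [w, x, y, z].
In Python, from workcell import env gives the robot as it stands.
- The arm moves only by the shell command python3 -m pendant 'ROWS' [FORCE]. ROWS is JSON, a list of rows, each a list of 3 entries, a list of its own where there are three numbers: the shift along the tool's x, y, z each as a share of 20 mm, from -1 to 1, then the turn about the tool's z as a share of 6 degrees, from -1 to 1, then the closure, from -1 (fully open) to 1 (shut). In form: [[[tx, ty, tz], turn, claw], ...]. A call has 1 to 12 rows; each row shifts and turns the commanded pose from where the row before left it, along the tool's axes as they then stand; what a row does not reach is not made up. A row lasts 1/8 s, in which the tool goes at most 62.5 mm and 10.7 degrees, less where a joint would pass 70% of its speed; a pose out of reach is approached as far as the arm can. A call with a number of a shift or a turn outside -1 to 1 is refused whole. A call with a gripper value outside its range is refused whole. The fingers move at their own pace and stop on an object; FORCE is the grip in N (left out, the last holds). Time passes only in rows, so rows that do not move let the fingers close. It gives the time, the measured TCP pose, the force and the opening at its end, in the units of the state.
- env.get_state(): the state, without advancing time (a new reading comes with each control period).
- env.read_camera(name): name is "scene" or "top" or "wrist"; returns a dict with "color" (480x640x3 uint8, blue, green, red), "mtx" (3x3 intrinsics, pixels), "view" (4x4, takes a point from world to camera coordinates). Camera axes: x right, y down, z forward; pixel columns grow to the right and rows downward; lengths in m; the calibration is good to about 2 mm. The wrist camera is an equidistant fisheye: a pixel r from the principal point sees the ray r / f radians off the axis. A picture is of the moment at which its call begins. There is no depth.
- env.hand_in(): hands the job in, once; it reports no verdict.
Trained networks look in the newest picture that a camera, given by its name, has taken for a name from the list of things; names that differ only in an ending like _2 or _b are one class to them, and where a whole thing is asked for, a point or a joint stands for the part that bears it (a point fixed in the world has none). Each returns a list of dicts, best first, with "p" (0 to 1); they miss things now and then, are a little off and sometimes report something else, mostly with a low value. They report only what shows in the picture. A call takes as long as a camera call.
- env.boxes_of(camera, thing): "location" ([column, row] in pixels, amid what is visible of it).
- env.cut_out(camera, thing): "region" (480x640 bool, what is visible of it) and "location" ([column, row] in pixels, amid what is visible of it).
The state is a dict: "clock": time; "joint_pos": joint angles; "qvel": joint speeds; "tau": joint torques, N m; "tcp_pos": TCP position; "orientation": TCP orientation; "wrist_force": force on the tool from outside, world axes, zero at the start; "ft_torque": the same for the moment, N m; "finger_gap": finger opening in m.
Only numpy, scipy, OpenCV 4.12 (cv2) and the standard library are available. Lean on these libraries where they do the work, as an engineer would, in place of code of your own. Each camera call takes 0.05 s, during which the arm holds its last target.

## Working session

There is one attempt and no reset: what is moved stays moved. The work goes in short steps, Python scripts to look and compute and a shell command to move; the robot and the scene stay as the last step left them, time stands still between calls to the robot, and variables do not carry over. Pictures are saved under pics/ and viewed, and the job is handed in when it is done.

```bash
ls; mkdir -p pics
cat > h.py <<'E'
import numpy as np, cv2, json
from workcell import env
def pic(cam,name):
    r=env.read_camera(cam); cv2.imwrite('pics/'+name+'.png',r['color']); return r
def ray(r,px,cam):
    K=np.array(r['mtx']);V=np.array(r['view']);R=V[:3,:3];t=V[:3,3]
    if cam=='wrist':
        d=np.array([(px[0]-K[0,2])/K[0,0],(px[1]-K[1,2])/K[1,1]]);a=np.linalg.norm(d)
        v=np.array([*(np.sin(a)*d/max(a,1e-9)),np.cos(a)])
    else: v=np.linalg.inv(K)@np.array([px[0],px[1],1.])
    return -R.T@t, R.T@v
def at(r,px,cam,z):
    o,d=ray(r,px,cam); return o+d*(z-o[2])/d[2]
def proj(r,p,cam):
    K=np.array(r['mtx']);V=np.array(r['view']);c=V[:3,:3]@np.array(p)+V[:3,3]
    if cam=='wrist':
        rr=np.hypot(c[0],c[1]);a=np.arctan2(rr,c[2]);return np.array([K[0,2]+K[0,0]*a*c[0]/rr,K[1,2]+K[1,1]*a*c[1]/rr])
    u=K@c;return u[:2]/u[2]
E
python3 - <<'E'
from h import *
for c in ['scene','top','wrist']:
    r=pic(c,c+'0'); print(c,np.round(r['mtx'],1).tolist(),np.round(r['view'],3).tolist())
    for t in ['vial_1','vial_1_cap','vial_roller','vial_tray','start','start_top','bench_timer','tape_roll','felt_marker']:
        print(t,[(round(d['p'],2),np.round(d['location']).tolist()) for d in env.boxes_of(c,t)])
s=env.get_state();print(s)
E
```

```text
pics
scene [[593.1, 0.0, 319.3], [0.0, 593.1, 237.7], [0.0, 0.0, 1.0]] [[0.536, -0.844, 0.006, -0.237], [-0.626, -0.402, -0.668, 0.397], [0.566, 0.355, -0.744, 1.546], [0.0, 0.0, 0.0, 1.0]]
vial_1 [(0.71, [372.0, 303.0]), (0.6, [393.0, 295.0]), (0.49, [354.0, 288.0]), (0.47, [370.0, 284.0])]
vial_1_cap [(0.56, [401.0, 313.0])]
vial_roller [(0.7, [238.0, 213.0])]
vial_tray [(0.78, [374.0, 302.0]), (0.57, [234.0, 212.0])]
start [(0.58, [238.0, 214.0])]
start_top []
bench_timer []
tape_roll []
felt_marker [(0.62, [182.0, 212.0])]
top [[540.2, 0.0, 319.2], [0.0, 540.2, 242.4], [0.0, 0.0, 1.0]] [[-0.077, -0.997, -0.003, 0.078], [-0.974, 0.076, -0.212, 0.538], [0.212, -0.013, -0.977, 1.349], [0.0, 0.0, 0.0, 1.0]]
vial_1 [(0.65, [405.0, 280.0]), (0.64, [137.0, 308.0]), (0.57, [385.0, 280.0]), (0.45, [396.0, 262.0])]
vial_1_cap []
vial_roller [(0.65, [243.0, 240.0])]
vial_tray [(0.81, [411.0, 278.0])]
start [(0.66, [223.0, 218.0]), (0.55, [242.0, 238.0])]
start_top [(0.62, [227.0, 220.0])]
bench_timer [(0.89, [425.0, 206.0])]
tape_roll [(0.59, [492.0, 199.0])]
felt_marker [(0.61, [135.0, 306
[... 315 characters left out ...]
k': 1.5, 'joint_pos': array([-1.46960631e+00,  3.13222568e-01,  4.60883933e-02,  1.30361118e+00,
       -5.00701498e-06,  1.43118799e+00]), 'qvel': array([ 9.56835129e-04, -1.54528896e-03, -3.51124903e-04,  5.21438088e-04,
        7.97137115e-05,  1.12513243e-03]), 'tau': array([-4.23231650e-04, -4.80464280e+01,  2.98805773e+01,  5.80087835e-04,
       -1.15116341e-04, -6.56094379e-07]), 'tcp_pos': array([ 0.13711244, -0.55844391,  0.23130558]), 'orientation': array([ 2.54339292e-05,  9.92760770e-01,  1.20108505e-01, -2.99259394e-06]), 'wrist_force': array([-0.25462466,  0.06305439,  0.50068453]), 'ft_torque': array([ 0.01247557,  0.03059491, -0.0207143 ]), 'finger_gap': 0.08539018092259161}
```

View pics/scene0.png

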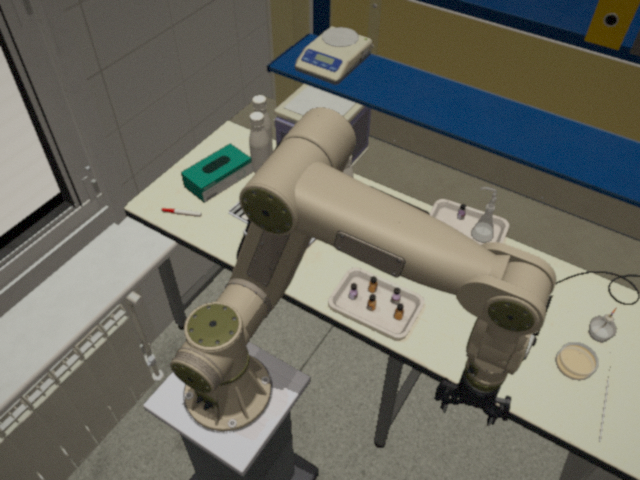

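View pics/top0.png

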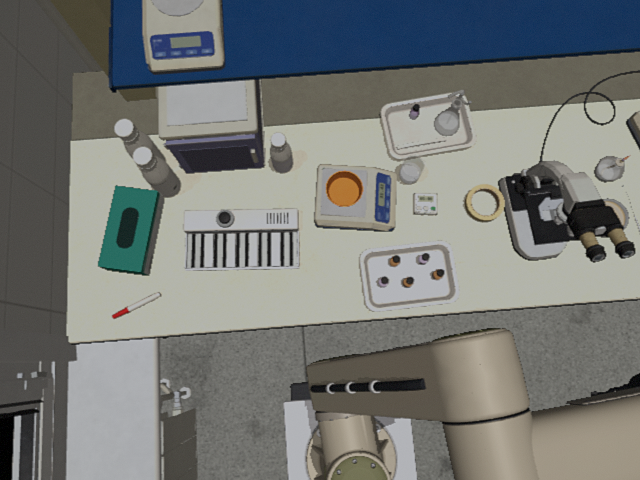

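The top view shows five vials in the front tray (around 383–438, 257–281), the roller at (242,240), and a distractor tray at the back at (427,125). I'll zoom in next.

Run:
```python
from h import *
i=cv2.imread('pics/top0.png')
cv2.imwrite('pics/z1.png',cv2.resize(i[235:315,350:470],None,fx=6,fy=6,interpolation=cv2.INTER_CUBIC))
cv2.imwrite('pics/z2.png',cv2.resize(i[200:280,175:310],None,fx=5.9,fy=5.9,interpolation=cv2.INTER_CUBIC))
```

```text
(no output)
```

View pics/z1.png

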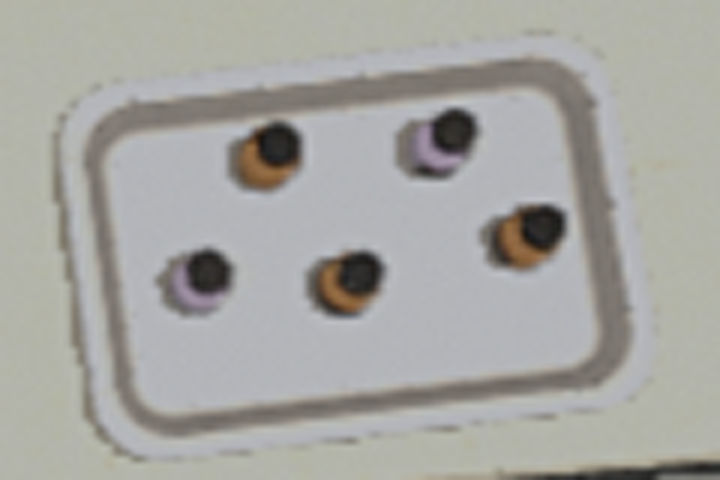

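View pics/z2.png

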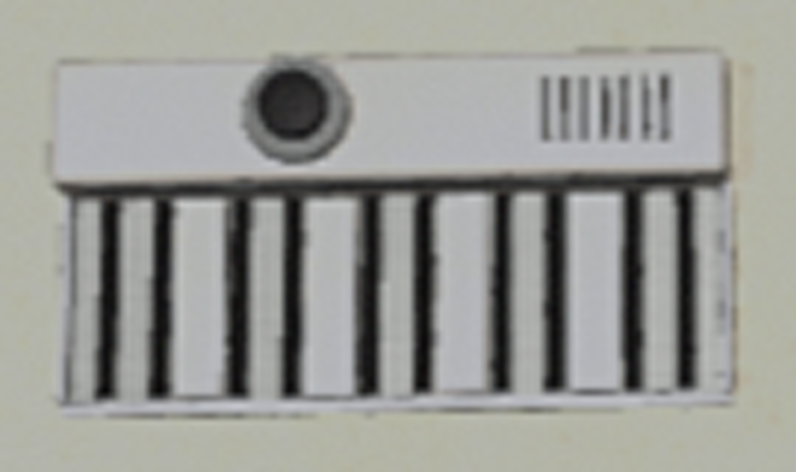

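```bash
cat > fit0.py <<'E'
from h import *
from scipy.optimize import least_squares
r=env.read_camera('top')
caps=np.array([(279,145),(453,130),(209,272),(361,272),(542,227)])/6+[350-.4,235-.4]
for c in caps: print(np.round(at(r,c,'top',.060),4))
f=5.9
P=[(0,.153,.003,62,412),(0,-.153,.003,733,403),(.1,.153,.042,58,186),(.1,-.153,.042,728,178),(.158,.153,.042,58,62),(.158,-.153,.042,722,50)]
for l in range(5):
    for s in (1,-1):
        y=(l-2)*.06+s*.012
        u={(4,1):111,(4,-1):162,(3,1):237,(3,-1):293,(2,1):368,(2,-1):424,(1,1):500,(1,-1):555,(0,1):632,(0,-1):686}[(l,s)]
        P.append((.053,y,.010,u,300))
P=np.array(P)
def w(p,q):
    c,s=np.cos(p[2]),np.sin(p[2]); return [p[0]+c*q[0]-s*q[1],p[1]+s*q[0]+c*q[1],q[2]]
def res(p):
    o=[]
    for i,q in enumerate(P):
        e=proj(r,w(p,q[:3]),'top')-(q[3:]/f+[175-.42,200-.42])
        o+= list(e) if i<6 else [e[0]]
    return np.array(o)
s=least_squares(res,[.6,.2,0]);print(s.x,np.round(res(s.x),1))
print('button',at(r,np.array([293,103])/f+[174.6,199.6],'top',.05))
for l in range(5): print('lane',l+1,np.round(w(s.x,[0,(l-2)*.06,0]),4))
E
python3 fit0.py
```

```text
[ 0.4834 -0.158   0.06  ]
[ 0.4841 -0.2334  0.06  ]
[ 0.4309 -0.1224  0.06  ]
[ 0.4259 -0.187   0.06  ]
[ 0.4392 -0.2663  0.06  ]
[ 0.49615158  0.24791748 -0.06381353] [-0.2  0.9  0.2  0.9 -1.7 -0.5  0.3 -0.7 -0.8 -0.6  1.2 -0.1  0.4  0.2
  0.5  0.1  0.5 -0.1  0.4 -0.2 -0.6 -0.3]
button [0.63202179 0.28176434 0.05      ]
lane 1 [0.4885 0.1282 0.    ]
lane 2 [0.4923 0.188  0.    ]
lane 3 [0.4962 0.2479 0.    ]
lane 4 [0.5    0.3078 0.    ]
lane 5 [0.5038 0.3677 0.    ]
```

```bash
python3 -m pendant '[[[0,0,0],0.97,-1],[[0,0,0],0.97,-1],[[0,0,0],0.97,-1],[[0.6,-0.96,0],0,-1],[[0.6,-0.96,0],0,-1],[[0.6,-0.96,0],0,-1],[[0.6,-0.96,0],0,-1],[[0.6,-0.96,0],0,-1],[[0.6,-0.96,0],0,-1],[[0.6,-0.96,0],0,-1],[[0.6,-0.96,0],0,-1],[[0.6,-0.96,0],0,-1]]'
python3 -m pendant '[[[0.6,-0.96,0],0,-1],[[0.6,-0.96,0],0,-1],[[0.6,-0.96,0],0,-1],[[0.6,-0.96,0],0,-1],[[0.6,-0.96,0],0,-1],[[0.6,-0.96,0],0,-1],[[0.6,-0.96,0],0,-1],[[0.6,-0.96,0],0,-1],[[0.6,-0.96,0],0,-1],[[0.6,-0.96,0],0,-1],[[0.6,-0.96,0],0,-1],[[0,0,0],0,-1]]'
python3 - <<'E'
from h import *
r=pic('wrist','w1')
V=r['view'];print('cam',-V[:3,:3].T@V[:3,3])
for t in ['vial_1','vial_1_cap']:
    for d in env.boxes_of('wrist',t): print(t,round(d['p'],2),np.round(d['location']),np.round(at(r,d['location'],'wrist',.06 if 'cap' in t else .03),3))
E
```

```text
clock: 3.05
tcp_pos: [0.2568, -0.3917, 0.2314]
orientation: [0.0, 0.999, -0.032, 0.0]
wrist_force: [1.0, 0.7, 0.7]
finger_gap: 0.0854
clock: 4.55
tcp_pos: [0.4016, -0.1891, 0.2313]
orientation: [0.0, 1.0, -0.031, 0.0]
wrist_force: [0.1, 0.2, -0.1]
finger_gap: 0.0852
cam [ 0.48549132 -0.19369735  0.37379295]
vial_1 0.9 [317. 172.] [ 0.427 -0.188  0.03 ]
vial_1 0.84 [286. 111.] [ 0.485 -0.164  0.03 ]
vial_1 0.7 [364. 106.] [ 0.486 -0.235  0.03 ]
vial_1 0.61 [400. 151.] [ 0.443 -0.268  0.03 ]
vial_1 0.59 [248. 170.] [ 0.434 -0.123  0.03 ]
vial_1_cap 0.92 [400. 154.] [ 0.444 -0.261  0.06 ]
vial_1_cap 0.73 [35. 82.] [0.558 0.091 0.06 ]
```

View pics/w1.png

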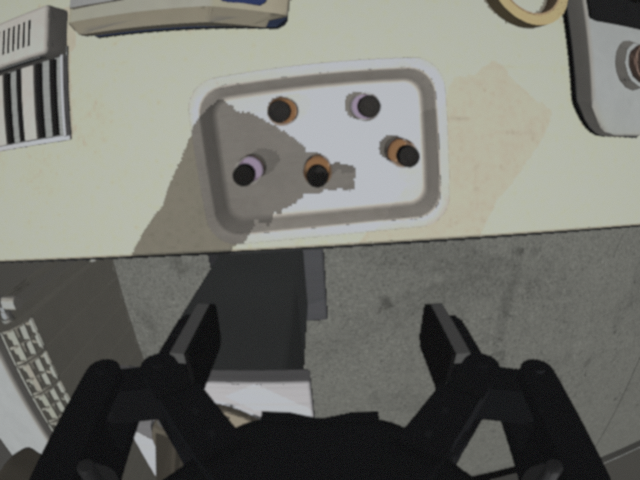

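The wrist view shows all five vials, with caps at (281,111), (369,106), (245,173), (316,175) and (406,156). Next I'll write a precise cap finder.

```bash
cat >> h.py <<'E'
def caps(r,cam,box=None,z=.055,pr=True):
    g=r['color'].max(axis=2); m=(g<60).astype(np.uint8)
    n,l,st,c=cv2.connectedComponentsWithStats(m); out=[]
    for i in range(1,n):
        if 15<st[i,4]<900 and max(st[i,2:4])<1.9*min(st[i,2:4])+2:
            p=at(r,c[i],cam,z)
            if box is None or (box[0]<p[0]<box[1] and box[2]<p[1]<box[3]): out.append((p,c[i],st[i,4]))
    if pr:
        for p,q,a in out: print(np.round(p[:2],4),np.round(q),a)
    return out
TR=(.36,.53,-.32,-.06)
YAW=-.0638
def todo(target):
    s=env.get_state();q=s['orientation'];yaw=2*np.arctan2(q[2],q[1]);d=np.array(target)-s['tcp_pos']
    c,n=np.cos(yaw),np.sin(yaw)
    print('yaw',round(yaw,4),'rows20: x %.2f y %.2f z %.2f'%((c*d[0]+n*d[1])/.02,(n*d[0]-c*d[1])/.02,-d[2]/.02), 'turn %.2f'%(-np.degrees((YAW-yaw))/6*1),'F',np.round(s['wrist_force'],1),'gap',s['finger_gap'],'tcp',np.round(s['tcp_pos'],4),'t',s['clock'])
E
python3 - <<'E'
from h import *
for c in ['wrist','top']:
    r=env.read_camera(c);print(c);caps(r,c,TR)
todo([.4306,-.1225,.09])
E
```

```text
wrist
[ 0.4861 -0.2354] [366. 105.] 341
[ 0.4865 -0.1596] [277. 110.] 355
[ 0.4419 -0.268 ] [405. 155.] 341
[ 0.4338 -0.1239] [242. 174.] 360
[ 0.4281 -0.1881] [315. 175.] 361
top
[ 0.444  -0.1949] [412. 273.] 434
[ 0.4844 -0.1579] [396. 259.] 34
[ 0.4325 -0.1234] [385. 280.] 34
yaw -0.0648 rows20: x 1.26 y -3.51 z 7.07 turn -0.01 F [-1.2  0.1  0.4] gap 0.08559922315262178 tcp [ 0.4009 -0.1909  0.2313] t 4.8
```

```bash
python3 -m pendant '[[[0.35,-0.865,0.9],0,-0.1],[[0.35,-0.865,0.9],0,-0.1],[[0.35,-0.865,0.9],0,-0.1],[[0.34,-0.865,0.9],0,-0.1],[[0,0,0.9],0,-0.1],[[0,0,0.9],0,-0.1],[[0,0,0.9],0,-0.1],[[0,0,0.9],0,-0.1],[[0,0,0],0,-0.1]]'
python3 - <<'E'
from h import *
r=pic('wrist','w2')
caps(r,'wrist',TR)
todo([.4335,-.1237,.012])
E
```

```text
clock: 5.92
tcp_pos: [0.432, -0.1233, 0.0862]
orientation: [-0.001, 0.999, -0.033, -0.001]
wrist_force: [-1.0, -0.1, 0.4]
finger_gap: 0.0472
[ 0.4427 -0.2663] [563. 239.] 892
[ 0.4478 -0.169 ] [408. 242.] 40
yaw -0.065 rows20: x 0.04 y 0.00 z 3.75 turn -0.01 F [-0.6 -0.4  0.8] gap 0.04704734778837352 tcp [ 0.4327 -0.1236  0.0871] t 5.975
```

View pics/w2.png

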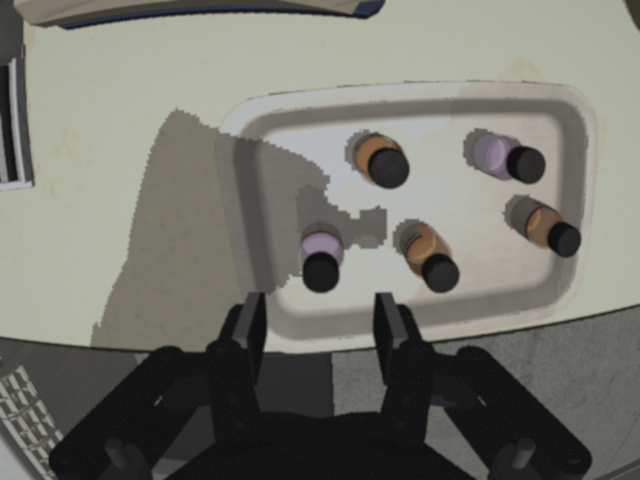

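The vial sits slightly left of centre ahead of the jaws, with its cap at (321,272). I'll check the cap's projection.

Run:
```python
from h import *
r=env.read_camera('wrist')
print(proj(r,[.4335,-.1237,.06],'wrist'),at(r,[321,275],'wrist',.06),at(r,[320,272],'wrist',.055),at(r,[320,242],'wrist',.02))
```

```text
[320.44036537 278.49571213] [ 0.43544801 -0.12410927  0.06      ] [ 0.43480638 -0.12357016  0.055     ] [ 0.43826135 -0.12385645  0.02      ]
```

```bash
python3 -m pendant '[[[0.1,0,0.6],0,-0.1],[[0,0,0.8],0,-0.1],[[0,0,0.8],0,-0.1],[[0,0,0.8],0,-0.1],[[0,0,0.7],0,-0.1],[[0,0,0],0,-0.1],[[0,0,0],0,1],[[0,0,0],0,1],[[0,0,0],0,1],[[0,0,0],0,1],[[0,0,0],0,1]]' 35
python3 - <<'E'
from h import *
pic('wrist','w3'); todo([.435,-.124,.08])
E
```

```text
clock: 7.4
tcp_pos: [0.4359, -0.1237, 0.0138]
orientation: [0.0, 0.999, -0.032, 0.001]
wrist_force: [0.3, 0.2, 5.2]
finger_gap: 0.0254
yaw -0.0639 rows20: x -0.04 y 0.02 z -3.31 turn -0.00 F [-0.   0.6  6.4] gap 0.025327958982678422 tcp [ 0.4359 -0.1237  0.0138] t 7.45
```

View pics/w3.png

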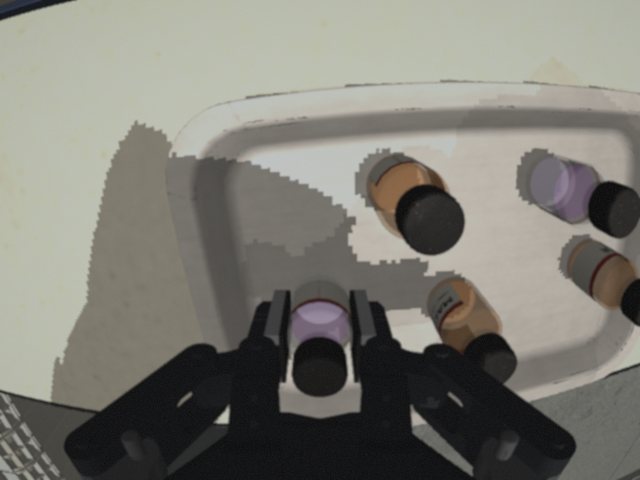

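```bash
python3 -m pendant '[[[0,0,-0.9],0,1],[[0,0,-0.9],0,1],[[0,0,-0.9],0,1],[[0,-0.5,-0.9],0,1],[[0,-1,-0.9],0,1],[[0,-1,-0.9],0,1],[[0,-1,0],0,1],[[0,-1,0],0,1],[[0,-1,0],0,1],[[-0.1,-1,0],0,1],[[-0.1,-1,0],0,1],[[-0.1,-1,0],0,1]]'
python3 -m pendant '[[[-0.1,-1,0],0,1],[[-0.1,-1,0],0,1],[[-0.1,-1,0],0,1],[[-0.1,-1,0],0,1],[[-0.1,-1,0],0,1],[[-0.1,-1,0],0,1],[[-0.1,-1,0],0,1],[[0,-1,0],0,1],[[0,-1,0],0,1],[[0,-1,0],0,1],[[0,0,0],0,1],[[0,0,0],0,1]]'
python3 - <<'E'
from h import *
r=pic('wrist','w4'); todo([.489,.3686,.013])
E
```

```text
clock: 8.95
tcp_pos: [0.4396, 0.0473, 0.1208]
orientation: [0.0, 0.999, -0.032, -0.001]
wrist_force: [0.0, 0.2, 0.0]
finger_gap: 0.0251
clock: 10.45
tcp_pos: [0.4281, 0.1364, 0.1289]
orientation: [-0.044, 0.998, 0.035, -0.002]
wrist_force: [-0.3, 0.6, 0.1]
finger_gap: 0.0255
yaw 0.0707 rows20: x 3.86 y -11.37 z 5.80 turn 1.28 F [ 0.6  0.4 -1.1] gap 0.025383586256906707 tcp [0.428  0.1363 0.1289] t 10.5
```

View pics/w4.png

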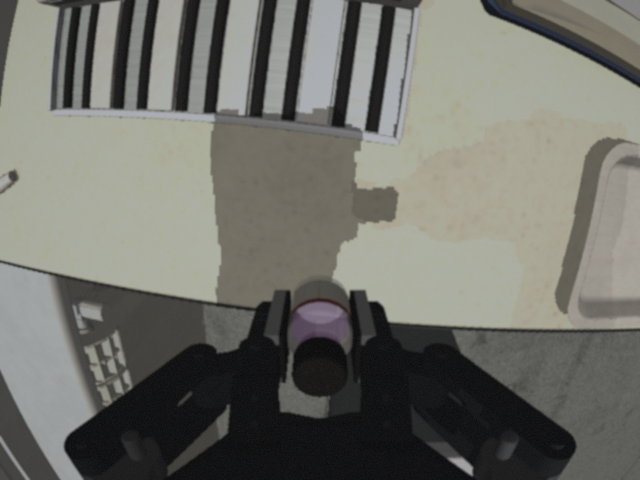

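The roller is ahead on the left (kerb from (55,112) to (400,140)), but the arm stopped short and tilted. I suspect a joint limit.

Run:
```python
from h import *
s=env.get_state();print(np.round(s['joint_pos'],3),np.round(s['wrist_force'],2),np.round(s['tau'],1), s['orientation'])
```

```text
[ 0.07   0.125 -0.459  0.988  0.087  3.141] [ 0.63  0.36 -1.08] [  0.1 -34.7  27.4   0.    0.3   0. ] [-0.04353194  0.99842537  0.0353308  -0.00186786]
```

```bash
python3 -m pendant '[[[0,0,0],-1,1],[[0,0,0],-1,1],[[0,0,0],-1,1],[[0,0,0],-1,1],[[0,0,0],-1,1],[[0,0,0],-1,1],[[0,0,0],-1,1],[[0,0,0],-1,1],[[0,0,0],-1,1],[[0,0,0],-1,1],[[0,0,0],-1,1],[[0,0,0],-1,1]]'
python3 -m pendant '[[[0,0,0],-1,1],[[0,0,0],-1,1],[[0,0,0],-1,1],[[0,0,0],-1,1],[[0,0,0],-1,1],[[0,0,0],-1,1],[[0,0,0],-1,1],[[0,0,0],-1,1],[[0,0,0],-1,1],[[0,0,0],-1,1],[[0,0,0],-1,1],[[0,0,0],-1,1]]'
python3 - <<'E'
from h import *
s=env.get_state();print(np.round(s['joint_pos'],3),np.round(s['orientation'],4),s['tcp_pos'])
q=s['orientation'];print('yaw',2*np.arctan2(q[2],q[1]))
from scipy.spatial.transform import Rotation as R
print(R.from_quat(q[[1,2,3,0]]).as_matrix().round(4))
E
```

```text
clock: 12.0
tcp_pos: [0.4281, 0.1361, 0.1289]
orientation: [-0.036, 0.786, 0.617, 0.024]
wrist_force: [-0.4, 0.5, -0.7]
finger_gap: 0.0252
clock: 13.5
tcp_pos: [0.4281, 0.1362, 0.1289]
orientation: [-0.015, 0.273, 0.961, 0.041]
wrist_force: [0.6, 0.9, -0.7]
finger_gap: 0.0254
[ 0.069  0.125 -0.459  0.988  0.087  0.624] [-0.0151  0.2734  0.9609  0.0409] [0.4280821  0.13616468 0.12893612]
yaw 2.587111876898578
[[-0.85    0.5267 -0.0067]
 [ 0.5243  0.8471  0.0868]
 [ 0.0514  0.0703 -0.9962]]
```

The earlier joint-6 limit left a 5° lean in the tool. I'll undo it by leaning on the opposite joint-6 limit, which produces the reverse effect, and then work with the tool half-turned.

```bash
python3 -m pendant '[[[0,0,0],-1,1],[[0,0,0],-1,1],[[0,0,0],-1,1],[[0,0,0],-1,1],[[0,0,0],-1,1],[[0,0,0],-1,1],[[0,0,0],-1,1],[[0,0,0],-1,1],[[0,0,0],-1,1],[[0,0,0],-1,1],[[0,0,0],-1,1],[[0,0,0],-1,1]]'
python3 -m pendant '[[[0,0,0],-1,1],[[0,0,0],-1,1],[[0,0,0],-1,1],[[0,0,0],-1,1],[[0,0,0],-1,1],[[0,0,0],-1,1],[[0,0,0],-1,1],[[0,0,0],-1,1],[[0,0,0],-1,1],[[0,0,0],-1,1],[[0,0,0],-1,1],[[0,0,0],-1,1]]'
python3 -m pendant '[[[0,0,0],-1,1],[[0,0,0],-1,1],[[0,0,0],-1,1],[[0,0,0],-1,1],[[0,0,0],-1,1],[[0,0,0],-1,1],[[0,0,0],-1,1],[[0,0,0],-1,1],[[0,0,0],-1,1],[[0,0,0],-1,1],[[0,0,0],-1,1]]'
python3 -m pendant '[[[0,0.3,0],-0.9,1],[[0,0.3,0],0,1],[[0,0.3,0],0,1],[[0,0.3,0],0,1]]'
cat >> h.py <<'E'
from scipy.spatial.transform import Rotation as Rot
def tz():
    s=env.get_state();q=s['orientation'];print('j',np.round(s['joint_pos'],3),'tcp',np.round(s['tcp_pos'],4),'zaxis',Rot.from_quat(q[[1,2,3,0]]).as_matrix()[:,2].round(4))
E
python3 -c 'from h import *;tz()'
```

```text
clock: 15.0
tcp_pos: [0.4281, 0.1362, 0.1289]
orientation: [0.012, -0.344, 0.938, 0.042]
wrist_force: [-0.4, 0.0, 0.0]
finger_gap: 0.0255
clock: 16.5
tcp_pos: [0.4281, 0.1361, 0.1289]
orientation: [-0.034, 0.829, -0.557, -0.027]
wrist_force: [0.6, 0.7, -0.8]
finger_gap: 0.025
clock: 17.88
tcp_pos: [0.428, 0.1362, 0.1289]
orientation: [-0.043, 0.999, -0.015, -0.004]
wrist_force: [0.4, 0.3, -0.7]
finger_gap: 0.025
clock: 18.38
tcp_pos: [0.4283, 0.1238, 0.1269]
orientation: [-0.039, 0.999, 0.023, -0.002]
wrist_force: [0.1, -0.2, -0.1]
finger_gap: 0.0253
j [ 0.047  0.121 -0.467  0.983  0.078 -3.141] tcp [0.4283 0.1238 0.1269] zaxis [-0.005   0.0779 -0.997 ]
```

```bash
python3 -m pendant '[[[0,0.5,0],0,1],[[0,0.5,0],0,1],[[0,0.5,0],0,1],[[0,0.5,0],0,1]]'; python3 -c 'from h import *;tz()'
python3 -m pendant '[[[0,0,0],-0.3,1],[[0,0,0],-0.3,1],[[0,0,0],-0.3,1],[[0,0,0],-0.3,1]]'; python3 -c 'from h import *;tz()'
```

```text
clock: 18.88
tcp_pos: [0.4291, 0.1064, 0.124]
orientation: [-0.03, 1.0, 0.009, -0.001]
wrist_force: [0.2, -0.7, 0.5]
finger_gap: 0.0253
j [ 0.019  0.119 -0.477  0.976  0.06  -3.141] tcp [0.4291 0.1064 0.124 ] zaxis [-0.0026  0.0599 -0.9982]
clock: 19.38
tcp_pos: [0.4266, 0.1382, 0.1241]
orientation: [-0.018, 0.998, 0.054, 0.002]
wrist_force: [-0.7, -0.0, -0.9]
finger_gap: 0.0252
j [ 0.11   0.128 -0.465  0.973  0.035 -3.141] tcp [0.4266 0.1382 0.1241] zaxis [ 0.0011  0.0357 -0.9994]
```

```bash
python3 -m pendant '[[[0,0,0],-0.3,1],[[0,0,0],-0.3,1],[[0,0,0],-0.3,1],[[0,0,0],-0.3,1],[[0,0,0],-0.3,1]]'; python3 -c 'from h import *;tz()'
```

```text
clock: 20.0
tcp_pos: [0.42, 0.176, 0.124]
orientation: [-0.002, 0.994, 0.108, 0.004]
wrist_force: [-0.1, 0.7, 0.2]
finger_gap: 0.0253
j [ 0.218  0.142 -0.449  0.972  0.004 -3.141] tcp [0.42  0.176 0.124] zaxis [ 0.0073  0.0056 -1.    ]
```

```bash
python3 -m pendant '[[[0,0,0],-0.25,1],[[0,0,0],1,1],[[0,0,0],1,1],[[0,0,0],1,1],[[0,0,0],1,1],[[0,0,0],1,1],[[0,0,0],1,1],[[0,0,0],1,1],[[0,0,0],1,1],[[0,0,0],1,1],[[0,0,0],1,1],[[0,0,0],1,1]]'
python3 -m pendant '[[[0,0,0],1,1],[[0,0,0],1,1],[[0,0,0],1,1],[[0,0,0],1,1],[[0,0,0],1,1],[[0,0,0],1,1],[[0,0,0],1,1],[[0,0,0],1,1],[[0,0,0],1,1],[[0,0,0],1,1],[[0,0,0],1,1],[[0,0,0],1,1]]'
python3 -m pendant '[[[0,0,0],1,1],[[0,0,0],1,1],[[0,0,0],1,1],[[0,0,0],1,1],[[0,0,0],1,1],[[0,0,0],1,1],[[0,0,0],1,1],[[0,0,0],1,1],[[0,0,0],1,1],[[0,0,0],0.7,1],[[0,0,0],0,1]]'
sed -i 's/^YAW=.*/YAW=-.0638-np.pi/' h.py
python3 - <<'E'
from h import *
tz(); r=pic('wrist','w5'); todo([.489,.3686,.013])
E
```

```text
clock: 21.5
tcp_pos: [0.4186, 0.182, 0.124]
orientation: [-0.002, 0.896, -0.445, 0.004]
wrist_force: [0.5, -0.4, -1.3]
finger_gap: 0.0253
clock: 23.0
tcp_pos: [0.4186, 0.182, 0.124]
orientation: [0.004, -0.463, 0.886, -0.002]
wrist_force: [-0.4, 1.0, -1.2]
finger_gap: 0.0257
clock: 24.38
tcp_pos: [0.4186, 0.182, 0.124]
orientation: [0.004, 0.024, 1.0, 0.0]
wrist_force: [-0.2, 0.8, -0.6]
finger_gap: 0.0253
j [ 0.235  0.144 -0.446  0.972 -0.001  0.283] tcp [0.4186 0.182  0.124 ] zaxis [ 8.5e-03  8.0e-04 -1.0e+00]
yaw 3.0939 rows20: x -3.07 y 9.49 z 5.55 turn 60.15 F [ 0.6 -0.  -0.8] gap 0.025477740539647 tcp [0.4186 0.182  0.124 ] t 24.425
```

View pics/w5.png

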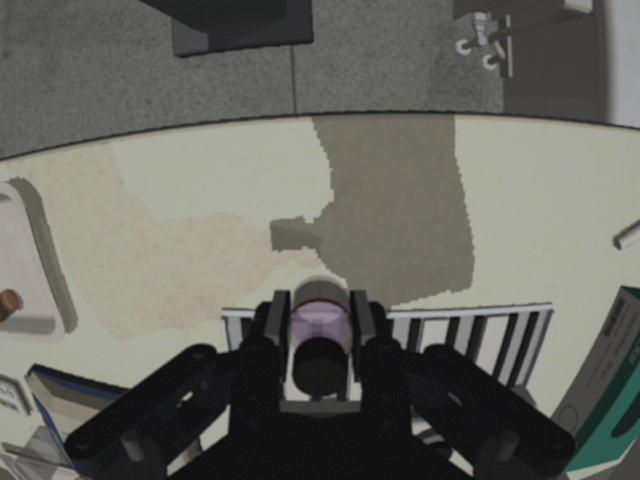

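Now the tool is vertical and half-turned. The kerb's front edge shows from (222,311) to (552,306).

Run:
```python
from h import *
i=cv2.imread('pics/w5.png')
cv2.imwrite('pics/z5.png',cv2.resize(i[280:420,200:570],None,fx=2.1,fy=2.1,interpolation=cv2.INTER_CUBIC))
```

```text
(no output)
```

View pics/z5.png

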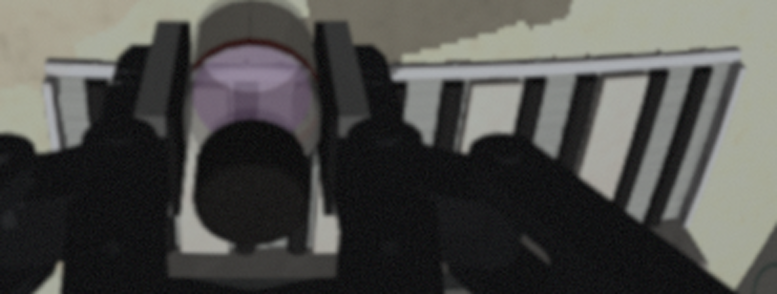

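Run:
```python
from h import *
r=env.read_camera('wrist')
f=2.1
g=lambda u,v,z:at(r,[200+u/f,280+v/f],'wrist',z)
a=g(48,62,.005);b=g(740,50,.005);print(a,b,'yaw',-np.arctan2(b[0]-a[0],b[1]-a[1]),np.linalg.norm(b-a),'mid',(a+b)/2)
for u,v in [(697,73),(650,76),(585,79),(530,82),(453,85)]: print(g(u,v,.009))
# my fit
c,s=np.cos(-.0638),np.sin(-.0638)
for y in (-.153,.153): print('pred',.49615-s*y,.24792+c*y)
# vial-in-hand: cap top centre
print(at(r,[320,373],'wrist',.17), env.get_state()['tcp_pos'])
```

```text
[0.48968092 0.09774171 0.005     ] [0.50761645 0.39918109 0.005     ] yaw -0.059429550327432246 0.30197248034996266 mid [0.49864869 0.2484614  0.005     ]
[0.51388855 0.37419713 0.009     ]
[0.51198016 0.34907596 0.009     ]
[0.50936579 0.31699471 0.009     ]
[0.50788373 0.291841   0.009     ]
[0.50587468 0.25872806 0.009     ]
pred 0.48639522085120346 0.09523128305025874
pred 0.5059047791487965 0.40060871694974126
[0.41656729 0.18248313 0.17      ] [0.41858083 0.18196935 0.12402337]
```

```bash
python3 -m pendant '[[[-0.24,0.93,0.22],0.15,1],[[-0.24,0.93,0.22],0,1],[[-0.24,0.93,0.22],0,1],[[-0.24,0.93,0.22],0,1],[[-0.24,0.93,0.22],0,1],[[-0.24,0.93,0.22],0,1],[[-0.24,0.93,0.22],0,1],[[-0.24,0.93,0.22],0,1],[[-0.24,0.93,0.22],0,1],[[-0.24,0.93,0.22],0,1],[[0,0,0],0,1]]'
python3 - <<'E'
from h import *
tz(); r=pic('wrist','w6'); todo([.489,.3655,.013])
cv2.imwrite('pics/z6.png',cv2.resize(r['color'][200:440,120:520],None,fx=2,fy=2,interpolation=cv2.INTER_CUBIC))
E
```

```text
clock: 25.85
tcp_pos: [0.479, 0.3658, 0.0801]
orientation: [0.004, 0.032, 0.999, 0.001]
wrist_force: [0.3, -0.2, -0.8]
finger_gap: 0.0253
j [ 0.521  0.444 -0.144  0.975 -0.003  0.585] tcp [0.479  0.3658 0.0801] zaxis [ 8.4e-03  9.0e-04 -1.0e+00]
yaw 3.0773 rows20: x -0.52 y 0.06 z 3.36 turn 60.00 F [ 0.3 -1.  -0.7] gap 0.02529884969304843 tcp [0.4786 0.365  0.0802] t 25.9
```

View pics/z6.png

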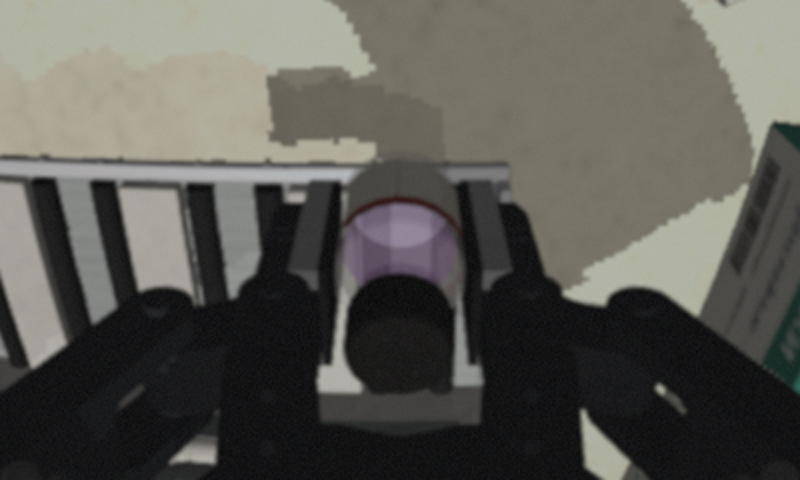

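Run:
```python
from h import *
r=env.read_camera('wrist')
g=lambda u,v,z:np.round(at(r,[120+u/2,200+v/2],'wrist',z),4)
print('corner',g(511,165,.005),'kerb',g(150,158,.005))
for u,v in [(43,182),(104,184),(203,187),(270,189)]: print(g(u,v,.009))
```

```text
corner [0.507  0.4004 0.005 ] kerb [0.4977 0.2793 0.005 ]
[0.504  0.2371 0.009 ]
[0.5052 0.2615 0.009 ]
[0.5072 0.2977 0.009 ]
[0.5089 0.3206 0.009 ]
```

```bash
python3 -m pendant '[[[-0.2,0.17,0.8],0,1],[[0,0,0.8],0,1],[[0,0,0.8],0,1],[[0,0,0.5],0,1],[[0,0,0.3],0,1],[[0,0,0.1],0,1],[[0,0,0],0,1]]'; python3 -c 'from h import *;todo([.490,.3684,.013])'
```

```text
clock: 26.82
tcp_pos: [0.4837, 0.3678, 0.015]
orientation: [0.004, 0.033, 0.999, 0.001]
wrist_force: [0.8, -0.3, -0.1]
finger_gap: 0.0252
yaw 3.0766 rows20: x -0.31 y 0.05 z 0.10 turn 59.99 F [ 0.8 -0.3 -0.1] gap 0.025164447176093 tcp [0.4837 0.3678 0.015 ] t 26.825
```

Push forward slowly towards the kerb, watching the force.

```bash
python3 -m pendant '[[[-0.1,0.02,0.1],0,1],[[-0.1,0.02,0],0,1],[[-0.1,0,0],0,1],[[0,0,0],0,1]]'; python3 -m pendant '[[[-0.05,0,0],0,1],[[0,0,0],0,1]]';python3 -m pendant '[[[-0.05,0,0],0,1],[[0,0,0],0,1]]'
```

```text
clock: 27.32
tcp_pos: [0.4899, 0.3681, 0.0129]
orientation: [0.004, 0.033, 0.999, 0.001]
wrist_force: [-0.1, -0.3, 0.6]
finger_gap: 0.0251
clock: 27.58
tcp_pos: [0.4906, 0.368, 0.0128]
orientation: [0.004, 0.033, 0.999, 0.001]
wrist_force: [0.1, -0.0, -0.9]
finger_gap: 0.0255
clock: 27.82
tcp_pos: [0.491, 0.3679, 0.0127]
orientation: [0.004, 0.032, 0.999, 0.001]
wrist_force: [-2.4, 0.2, 0.9]
finger_gap: 0.0252
```

```bash
python3 -c '
from h import *;todo([.490,.3684,.013]);r=pic("wrist","w7")'
```

```text
yaw 3.0767 rows20: x 0.05 y 0.02 z -0.01 turn 59.99 F [-2.4  0.2  0.9] gap 0.02519862926888523 tcp [0.491  0.3679 0.0127] t 27.825
```

View pics/w7.png

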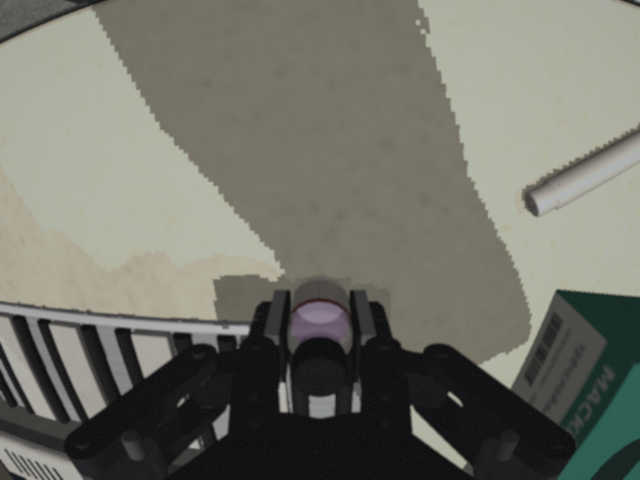

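Contact with the kerb at x=0.491 (2.4 N). I'll release, back off, close and raise.

```bash
python3 -m pendant '[[[0,0,0],0,-0.1],[[0,0,0],0,-0.1],[[0,0,0],0,-0.1],[[0.3,0,0],0,-0.1],[[0.8,0,0],0,-0.1],[[0.9,0,0],0,-0.1],[[0,0,-0.8],0,1],[[0,0,-0.8],0,1],[[0,0,0],0,1],[[0,0,0],0,1]]'; python3 -c '
from h import *;todo([.490,.3684,.044]);r=pic("wrist","w8");print(proj(r,[.491,.3684,.058],"wrist"))'
```

```text
clock: 29.12
tcp_pos: [0.452, 0.3706, 0.0449]
orientation: [0.005, 0.033, 0.999, 0.001]
wrist_force: [0.4, -0.9, 0.8]
finger_gap: -0.0001
yaw 3.0761 rows20: x -1.90 y 0.01 z 0.05 turn 59.98 F [ 0.4 -0.9  0.8] gap -5.777184033745536e-05 tcp [0.452  0.3706 0.0449] t 29.125
[319.78121514 392.0994567 ]
```

View pics/w8.png

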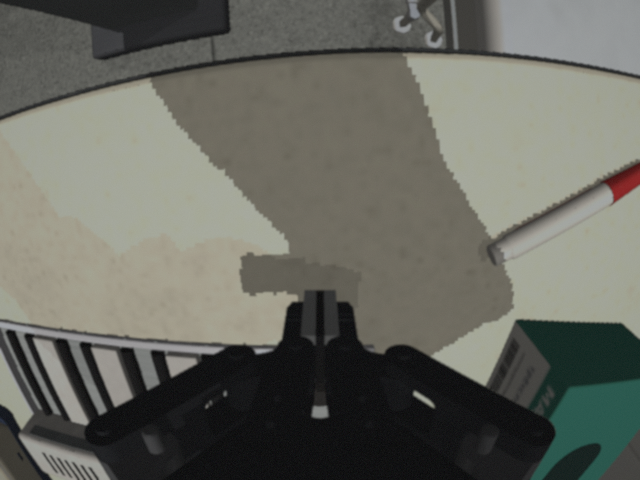

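```bash
python3 -m pendant '[[[-0.5,0,0],0,1],[[-0.3,0,0],0,1],[[-0.25,0,0],0,1],[[-0.25,0,0],0,1],[[-0.25,0,0],0,1],[[-0.25,0,0],0,1],[[-0.25,0,0],0,1],[[-0.25,0,0],0,1],[[-0.25,0,0],0,1],[[0,0,0],0,1]]'; python3 -c '
from h import *;todo([.490,.3684,.044])'
python3 -m pendant '[[[0.5,0,-1],0,1],[[0.5,0,-1],0,1],[[0.5,0,-1],0,1],[[0.5,-0.5,-1],0,1],[[0.5,-1,-1],0,-0.1],[[0,-1,0],0,-0.1],[[0,-1,0],0,-0.1],[[0,-1,0],0,-0.1],[[0,-1,0],0,-0.1]]'
python3 -c '
from h import *
r=pic("wrist","w9");r=pic("top","t9");cv2.imwrite("pics/t9z.png",cv2.resize(r["color"][190:320,170:470],None,fx=2.6,fy=2.6,interpolation=cv2.INTER_CUBIC))'
```

```text
clock: 30.42
tcp_pos: [0.5027, 0.3672, 0.0449]
orientation: [0.004, 0.033, 0.999, 0.001]
wrist_force: [-0.3, -0.0, -0.5]
finger_gap: 0.0001
yaw 3.0761 rows20: x 0.64 y 0.02 z 0.05 turn 59.98 F [-0.3 -0.  -0.5] gap 8.673468515008051e-05 tcp [0.5027 0.3672 0.0449] t 30.425
clock: 31.55
tcp_pos: [0.4441, 0.2589, 0.1437]
orientation: [0.004, 0.033, 0.999, 0.0]
wrist_force: [0.5, 1.0, 0.2]
finger_gap: 0.0473
```

View pics/w9.png

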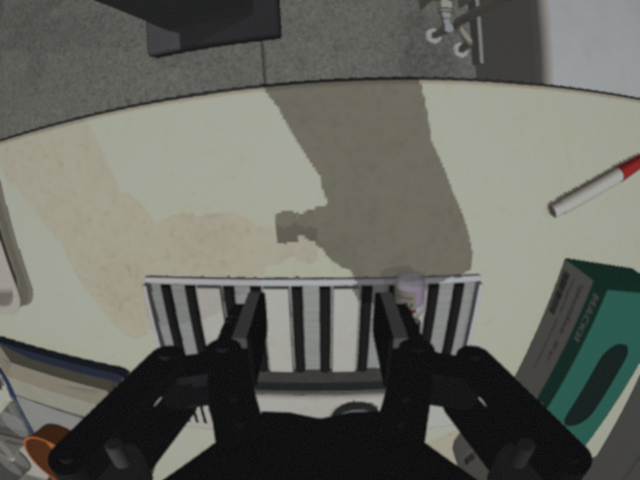

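View pics/t9z.png

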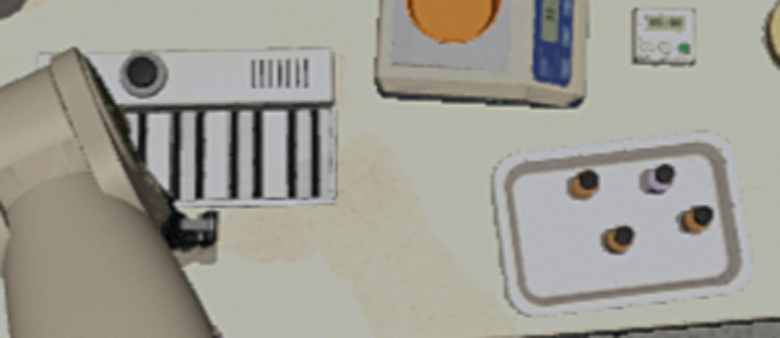

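The wrist view shows the vial's foot near (412,285), apparently left of the rollers at 430 and 455. I'll take a closer look.

```bash
python3 - <<'E'
from h import *
r=env.read_camera('wrist')
i=r['color'];cv2.imwrite('pics/z9.png',cv2.resize(i[250:390,130:500],None,fx=2.1,fy=2.1,interpolation=cv2.INTER_CUBIC))
print(at(r,[412,283],'wrist',.02),proj(r,[.4945,.368,.019],'wrist'),proj(r,[.5045,.3675,.0],'wrist'),proj(r,[.507,.4004,.005],'wrist'))
E
python3 -m pendant '[[[0.5,-1,-0.5],0,-0.1],[[0.5,-1,-0.5],0,-0.1],[[0.5,-1,-0.5],0,-0.1],[[0.5,-1,-0.5],0,-0.1],[[0,0,0],0,-0.1]]'
python3 -c '
from h import *
r=pic("wrist","w10")'
```

```text
[0.50101767 0.33044112 0.02      ] [455.09826878 271.57434544] [446.87116216 272.64189579] [482.06032899 274.28513818]
clock: 32.33
tcp_pos: [0.399, 0.183, 0.1845]
orientation: [0.005, 0.033, 0.999, 0.001]
wrist_force: [0.8, 0.1, -0.8]
finger_gap: 0.0473
```

View pics/z9.png

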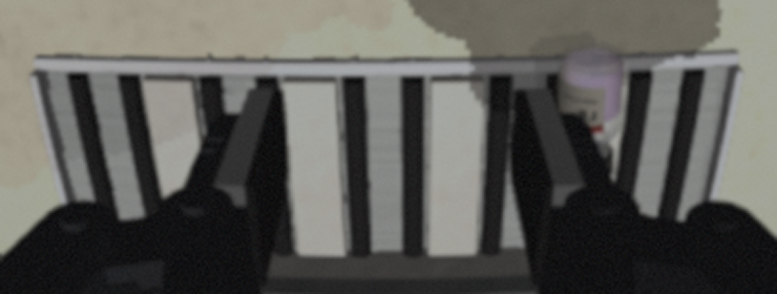

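View pics/w10.png

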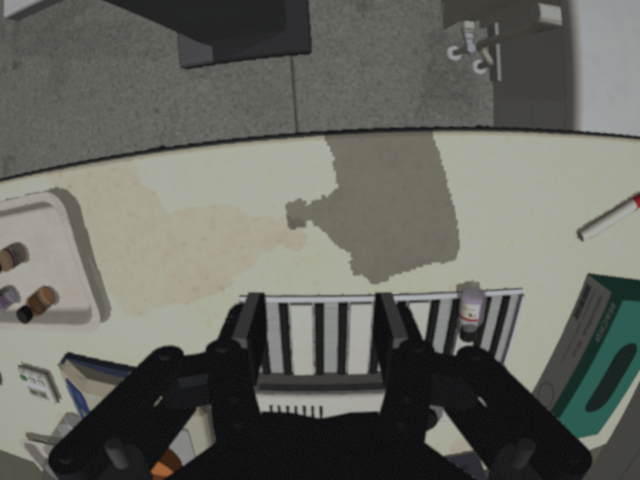

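Run:
```python
from h import *
r=pic('wrist','w11')
i=r['color'];cv2.imwrite('pics/z11.png',cv2.resize(i[275:375,230:540],None,fx=2.5,fy=2.5,interpolation=cv2.INTER_CUBIC))
print(at(r,[471,295],'wrist',.02),proj(r,[.4945,.368,.019],'wrist'),proj(r,[.507,.4004,.005],'wrist'))
r=pic("top","t11");cv2.imwrite("pics/t11z.png",cv2.resize(r["color"][190:290,170:310],None,fx=5,fy=5,interpolation=cv2.INTER_CUBIC))
```

```text
[0.4985463  0.32904227 0.02      ] [504.95801318 287.04165722] [523.14735928 288.07321135]
```

View pics/z11.png

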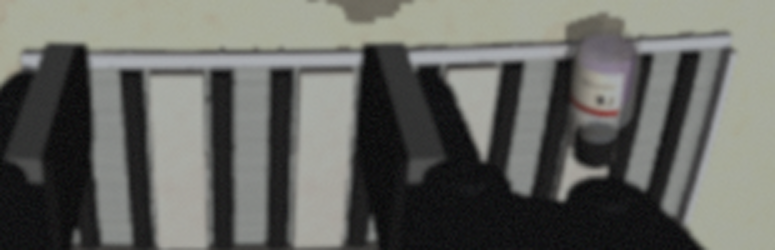

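View pics/t11z.png

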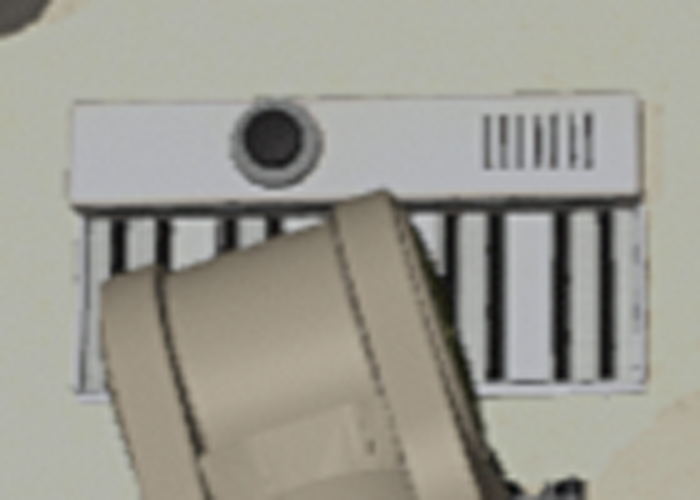

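The vial slipped or was knocked onto the strip between cradles 4 and 5 (foot near y≈0.33, cap still to the back). I'll pick it up lying down and lift it over into cradle 5.

```bash
python3 -m pendant '[[[-0.66,0.97,0.53],0,-0.1],[[-0.66,0.97,0.53],0,-0.1],[[-0.66,0.97,0.53],0,-0.1],[[-0.66,0.97,0.53],0,-0.1],[[-0.66,0.97,0.53],0,-0.1],[[-0.66,0.97,0.53],0,-0.1],[[-0.66,0.97,0.53],0,-0.1],[[-0.66,0.97,0.53],0,-0.1],[[0,0,0],0,-0.1],[[0,0,0],0,-0.1]]'
python3 - <<'E'
from h import *
tz();r=pic('wrist','w12')
todo([.52,.331,.013])
E
```

```text
clock: 33.72
tcp_pos: [0.5144, 0.3314, 0.0995]
orientation: [0.003, 0.032, 0.999, 0.0]
wrist_force: [0.3, -0.0, 0.0]
finger_gap: 0.0468
j [ 0.443  0.445 -0.09   1.029 -0.003  0.507] tcp [0.5144 0.3314 0.0995] zaxis [ 7.e-03  2.e-04 -1.e+00]
yaw 3.0767 rows20: x -0.27 y 0.01 z 4.35 turn 59.99 F [ 0.5 -0.8  0.3] gap 0.046913064012714396 tcp [0.5145 0.3312 0.1   ] t 33.775
```

View pics/w12.png

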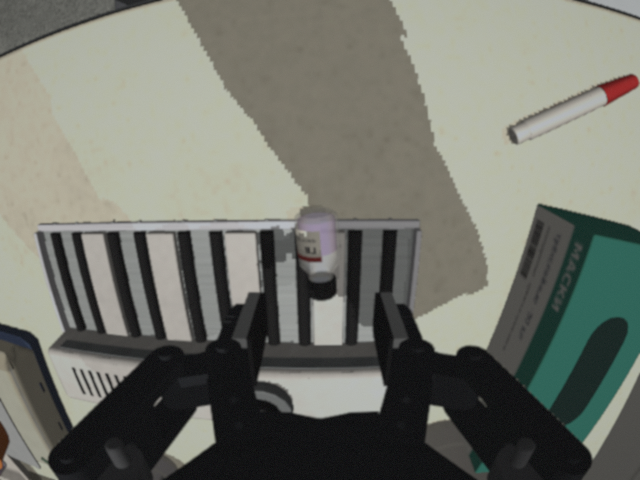

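The vial lies at (318,250), rotated slightly, with its foot at (316,212) and its cap end at (322,292).

Run:
```python
from h import *
r=env.read_camera('wrist')
for p in [(317,214),(317,250),(321,290)]: print(np.round(at(r,p,'wrist',.023),4))
# roller front ends
for p in [(267,232),(301,232),(351,232),(388,232),(419,224)]: print(np.round(at(r,p,'wrist',.009),4))
```

```text
[0.4941 0.3312 0.023 ]
[0.5179 0.3296 0.023 ]
[0.5468 0.3303 0.023 ]
[0.5085 0.2966 0.009 ]
[0.51   0.3194 0.009 ]
[0.5122 0.3526 0.009 ]
[0.5138 0.3776 0.009 ]
[0.5095 0.3991 0.009 ]
```

```bash
python3 -m pendant '[[[-0.05,-0.05,0.8],0,-0.1],[[0,0,0.8],0,-0.1],[[0,0,0.8],0,-0.1],[[0,0,0.8],0,-0.1],[[0,0,0.8],0,-0.1],[[0,0,0.3],0,-0.1],[[0,0,0],0,-0.1],[[0,0,0],0,1],[[0,0,0],0,1],[[0,0,0],0,1],[[0,0,0],0,1]]' 20; python3 -c '
from h import *;todo([.515,.3663,.019]);r=pic("wrist","w13")'
```

```text
clock: 35.2
tcp_pos: [0.5173, 0.3307, 0.015]
orientation: [0.005, 0.033, 0.999, 0.001]
wrist_force: [0.5, 0.5, 3.2]
finger_gap: 0.0262
yaw 3.0765 rows20: x 0.23 y 1.77 z -0.20 turn 59.99 F [0.5 0.5 3.2] gap 0.02616576628363691 tcp [0.5173 0.3307 0.015 ] t 35.2
```

View pics/w13.png

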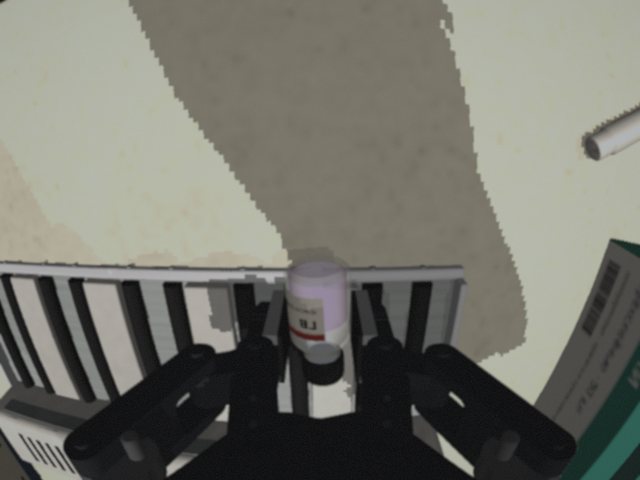

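```bash
python3 -m pendant '[[[0,0,-0.5],0,1],[[0,0,-0.5],0,1],[[0,0.5,0],0,1],[[0,0.6,0],0,1],[[0,0.5,0],0,1],[[0,0.17,0],0,1],[[0,0,0.4],0,1],[[0,0,0.4],0,1],[[0,0,0.28],0,1],[[0,0,0],0,1]]'; python3 -c '
from h import *;todo([.515,.3663,.013]);r=pic("wrist","w14")'
```

```text
clock: 36.5
tcp_pos: [0.5193, 0.366, 0.0125]
orientation: [0.004, 0.033, 0.999, 0.001]
wrist_force: [0.1, 0.9, 0.5]
finger_gap: 0.0259
yaw 3.0763 rows20: x 0.21 y 0.00 z -0.03 turn 59.99 F [0.1 0.9 0.5] gap 0.025886304320240427 tcp [0.5193 0.366  0.0125] t 36.5
```

View pics/w14.png

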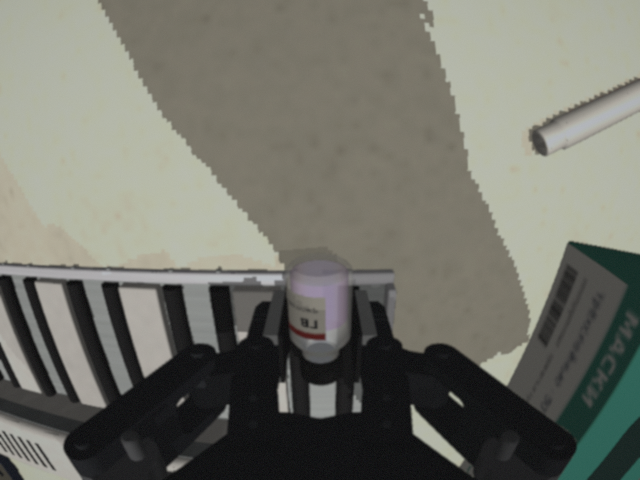

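It's centred over cradle 5. Release.

```bash
python3 -m pendant '[[[0,0,0],0,0.1],[[0,0,0],0,-0.1],[[0,0,0],0,-0.1],[[0,0,-1],0,-0.1],[[0,0,-1],0,-0.1],[[0,0,-1],0,-0.1],[[0,0,-1],0,-0.1],[[0.4,-1,-1],0,-0.1],[[0.4,-1,-0.5],0,-0.1],[[0.4,-1,0],0,-0.1],[[0.4,-1,0],0,-0.1],[[0.4,-1,0],0,-0.1]]'; python3 -c '
from h import *;r=pic("wrist","w15");r=env.read_camera("top");caps(r,"top",TR)
for p in [(445,230),(445,300)]:print(at(r,p,"wrist",.02))'
```

```text
clock: 38.05
tcp_pos: [0.4713, 0.2678, 0.1223]
orientation: [0.004, 0.033, 0.999, 0.001]
wrist_force: [-0.2, 0.1, 0.1]
finger_gap: 0.047
[ 0.4846 -0.2341] [425. 256.] 34
[ 0.4843 -0.1581] [396. 259.] 35
[ 0.44   -0.2673] [440. 272.] 36
[ 0.4259 -0.187 ] [409. 280.] 34
[ 0.55847774 -0.30995734  0.02      ]
[ 0.36755782 -0.28678233  0.02      ]
```

View pics/w15.png

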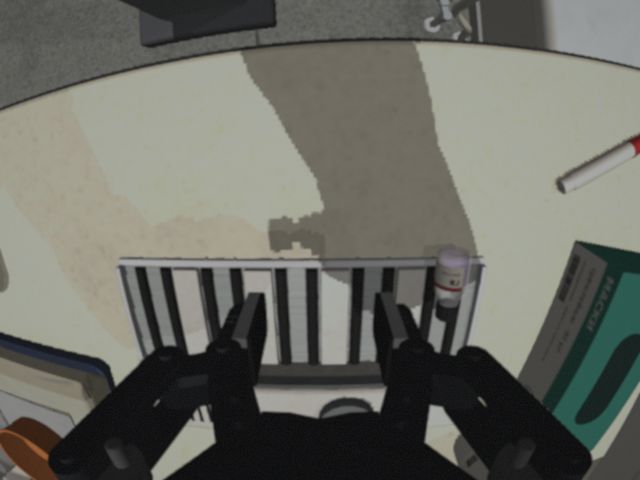

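Cradle 5 is loaded: foot at (452,250), between rollers at 428 and 465. Next vial.

```bash
python3 -m pendant '[[[0.2,-1,0],0,-0.1],[[0.2,-1,0],0,-0.1],[[0.2,-1,0],0,-0.1],[[0.05,-1,0],0,-0.1],[[0,-1,0],0,-0.1],[[0,-1,0],0,-0.1],[[0,-1,0],0,-0.1],[[0,-1,0],0,-0.1],[[0,-1,0],0,-0.1],[[0,-1,0],0,-0.1],[[0,-1,0],0,-0.1],[[0,-1,0],0,-0.1]]' 35
python3 -m pendant '[[[0,-1,0],0,-0.1],[[0,-1,0],0,-0.1],[[0,-1,0],0,-0.1],[[0,-1,0],0,-0.1],[[0,-1,0],0,-0.1],[[0,-1,0],0,-0.1],[[0,-1,0],0,-0.1],[[0,-1,0],0,-0.1],[[0,-1,0.4],0,-0.1],[[0,-1,0.4],0,-0.1],[[0,-0.9,0.4],0,-0.1],[[0,0,0],0,-0.1]]'
python3 -c '
from h import *;r=pic("wrist","w16");tz();caps(r,"wrist",TR);todo([.4285,-.188,.0138])'
```

```text
clock: 39.65
tcp_pos: [0.4426, 0.0284, 0.1218]
orientation: [0.004, 0.033, 0.999, 0.001]
wrist_force: [0.9, 0.5, 0.1]
finger_gap: 0.0472
clock: 41.15
tcp_pos: [0.4284, -0.1887, 0.0968]
orientation: [0.004, 0.034, 0.999, 0.001]
wrist_force: [-0.3, -0.5, -0.7]
finger_gap: 0.047
j [-0.589  0.192 -0.46   0.913  0.006 -0.522] tcp [ 0.4285 -0.188   0.0971] zaxis [ 0.0078  0.0017 -1.    ]
[ 0.4254 -0.2462] [216. 269.] 35
yaw 3.075 rows20: x 0.00 y -0.00 z 4.17 turn 59.97 F [ 1.1 -0.5  0.5] gap 0.04657916489852372 tcp [ 0.4285 -0.188   0.0971] t 41.2
```

View pics/w16.png

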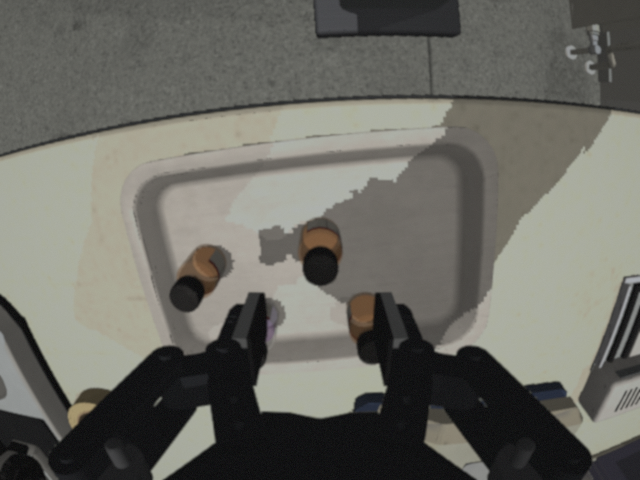

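Cap of the target is at (320,266), well centred between the jaws.

```bash
python3 -c '
from h import *;r=env.read_camera("wrist");print(at(r,[320,266],"wrist",.056),at(r,[320,268],"wrist",.06))'
```

```text
[ 0.4267514  -0.18731255  0.056     ] [ 0.42608457 -0.18727654  0.06      ]
```

```bash
python3 -m pendant '[[[0.06,0.03,0.6],0,-0.1],[[0,0,0.8],0,-0.1],[[0,0,0.8],0,-0.1],[[0,0,0.8],0,-0.1],[[0,0,0.8],0,-0.1],[[0,0,0.37],0,-0.1],[[0,0,0],0,1],[[0,0,0],0,1],[[0,0,0],0,1],[[0,0,0],0,1]]' 35
python3 -c 'from h import *;todo([.43,-.188,.0138])'
python3 -m pendant '[[[0,0,-0.9],0,1],[[0,0,-0.9],0,1],[[0,0,-0.9],0,1],[[0,0.5,-0.9],0,1],[[0,1,-0.9],0,1],[[0,1,-0.5],0,1],[[0,1,0],0,1],[[0,1,0],0,1],[[0,1,0],0,1],[[0,1,0],0,1],[[0,1,0],0,1],[[0,1,0],0,1]]'
python3 -c 'from h import *;r=pic("wrist","w17");todo([.4765,.3076,.08])'
```

```text
clock: 42.5
tcp_pos: [0.429, -0.1871, 0.0143]
orientation: [0.005, 0.033, 0.999, 0.0]
wrist_force: [0.3, -0.2, -0.1]
finger_gap: 0.0256
yaw 3.0765 rows20: x -0.06 y -0.04 z 0.03 turn 59.99 F [ 0.3 -0.2 -0.1] gap 0.025569304242379635 tcp [ 0.429  -0.1871  0.0143] t 42.5
clock: 44.0
tcp_pos: [0.4389, -0.0168, 0.1144]
orientation: [0.004, 0.033, 0.999, 0.001]
wrist_force: [0.2, -0.1, -1.2]
finger_gap: 0.0256
yaw 3.0778 rows20: x -0.86 y 16.22 z 1.72 turn 60.00 F [-0.1  1.7 -0.7] gap 0.025298396598742258 tcp [ 0.4387 -0.015   0.1144] t 44.05
```

View pics/w17.png

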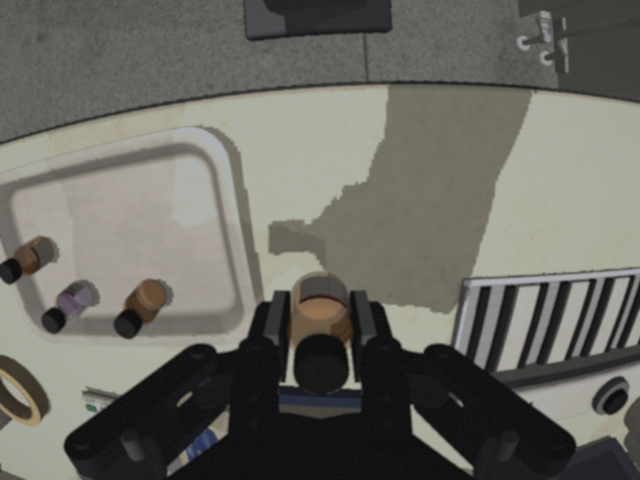

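```bash
python3 -m pendant '[[[-0.1,1,0],0,1],[[-0.1,1,0],0,1],[[-0.1,1,0],0,1],[[-0.1,1,0],0,1],[[-0.1,1,0],0,1],[[-0.1,1,0],0,1],[[-0.1,1,0],0,1],[[-0.1,1,0],0,1],[[-0.1,1,0],0,1],[[-0.1,1,0],0,1],[[0,1,0.2],0,1],[[0,1,0.2],0,1]]'
python3 -m pendant '[[[0,1,0.3],0,1],[[0,1,0.6],0,1],[[0,1,0.8],0,1],[[0,1,0.8],0,1],[[0,0.32,0.8],0,1],[[0,0,0.8],0,1],[[0,0,0.3],0,1],[[0,0,0.1],0,1],[[0,0,0],0,1]]'
python3 -c 'from h import *;r=pic("wrist","w18");todo([.486,.309,.0135])'
```

```text
clock: 45.55
tcp_pos: [0.4748, 0.2214, 0.1067]
orientation: [0.004, 0.033, 0.999, 0.001]
wrist_force: [-0.3, -0.4, -0.9]
finger_gap: 0.0256
clock: 46.68
tcp_pos: [0.4813, 0.3068, 0.0173]
orientation: [0.005, 0.033, 0.999, 0.001]
wrist_force: [-0.5, 0.0, -1.2]
finger_gap: 0.0254
yaw 3.0759 rows20: x -0.22 y 0.12 z 0.20 turn 59.98 F [-0.7  0.5  0.4] gap 0.025649376271428374 tcp [0.4815 0.3069 0.0175] t 46.725
```

View pics/w18.png

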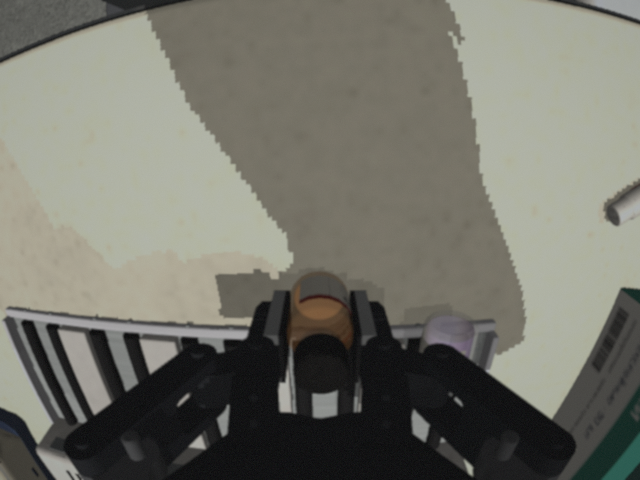

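```bash
python3 -m pendant '[[[-0.1,0.11,0.1],0,1],[[-0.1,0,0.1],0,1],[[0,0,0],0,1]]'; python3 -m pendant '[[[-0.06,0,0],0,1],[[0,0,0],0,1]]';python3 -m pendant '[[[-0.05,0,0],0,1],[[0,0,0],0,1]]'
```

```text
clock: 47.1
tcp_pos: [0.4853, 0.309, 0.0128]
orientation: [0.004, 0.033, 0.999, 0.001]
wrist_force: [-0.3, -0.5, 0.6]
finger_gap: 0.0256
clock: 47.35
tcp_pos: [0.4864, 0.309, 0.013]
orientation: [0.004, 0.033, 0.999, 0.001]
wrist_force: [0.8, 0.8, -0.5]
finger_gap: 0.0254
clock: 47.6
tcp_pos: [0.4874, 0.3089, 0.013]
orientation: [0.004, 0.033, 0.999, 0.001]
wrist_force: [-0.6, 0.5, -0.9]
finger_gap: 0.0253
```

```bash
python3 -m pendant '[[[-0.05,0,0],0,1],[[0,0,0],0,1]]';python3 -m pendant '[[[-0.05,0,0],0,1],[[0,0,0],0,1]]'
```

```text
clock: 47.85
tcp_pos: [0.4884, 0.3089, 0.013]
orientation: [0.004, 0.033, 0.999, 0.001]
wrist_force: [0.2, 0.2, -0.2]
finger_gap: 0.0258
clock: 48.1
tcp_pos: [0.4894, 0.3088, 0.0129]
orientation: [0.004, 0.033, 0.999, 0.001]
wrist_force: [0.7, -0.1, -0.2]
finger_gap: 0.0258
```

```bash
python3 -m pendant '[[[-0.05,0,0],0,1],[[0,0,0],0,1]]';python3 -m pendant '[[[-0.05,0,0],0,1],[[0,0,0],0,1]]'
```

```text
clock: 48.35
tcp_pos: [0.4897, 0.3087, 0.0129]
orientation: [0.004, 0.032, 0.999, 0.001]
wrist_force: [-2.7, -0.3, 1.9]
finger_gap: 0.0259
clock: 48.6
tcp_pos: [0.4899, 0.3087, 0.0128]
orientation: [0.003, 0.032, 0.999, 0.001]
wrist_force: [-5.2, 0.7, 3.3]
finger_gap: 0.0259
```

```bash
python3 -m pendant '[[[0.05,0,0],0,1],[[0,0,0],0,-0.1],[[0,0,0],0,-0.1],[[0,0,0],0,-0.1],[[0.3,0,0],0,-0.1],[[0.8,0,0],0,-0.1],[[0.9,0,0],0,-0.1],[[0,0,-0.8],0,1],[[0,0,-0.8],0,1],[[0,0,0],0,1],[[0,0,0],0,1]]'; python3 -c '
from h import *;todo([.490,.309,.044]);r=pic("scene","s18");cv2.imwrite("pics/s18z.png",cv2.resize(r["color"][150:300,180:380],None,fx=4,fy=4))'
```

```text
clock: 49.98
tcp_pos: [0.4508, 0.3114, 0.0451]
orientation: [0.005, 0.033, 0.999, 0.001]
wrist_force: [-0.6, 0.1, 0.1]
finger_gap: 0.0
yaw 3.0761 rows20: x -1.96 y 0.01 z 0.05 turn 59.98 F [-0.6  0.1  0.1] gap 6.400239744108369e-06 tcp [0.4508 0.3114 0.0451] t 49.975
```

View pics/s18z.png

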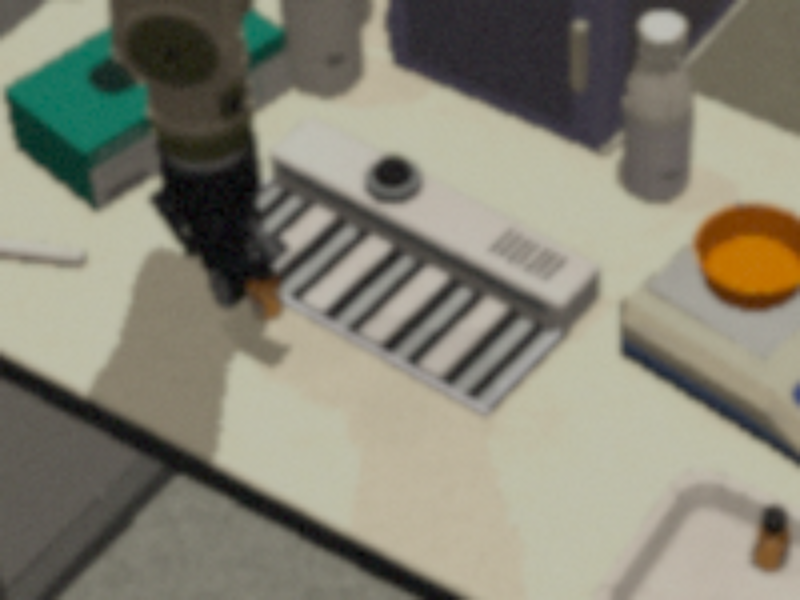

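The orange vial is standing at the kerb. Now the push.

```bash
python3 -m pendant '[[[-0.5,0,0],0,1],[[-0.3,0,0],0,1],[[-0.25,0,0],0,1],[[-0.25,0,0],0,1],[[-0.25,0,0],0,1],[[-0.25,0,0],0,1],[[-0.25,0,0],0,1],[[-0.25,0,0],0,1],[[0,0,0],0,1]]'
python3 -c 'from h import *;r=pic("scene","s19");cv2.imwrite("pics/s19z.png",cv2.resize(r["color"][150:300,180:380],None,fx=4,fy=4))'
python3 -m pendant '[[[0.5,0,-1],0,1],[[0.5,0,-1],0,1],[[0.5,0,-1],0,1],[[0.5,-0.5,-1],0,1],[[0.5,-1,0],0,-0.1],[[0,-1,0],0,-0.1],[[0,-1,0],0,-0.1],[[0,-1,0],0,-0.1],[[0,-1,0],0,-0.1]]'
python3 -c 'from h import *
r=pic("wrist","w20")'
```

```text
clock: 51.15
tcp_pos: [0.4965, 0.3083, 0.045]
orientation: [0.004, 0.033, 0.999, 0.001]
wrist_force: [-0.1, -0.3, -0.2]
finger_gap: -0.0001
clock: 52.32
tcp_pos: [0.4383, 0.2003, 0.1245]
orientation: [0.004, 0.033, 0.999, 0.001]
wrist_force: [0.3, 0.1, -0.4]
finger_gap: 0.0471
```

View pics/s19z.png

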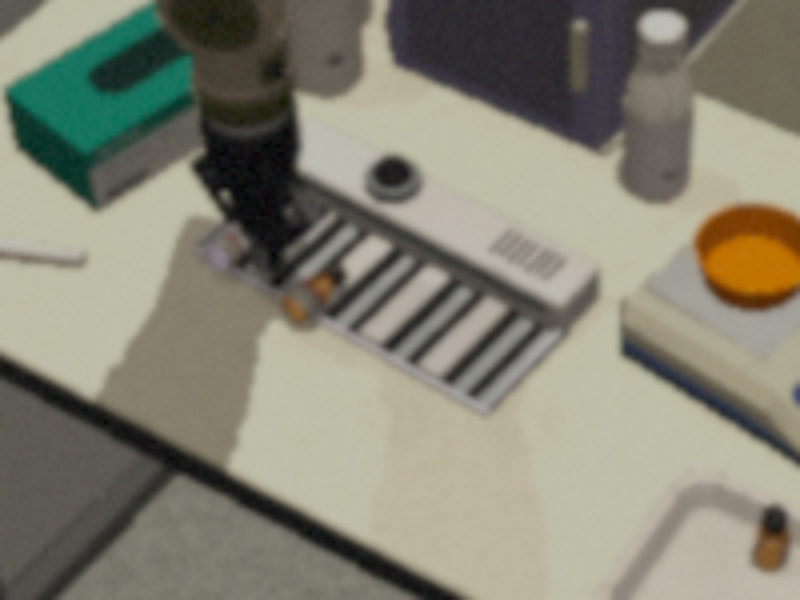

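View pics/w20.png

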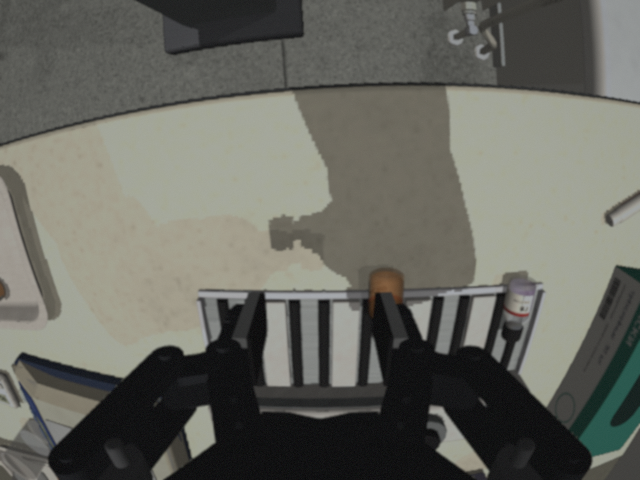

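It landed on the strip again, this time between cradles 3 and 4, so the push shifts the vial to −y. I'll re-grasp it as before and, for the next one, check the standing position before pushing.

```bash
python3 -m pendant '[[[-0.9,0.96,0.3],0,-0.1],[[-0.9,0.96,0.3],0,-0.1],[[-0.9,0.96,0.3],0,-0.1],[[-0.9,0.96,0.3],0,-0.1],[[0,0,0],0,-0.1],[[0,0,0],0,-0.1]]' 20
python3 -c 'from h import *
r=pic("wrist","w21");todo([.51,.27,.015])'
```

```text
clock: 53.12
tcp_pos: [0.5146, 0.2729, 0.1009]
orientation: [0.004, 0.033, 0.999, 0.0]
wrist_force: [0.6, -0.5, 0.3]
finger_gap: 0.0471
yaw 3.076 rows20: x 0.22 y -0.16 z 4.31 turn 59.98 F [-0.1  0.2 -0. ] gap 0.04686903637937891 tcp [0.5146 0.2729 0.1011] t 53.175
```

View pics/w21.png

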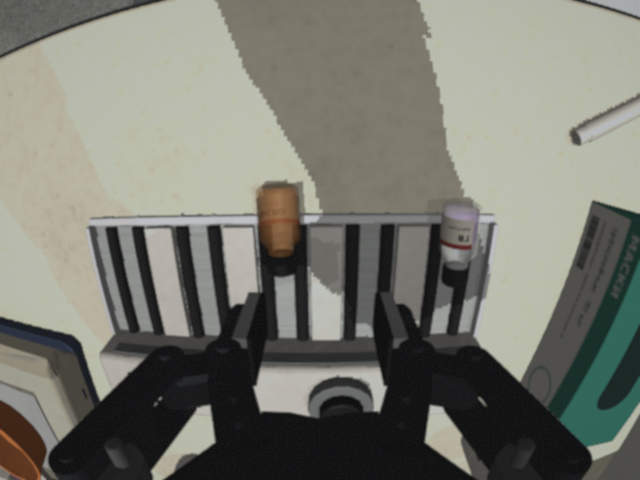

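```bash
python3 -c '
from h import *
r=pic("wrist","w22")
for p in [(278,190),(280,220),(284,262)]: print(at(r,p,"wrist",.021))
for p in [(268,226),(302,226),(348,224),(384,222),(431,222),(465,222)]: print("roller",at(r,p,"wrist",.009))
'
```

```text
[0.47804317 0.24993152 0.021     ]
[0.49738447 0.24929475 0.021     ]
[0.52626535 0.24894859 0.021     ]
roller [0.50470808 0.23921187 0.009     ]
roller [0.50624084 0.26193892 0.009     ]
roller [0.50685768 0.29250657 0.009     ]
roller [0.50700281 0.3167134  0.009     ]
roller [0.50902405 0.34956936 0.009     ]
roller [0.51053017 0.37491373 0.009     ]
```

View pics/w22.png

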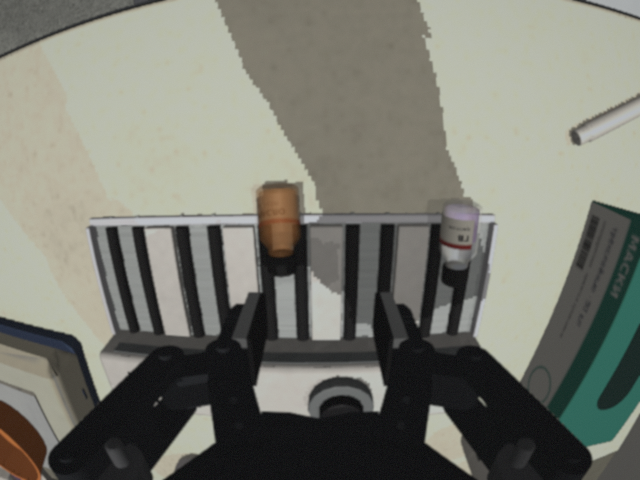

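The orange vial actually lies in cradle 3 (rollers at 268 and 302), its foot about 18 mm before the kerb. I'll grip it and shift it a little to the back.

```bash
python3 -m pendant '[[[0.33,-0.61,0.6],0,-0.1],[[0.33,-0.61,0.8],0,-0.1],[[0,0,0.8],0,-0.1],[[0,0,0.8],0,-0.1],[[0,0,0.8],0,-0.1],[[0,0,0.6],0,-0.1],[[0,0,0],0,-0.1],[[0,0,0],0,1],[[0,0,0],0,1],[[0,0,0],0,1],[[0,0,0],0,1]]' 20; python3 -c '
from h import *;todo([.51,.249,.013]);r=pic("wrist","w23")
print(proj(r,[.4867,.2487,.033],"wrist"))'
```

```text
clock: 54.6
tcp_pos: [0.501, 0.2486, 0.0136]
orientation: [0.004, 0.033, 0.999, -0.001]
wrist_force: [-2.1, -5.1, 1.6]
finger_gap: 0.0258
yaw 3.0755 rows20: x -0.45 y 0.05 z 0.03 turn 59.98 F [-2.1 -5.1  1.6] gap 0.025791687462344358 tcp [0.501  0.2486 0.0136] t 54.6
[316.4050423  302.78322746]
```

View pics/w23.png

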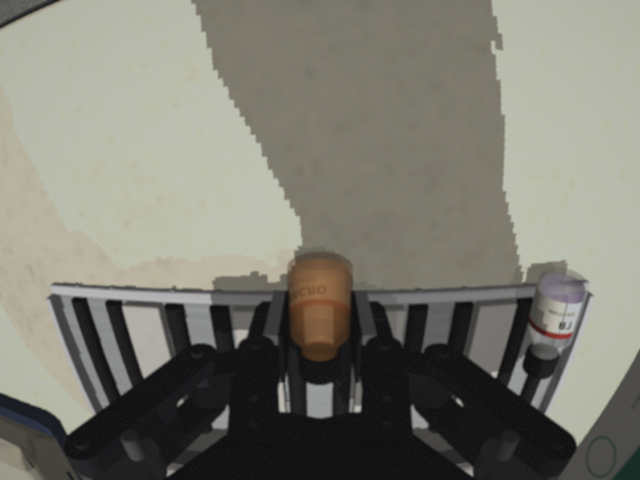

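```bash
python3 -m pendant '[[[0,-0.04,-0.2],0,1],[[-0.2,0,0],0,1],[[-0.22,0,0],0,1],[[0,0,0],0,1],[[0,0,0.2],0,1],[[0,0,0],0,1],[[0,0,0],0,0.1],[[0,0,0],0,-0.1],[[0,0,0],0,-0.1],[[0,0,-1],0,-0.1],[[0,0,-1],0,-0.1],[[0,0,-1],0,-0.1]]' 20
python3 -m pendant '[[[0,0,-1],0,-0.1],[[0,-1,-1],0,-0.1],[[0.4,-1,0],0,-0.1],[[0.4,-1,0],0,-0.1],[[0.4,-1,0],0,-0.1],[[0.4,-1,0],0,-0.1],[[0.4,-1,0],0,-0.1],[[0,0,0],0,-0.1]]' 35
python3 -c '
from h import *;todo([.51,.249,.013]);r=pic("wrist","w24")'
```

```text
clock: 56.15
tcp_pos: [0.5089, 0.2488, 0.0733]
orientation: [0.004, 0.033, 0.999, 0.001]
wrist_force: [1.1, 0.7, -0.2]
finger_gap: 0.047
clock: 57.15
tcp_pos: [0.4601, 0.1302, 0.1126]
orientation: [0.004, 0.034, 0.999, 0.0]
wrist_force: [-0.1, -0.2, 0.3]
finger_gap: 0.0472
yaw 3.0743 rows20: x -2.09 y 6.10 z 4.98 turn 59.97 F [-0.1 -0.2  0.3] gap 0.04723610091812943 tcp [0.4601 0.1302 0.1126] t 57.15
```

View pics/w24.png

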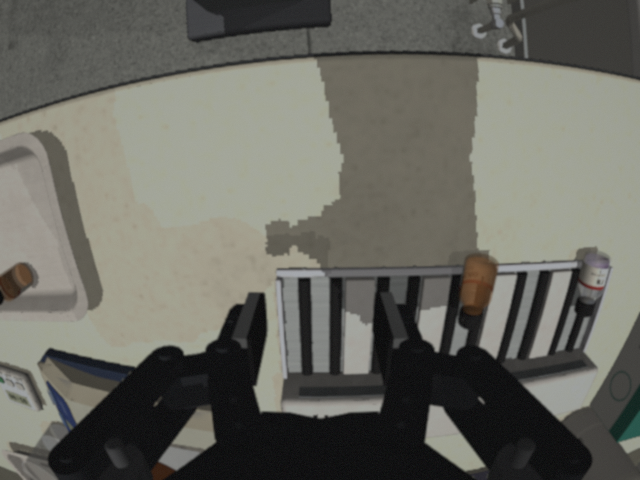

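Cradles 3 and 5 hold vials, at (479,285) and (593,275). On to the next vial.

```bash
python3 -m pendant '[[[-0.15,-1,0],0,-0.1],[[-0.15,-1,0],0,-0.1],[[-0.15,-1,0],0,-0.1],[[-0.15,-1,0],0,-0.1],[[-0.15,-1,0],0,-0.1],[[-0.15,-1,0],0,-0.1],[[-0.15,-1,0],0,-0.1],[[-0.15,-1,0],0,-0.1],[[-0.15,-1,0],0,-0.1],[[-0.15,-1,0],0,-0.1],[[-0.15,-1,0],0,-0.1],[[-0.15,-1,0],0,-0.1]]' 35
python3 -m pendant '[[[-0.15,-1,0],0,-0.1],[[-0.15,-1,0],0,-0.1],[[-0.16,-0.36,0.6],0,-0.1],[[0,0,0],0,-0.1],[[0,0,0],0,-0.1]]'
python3 -c '
from h import *;r=pic("wrist","w25");tz();caps(r,"wrist",TR,.056);todo([.4865,-.1592,.0138])'
```

```text
clock: 58.7
tcp_pos: [0.482, -0.1106, 0.1126]
orientation: [0.005, 0.032, 0.999, 0.001]
wrist_force: [0.1, -0.1, 0.5]
finger_gap: 0.0471
clock: 59.32
tcp_pos: [0.4871, -0.1572, 0.1]
orientation: [0.004, 0.032, 0.999, 0.001]
wrist_force: [-0.1, -0.1, -0.2]
finger_gap: 0.0471
j [-0.472  0.267 -0.352  0.946  0.005 -0.407] tcp [ 0.4873 -0.1572  0.1003] zaxis [ 0.0078  0.0015 -1.    ]
[ 0.4335 -0.2417] [157. 184.] 50
[ 0.4628 -0.219 ] [204. 232.] 56
yaw 3.0771 rows20: x 0.03 y -0.10 z 4.33 turn 59.99 F [ 0.7  0.2 -0.2] gap 0.04709947434499985 tcp [ 0.4873 -0.1572  0.1003] t 59.375
```

View pics/w25.png

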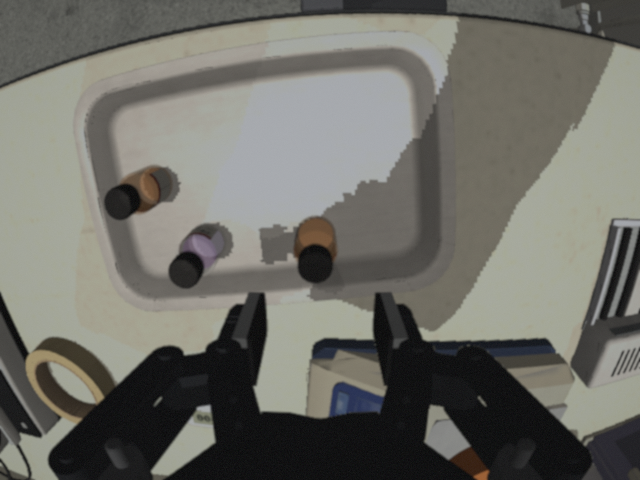

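```bash
python3 -c '
from h import *;r=env.read_camera("wrist");p=at(r,[316,264],"wrist",.056);print(p);todo([p[0]+.0005,p[1],.0138])'
```

```text
[ 0.48565382 -0.15875602  0.056     ]
yaw 3.0773 rows20: x 0.06 y -0.08 z 4.33 turn 59.99 F [-0.1  0.1 -0.2] gap 0.0466422506227725 tcp [ 0.4875 -0.1572  0.1005] t 59.425
```

```bash
python3 -m pendant '[[[0.1,-0.08,0.6],0,-0.1],[[0,0,0.8],0,-0.1],[[0,0,0.8],0,-0.1],[[0,0,0.8],0,-0.1],[[0,0,0.8],0,-0.1],[[0,0,0.5],0,-0.1],[[0,0,0],0,1],[[0,0,0],0,1],[[0,0,0],0,1],[[0,0,0],0,1]]' 35
python3 -c 'from h import *;todo([.43,-.188,.0138]);pic("wrist","w26")'
python3 -m pendant '[[[0,0,-0.9],0,1],[[0,0,-0.9],0,1],[[0,0,-0.9],0,1],[[0,0.5,-0.9],0,1],[[0.15,1,-0.9],0,1],[[0.15,1,-0.5],0,1],[[0.15,1,0],0,1],[[0.15,1,0],0,1],[[0.15,1,0],0,1],[[0.15,1,0],0,1],[[0.15,1,0],0,1],[[0.15,1,0],0,1]]'
python3 -c 'from h import *;r=pic("wrist","w27");todo([.478,.249,.08])'
```

```text
clock: 60.68
tcp_pos: [0.4865, -0.1594, 0.0149]
orientation: [0.005, 0.033, 0.999, 0.0]
wrist_force: [0.6, 0.2, -0.2]
finger_gap: 0.026
yaw 3.0764 rows20: x 2.73 y -1.61 z 0.06 turn 59.99 F [ 0.6  0.2 -0.2] gap 0.0259838743938471 tcp [ 0.4865 -0.1594  0.0149] t 60.675
clock: 62.22
tcp_pos: [0.472, 0.0131, 0.1143]
orientation: [0.004, 0.032, 0.999, 0.001]
wrist_force: [-0.6, 0.3, -1.1]
finger_gap: 0.0257
yaw 3.0784 rows20: x 0.41 y 11.70 z 1.71 turn 60.01 F [-0.5  2.3 -0.5] gap 0.02529831478499839 tcp [0.4713 0.015  0.1143] t 62.275
```

View pics/w27.png

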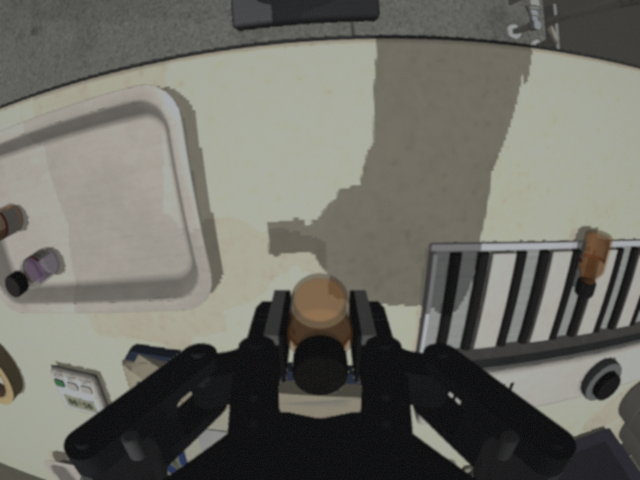

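```bash
python3 -m pendant '[[[0.06,1,0],0,1],[[0.06,1,0],0,1],[[0.06,1,0],0,1],[[0.06,1,0],0,1],[[0.06,1,0],0,1],[[0.06,1,0.5],0,1],[[0.06,1,0.8],0,1],[[0.06,1,0.8],0,1],[[0.05,0.73,0.8],0,1],[[0,0,0.8],0,1],[[0,0,0.8],0,1],[[0,0,0.4],0,1]]'
python3 -m pendant '[[[0,0,0],0,1],[[0,0,0],0,1]]'
python3 -c 'from h import *;r=pic("wrist","w28");todo([.480,.190,.0135])'
```

```text
clock: 63.78
tcp_pos: [0.4732, 0.1868, 0.0155]
orientation: [0.003, 0.032, 0.999, 0.0]
wrist_force: [-0.9, -0.3, -0.2]
finger_gap: 0.0251
clock: 64.03
tcp_pos: [0.4745, 0.187, 0.0172]
orientation: [0.005, 0.033, 0.999, 0.001]
wrist_force: [-0.3, 0.9, -0.4]
finger_gap: 0.0256
yaw 3.0763 rows20: x -0.26 y 0.17 z 0.19 turn 59.99 F [ 0.4  0.5 -0. ] gap 0.025448300186493356 tcp [0.4747 0.187  0.0173] t 64.075
```

View pics/w28.png

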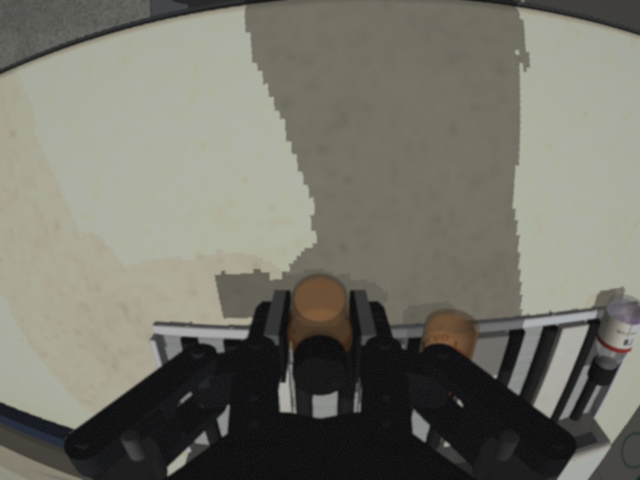

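```bash
python3 -m pendant '[[[-0.12,0.15,0.1],0,1],[[-0.1,0,0.1],0,1],[[0,0,0],0,1]]'; for k in 1; do python3 -m pendant '[[[-0.06,0,0],0,1],[[0,0,0],0,1]]';done;python3 -m pendant '[[[-0.06,0,0],0,1],[[0,0,0],0,1]]'
```

```text
clock: 64.45
tcp_pos: [0.4789, 0.1896, 0.0127]
orientation: [0.004, 0.033, 0.999, 0.001]
wrist_force: [-0.0, -0.4, -0.2]
finger_gap: 0.0256
clock: 64.7
tcp_pos: [0.48, 0.1895, 0.0128]
orientation: [0.004, 0.033, 0.999, 0.001]
wrist_force: [-0.2, -0.4, -0.4]
finger_gap: 0.0253
clock: 64.95
tcp_pos: [0.4812, 0.1894, 0.0128]
orientation: [0.004, 0.033, 0.999, 0.001]
wrist_force: [-0.0, -0.5, -0.3]
finger_gap: 0.0257
```

```bash
python3 -m pendant '[[[-0.05,0,0],0,1],[[0,0,0],0,1]]';python3 -m pendant '[[[-0.05,0,0],0,1],[[0,0,0],0,1]]'
```

```text
clock: 65.2
tcp_pos: [0.4815, 0.1894, 0.0126]
orientation: [0.004, 0.032, 0.999, 0.001]
wrist_force: [-2.2, 0.3, 1.4]
finger_gap: 0.0252
clock: 65.45
tcp_pos: [0.4816, 0.1893, 0.0125]
orientation: [0.003, 0.032, 0.999, 0.001]
wrist_force: [-5.7, 1.0, 3.1]
finger_gap: 0.0251
```

```bash
python3 -m pendant '[[[0.05,0,0],0,1],[[0,0,0],0,-0.1],[[0,0,0],0,-0.1],[[0,0,0],0,-0.1]]'
python3 -c 'from h import *;r=pic("wrist","w29")'
python3 -m pendant '[[[0.3,0,0],0,-0.1],[[0.8,0,0],0,-0.1],[[0.9,0,0],0,-0.1],[[0,0,-0.8],0,1],[[0,0,-0.8],0,1],[[0,0,0],0,1],[[0,0,0],0,1]]'; python3 -c '
from h import *;todo([.480,.190,.044]);r=pic("scene","s29");cv2.imwrite("pics/s29z.png",cv2.resize(r["color"][150:300,180:380],None,fx=4,fy=4))
for q in [(.4805,.190,0),(.4805,.190,.058),(.4805,.190,.038)]: print((proj(r,q,"scene")-[180,150])*4)
r=env.read_camera("top");print(caps(r,"top",(.43,.53,.13,.25)));cv2.imwrite("pics/t29z.png",cv2.resize(r["color"][190:290,170:310],None,fx=5,fy=5,interpolation=cv2.INTER_CUBIC))'
```

```text
clock: 65.95
tcp_pos: [0.4828, 0.1894, 0.013]
orientation: [0.005, 0.033, 0.999, 0.001]
wrist_force: [-0.4, -0.6, 0.2]
finger_gap: 0.047
clock: 66.88
tcp_pos: [0.441, 0.1919, 0.044]
orientation: [0.004, 0.032, 0.999, 0.001]
wrist_force: [0.3, -0.7, -0.1]
finger_gap: -0.0001
yaw 3.0767 rows20: x -1.95 y 0.03 z -0.00 turn 59.99 F [ 0.3 -0.7 -0.1] gap -7.573186237786208e-05 tcp [0.441  0.1919 0.044 ] t 66.875
[380.67980563 375.70079114]
[376.96369682 326.37175197]
[378.26462336 343.64074479]
[0.4393 0.1538] [277. 285.] 44
[(array([0.43930386, 0.15375639, 0.055     ]), array([276.75      , 285.22727273]), np.int32(44))]
```

View pics/w29.png

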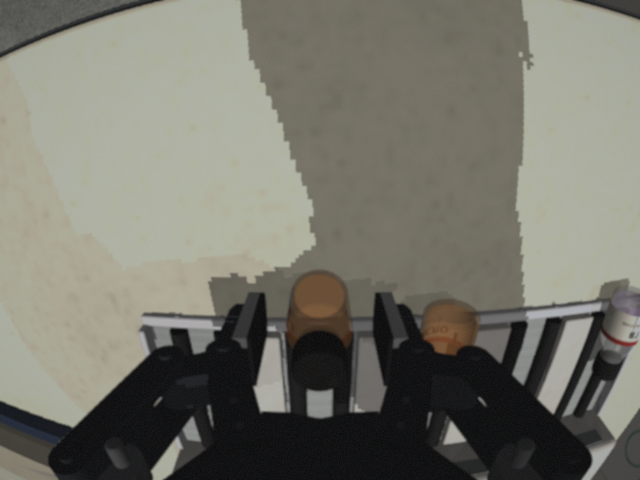

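View pics/s29z.png

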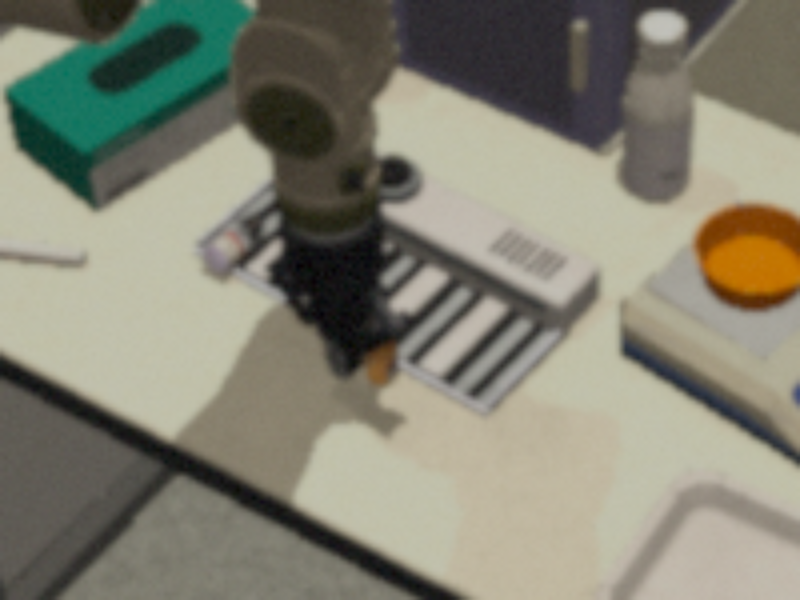

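View pics/t29z.png

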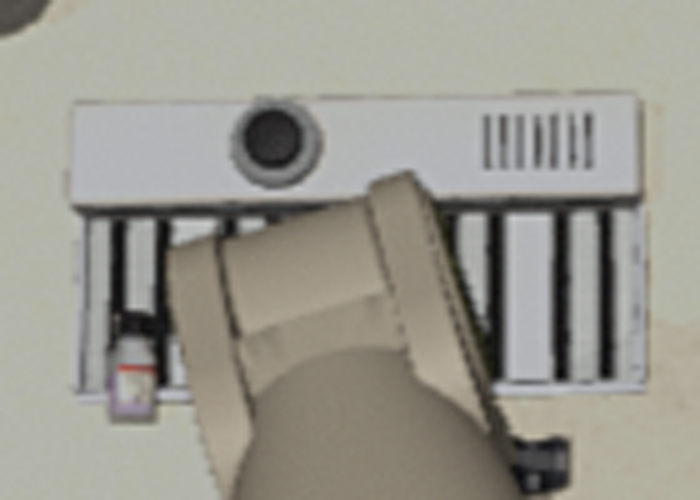

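The standing pose is right. I need to know where vial 2 lay just after its push, so I'll check picture s19z against the projected lanes.

Run:
```python
from h import *
r=env.read_camera('scene')
i=cv2.imread('pics/s19.png')
c,s=np.cos(-.0638),np.sin(-.0638)
o=np.array([.4968,.2488])
z=cv2.resize(i[195:240,220:300],None,fx=10,fy=10,interpolation=cv2.INTER_CUBIC)
for l,col in [(5,(255,0,0)),(4,(0,255,0)),(3,(0,0,255)),(3.5,(0,255,255))]:
    P=[]
    for x in (-.010,.048):
        y=(l-3)*.06
        P.append((proj(r,[o[0]+c*x-s*y,o[1]+s*x+c*y,.019],'scene')-[219.5,194.5])*10)
    cv2.line(z,tuple(P[0].astype(int).tolist()),tuple(P[1].astype(int).tolist()),col,1)
cv2.imwrite('pics/z19.png',z)
```

```text
(no output)
```

View pics/z19.png

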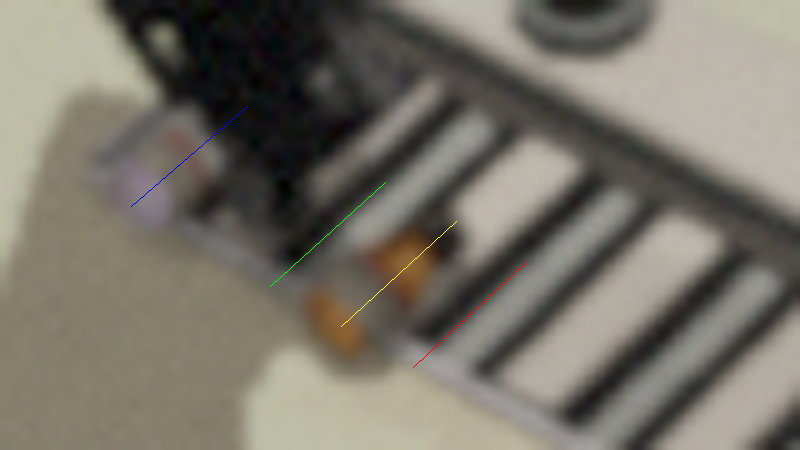

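It ended on the strip right after the push, so the vial gains sideways motion while tipping. For this one I'll push more slowly and look midway.

```bash
python3 -m pendant '[[[-0.4,0,0],0,1],[[-0.4,0,0],0,1],[[-0.12,0,0],0,1],[[-0.12,0,0],0,1],[[-0.12,0,0],0,1],[[-0.12,0,0],0,1],[[-0.12,0,0],0,1],[[0,0,0],0,1]]'
cat > sc.py <<'E'
from h import *
import sys
r=pic("scene",sys.argv[1]);z=cv2.resize(r["color"][205:260,240:320],None,fx=10,fy=10,interpolation=cv2.INTER_CUBIC)
c,s=np.cos(-.0638),np.sin(-.0638)
o=np.array([.4968,.2488])
for l in (1,2,3,4,5):
    P=[]
    for x in (-.010,.048):
        y=(l-3)*.06
        P.append((proj(r,[o[0]+c*x-s*y,o[1]+s*x+c*y,.019],'scene')-[239.5,204.5])*10)
    cv2.line(z,tuple(P[0].astype(int).tolist()),tuple(P[1].astype(int).tolist()),(0,255,0),1)
cv2.imwrite('pics/'+sys.argv[1]+'z.png',z)
E
python3 sc.py s30
```

```text
clock: 68.03
tcp_pos: [0.4701, 0.1902, 0.0447]
orientation: [0.004, 0.033, 0.999, 0.001]
wrist_force: [0.2, 0.4, 0.5]
finger_gap: -0.0002
```

View pics/s30z.png

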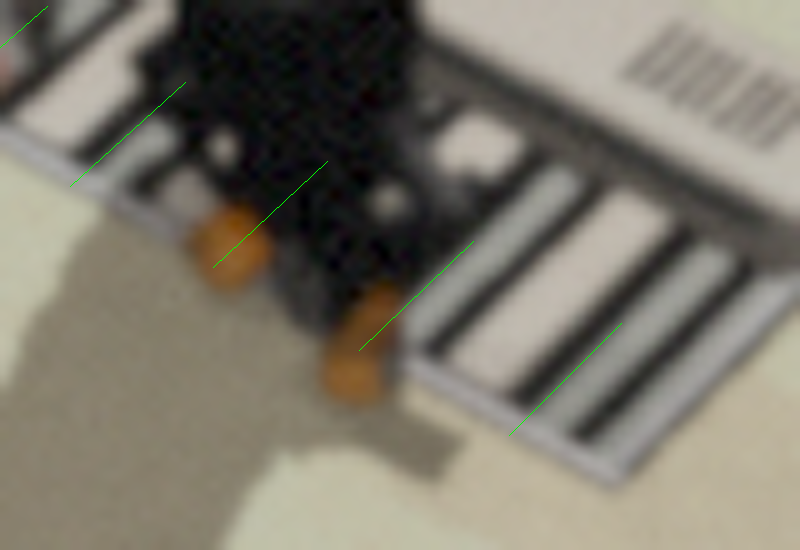

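```bash
python3 -m pendant '[[[-0.1,0,0],0,1],[[-0.1,0,0],0,1],[[-0.1,0,0],0,1],[[-0.1,0,0],0,1],[[0,0,0],0,1]]'
python3 sc.py s31
```

```text
clock: 68.7
tcp_pos: [0.4781, 0.1896, 0.0447]
orientation: [0.004, 0.033, 0.999, 0.001]
wrist_force: [0.2, -0.3, -1.2]
finger_gap: -0.0001
```

View pics/s31z.png

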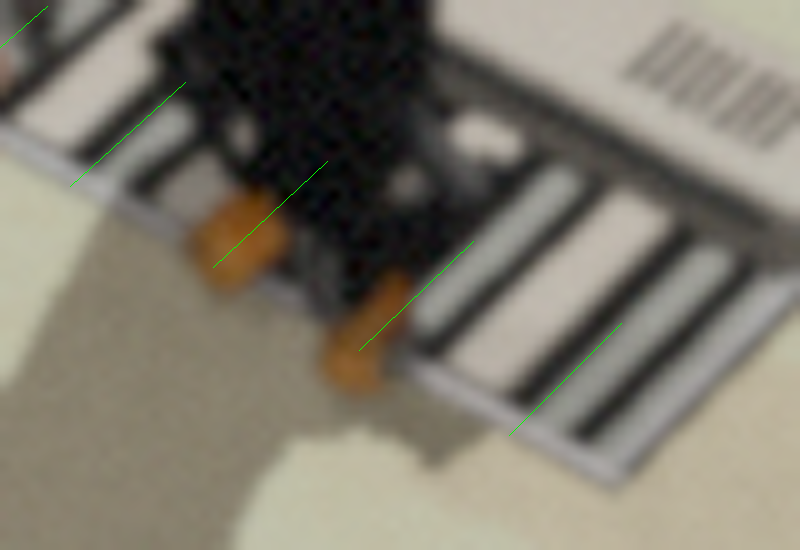

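```bash
python3 -m pendant '[[[-0.1,0,0],0,1],[[-0.1,0,0],0,1],[[-0.1,0,0],0,1],[[0,0,0],0,1]]'
python3 sc.py s32
```

```text
clock: 69.25
tcp_pos: [0.4841, 0.1892, 0.0448]
orientation: [0.004, 0.033, 0.999, 0.001]
wrist_force: [-0.7, 0.7, 0.2]
finger_gap: -0.0001
```

View pics/s32z.png

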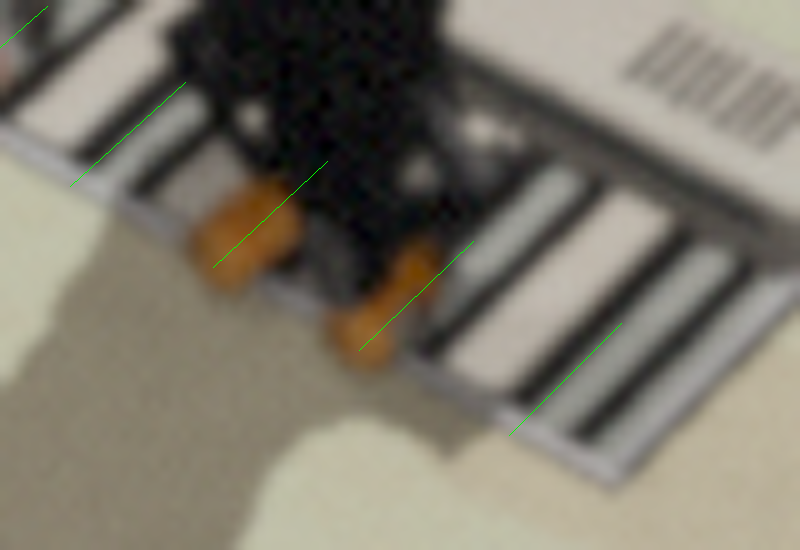

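It's now lying along lane 2's line. I'll raise straight up and check.

```bash
python3 -m pendant '[[[-0.1,0,0],0,1],[[0,0,0],0,1],[[0,0,0],0,1]]'; python3 sc.py s33
python3 -m pendant '[[[0,0,-0.5],0,1],[[0,0,-0.5],0,1],[[0,0,-1],0,1],[[0,0,-1],0,1],[[0.5,0,-1],0,-0.1],[[0.5,0,0],0,-0.1]]'; python3 sc.py s34; python3 -c 'from h import *;r=pic("wrist","w34")'
```

```text
clock: 69.68
tcp_pos: [0.4858, 0.1891, 0.0448]
orientation: [0.004, 0.033, 0.999, 0.001]
wrist_force: [-0.3, 0.8, -0.3]
finger_gap: 0.0001
clock: 70.47
tcp_pos: [0.4664, 0.1907, 0.1268]
orientation: [0.006, 0.033, 0.999, 0.001]
wrist_force: [-0.3, -0.4, 0.3]
finger_gap: 0.0353
```

View pics/s33z.png

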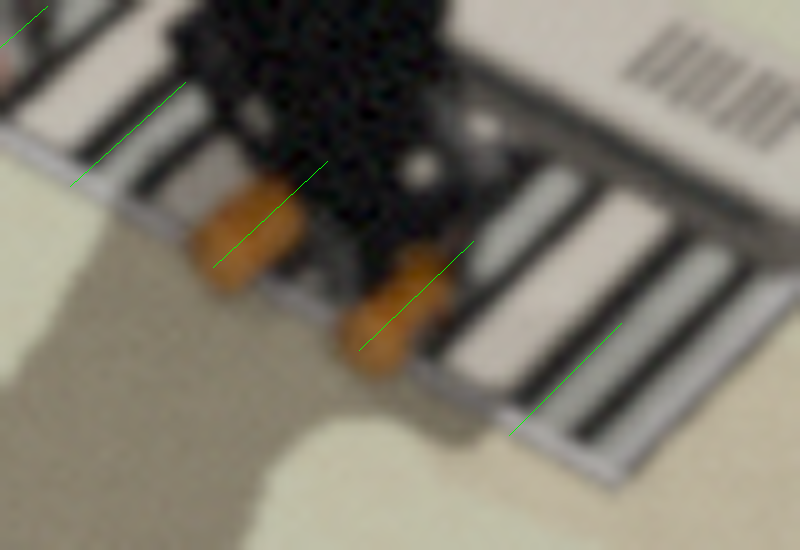

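View pics/s34z.png

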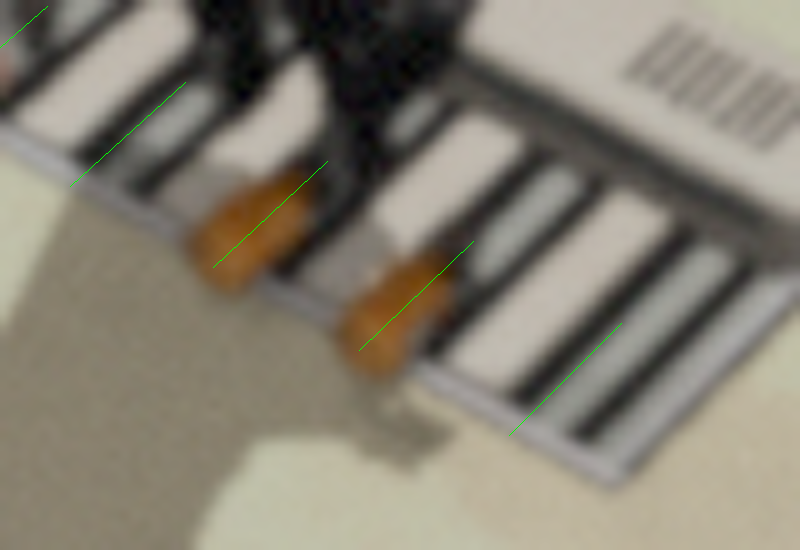

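View pics/w34.png

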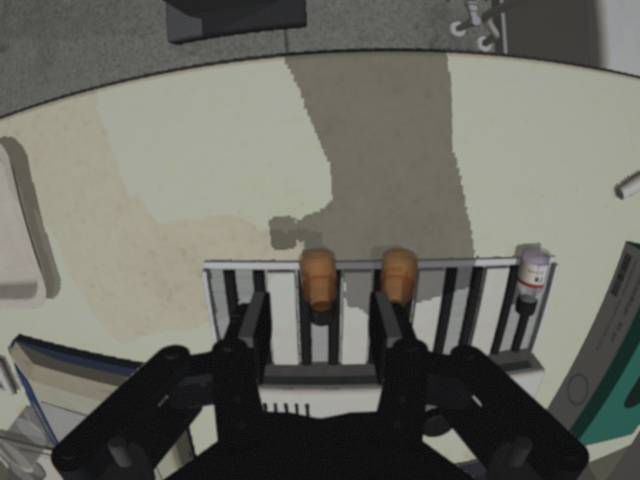

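The slow push worked: vials now lie in cradles 2, 3 and 5. Next is the purple one.

```bash
python3 -m pendant '[[[-0.13,-1,0],0,-0.1],[[-0.13,-1,0],0,-0.1],[[-0.13,-1,0],0,-0.1],[[-0.13,-1,0],0,-0.1],[[-0.13,-1,0],0,-0.1],[[-0.13,-1,0],0,-0.1],[[-0.13,-1,0],0,-0.1],[[-0.13,-1,0],0,-0.1],[[-0.13,-1,0],0,-0.1],[[-0.13,-1,0],0,-0.1],[[-0.13,-1,0],0,-0.1],[[-0.13,-1,0],0,-0.1]]'
python3 -m pendant '[[[-0.12,-1,0],0,-0.1],[[-0.12,-1,0],0,-0.1],[[-0.12,-1,0],0,-0.1],[[-0.12,-1,0],0,-0.1],[[-0.12,-1,0.3],0,-0.1],[[-0.12,-1,0.3],0,-0.1],[[-0.12,-1,0.3],0,-0.1],[[0,-1,0.3],0,-0.1],[[0,-1,0],0,-0.1],[[0,-0.15,0],0,-0.1],[[0,0,0],0,-0.1],[[0,0,0],0,-0.1]]'
python3 -c '
from h import *;r=pic("wrist","w35");todo([.4855,-.2345,.0138])'
```

```text
clock: 72.08
tcp_pos: [0.4802, -0.0518, 0.1235]
orientation: [0.003, 0.033, 0.999, 0.001]
wrist_force: [-0.1, -0.1, 0.8]
finger_gap: 0.047
clock: 73.58
tcp_pos: [0.4858, -0.2343, 0.1006]
orientation: [0.004, 0.032, 0.999, 0.001]
wrist_force: [-0.5, 1.0, -0.3]
finger_gap: 0.0467
yaw 3.0773 rows20: x 0.02 y -0.01 z 4.34 turn 60.00 F [0.5 0.1 0.5] gap 0.04658820037119607 tcp [ 0.4858 -0.2343  0.1006] t 73.625
```

View pics/w35.png

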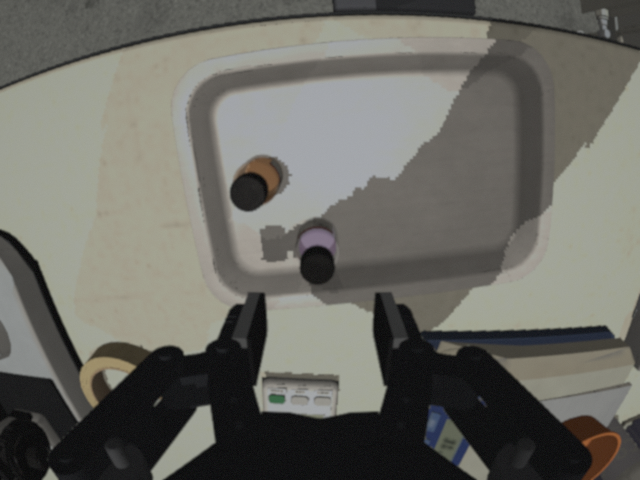

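Cap at (317,265), centred. The bench timer is untouched behind the tray.

```bash
python3 -c '
from h import *;r=env.read_camera("wrist");p=at(r,[317,265],"wrist",.056);print(p);todo([p[0]+.0,p[1],.0138])'
```

```text
[ 0.48497168 -0.23534425  0.056     ]
yaw 3.0774 rows20: x 0.04 y -0.06 z 4.34 turn 60.00 F [-0.7 -0.5  0.2] gap 0.04716629532672743 tcp [ 0.4859 -0.2343  0.1006] t 73.675
```

```bash
python3 -m pendant '[[[0.1,-0.06,0.6],0,-0.1],[[0,0,0.8],0,-0.1],[[0,0,0.8],0,-0.1],[[0,0,0.8],0,-0.1],[[0,0,0.8],0,-0.1],[[0,0,0.52],0,-0.1],[[0,0,0],0,1],[[0,0,0],0,1],[[0,0,0],0,1],[[0,0,0],0,1]]' 35
python3 -c 'from h import *;todo([.479,.3095,.0138])'
python3 -m pendant '[[[0,0,-0.9],0,1],[[0,0,-0.9],0,1],[[0,0,-0.9],0,1],[[0,0.5,-0.9],0,1],[[0.1,1,-0.9],0,1],[[0.1,1,-0.5],0,1],[[0.1,1,0],0,1],[[0.1,1,0],0,1],[[0.1,1,0],0,1],[[0.1,1,0],0,1],[[0.1,1,0],0,1],[[0.1,1,0],0,1]]'
python3 -m pendant '[[[0.1,1,0],0,1],[[0.1,1,0],0,1],[[0.1,1,0],0,1],[[0.1,1,0],0,1],[[0.1,1,0],0,1],[[0.1,1,0],0,1],[[0.1,1,0],0,1],[[0.1,1,0],0,1],[[0.1,1,0],0,1],[[0.1,1,0],0,1],[[0.1,1,0],0,1],[[0.1,1,0],0,1]]'
python3 -c 'from h import *;r=pic("wrist","w36");todo([.479,.3095,.0138])'
```

```text
clock: 74.92
tcp_pos: [0.4848, -0.2361, 0.0145]
orientation: [0.005, 0.033, 0.999, 0.0]
wrist_force: [-0.0, 0.3, 0.7]
finger_gap: 0.0249
yaw 3.0765 rows20: x 2.06 y 27.20 z 0.04 turn 59.99 F [-0.   0.3  0.7] gap 0.024945559791920834 tcp [ 0.4848 -0.2361  0.0145] t 74.925
clock: 76.42
tcp_pos: [0.4782, -0.0637, 0.1136]
orientation: [0.004, 0.032, 0.999, 0.001]
wrist_force: [-0.1, 0.2, 0.3]
finger_gap: 0.0253
clock: 77.92
tcp_pos: [0.4694, 0.177, 0.1137]
orientation: [0.004, 0.032, 0.999, 0.0]
wrist_force: [0.4, -0.7, 0.2]
finger_gap: 0.0253
yaw 3.0784 rows20: x -0.07 y 6.55 z 5.00 turn 60.01 F [0.7 1.5 0.3] gap 0.02569163288627004 tcp [0.4694 0.1789 0.1138] t 77.975
```

View pics/w36.png

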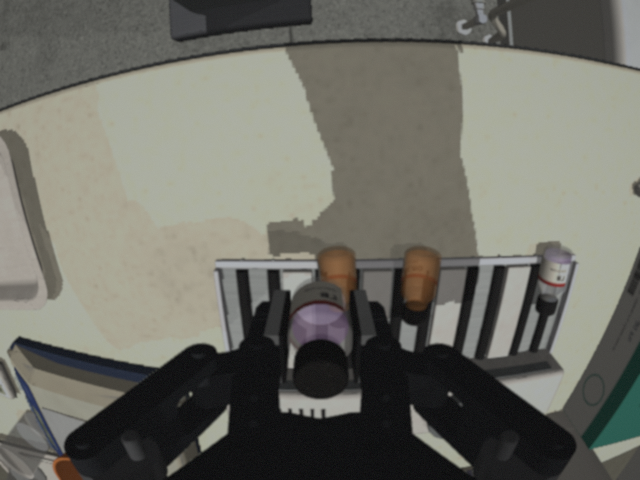

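```bash
python3 -m pendant '[[[0,1,0],0,1],[[0,1,0],0,1],[[0,1,0],0,1],[[0,1,0.4],0,1],[[0,1,0.6],0,1],[[0,1,0.8],0,1],[[0,0.45,0.8],0,1],[[0,0,0.8],0,1],[[0,0,0.8],0,1],[[0,0,0.65],0,1],[[0,0,0],0,1],[[0,0,0],0,1]]'
python3 -c 'from h import *;r=pic("wrist","w37");todo([.487,.3090,.0135])'
```

```text
clock: 79.47
tcp_pos: [0.48, 0.3045, 0.0179]
orientation: [0.005, 0.033, 0.999, 0.001]
wrist_force: [0.7, 0.3, -1.2]
finger_gap: 0.0256
yaw 3.0762 rows20: x -0.33 y 0.24 z 0.23 turn 59.98 F [ 1.3  0.2 -0.7] gap 0.02489065177920792 tcp [0.4802 0.3046 0.0182] t 79.525
```

View pics/w37.png

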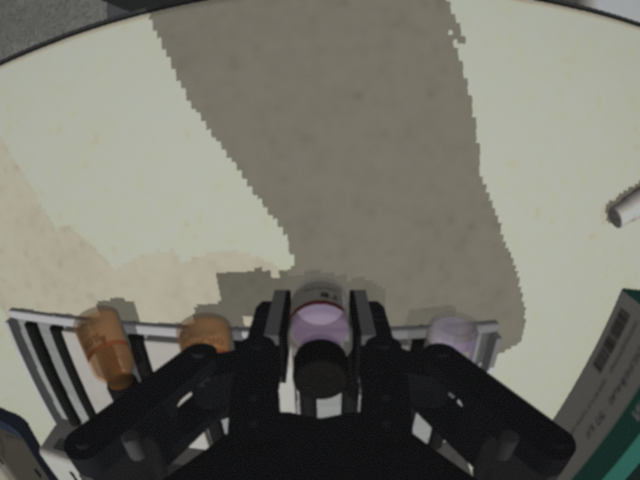

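```bash
python3 -m pendant '[[[-0.1,0.15,0.12],0,1],[[-0.1,0.09,0.1],0,1],[[-0.05,0,0],0,1],[[0,0,0],0,1]]'; python3 -m pendant '[[[-0.06,0,0],0,1],[[0,0,0],0,1]]';python3 -m pendant '[[[-0.06,0,0],0,1],[[0,0,0],0,1]]'
```

```text
clock: 80.03
tcp_pos: [0.485, 0.3091, 0.0131]
orientation: [0.004, 0.033, 0.999, 0.001]
wrist_force: [0.5, -0.6, -0.4]
finger_gap: 0.0257
clock: 80.28
tcp_pos: [0.4862, 0.309, 0.0132]
orientation: [0.004, 0.033, 0.999, 0.001]
wrist_force: [-0.2, -1.0, -1.2]
finger_gap: 0.0252
clock: 80.53
tcp_pos: [0.4869, 0.3088, 0.0131]
orientation: [0.004, 0.033, 0.999, 0.001]
wrist_force: [-0.9, -0.6, -0.5]
finger_gap: 0.0256
```

```bash
python3 -m pendant '[[[-0.05,0,0],0,1],[[0,0,0],0,1]]';python3 -m pendant '[[[-0.05,0,0],0,1],[[0,0,0],0,1]]'
```

```text
clock: 80.78
tcp_pos: [0.4872, 0.3088, 0.013]
orientation: [0.003, 0.032, 0.999, 0.001]
wrist_force: [-5.0, 1.2, 3.1]
finger_gap: 0.0254
clock: 81.03
tcp_pos: [0.4874, 0.3088, 0.0129]
orientation: [0.003, 0.032, 0.999, 0.001]
wrist_force: [-7.0, 0.5, 3.5]
finger_gap: 0.0253
```

```bash
python3 -m pendant '[[[0.08,0,0],0,1],[[0,0,0],0,-0.1],[[0,0,0],0,-0.1],[[0,0,0],0,-0.1],[[0.3,0,0],0,-0.1],[[0.8,0,0],0,-0.1],[[0.9,0,0],0,-0.1],[[0,0,-0.8],0,1],[[0,0,-0.8],0,1],[[0,0,0],0,1],[[0,0,0],0,1]]'; python3 sc.py s38
python3 -c 'from h import *;todo([.487,.309,.044])'
python3 -m pendant '[[[-0.4,0,0],0,1],[[-0.4,0,0],0,1],[[-0.1,0,0],0,1],[[-0.1,0,0],0,1],[[-0.1,0,0],0,1],[[-0.1,0,0],0,1],[[-0.1,0,0],0,1],[[-0.1,0,0],0,1],[[-0.1,0,0],0,1],[[-0.1,0,0],0,1],[[0,0,0],0,1]]'; python3 sc.py s39
```

```text
clock: 82.4
tcp_pos: [0.4482, 0.3115, 0.0452]
orientation: [0.005, 0.033, 0.999, 0.001]
wrist_force: [-0.2, -1.0, -0.5]
finger_gap: 0.0
yaw 3.0761 rows20: x -1.97 y 0.01 z 0.04 turn 59.98 F [ 0.1 -0.2  0.4] gap -1.0133114352550564e-06 tcp [0.4478 0.3113 0.0448] t 82.45
clock: 83.82
tcp_pos: [0.4797, 0.3094, 0.0451]
orientation: [0.004, 0.033, 0.999, 0.001]
wrist_force: [0.3, -0.4, 0.4]
finger_gap: -0.0004
```

View pics/s39z.png

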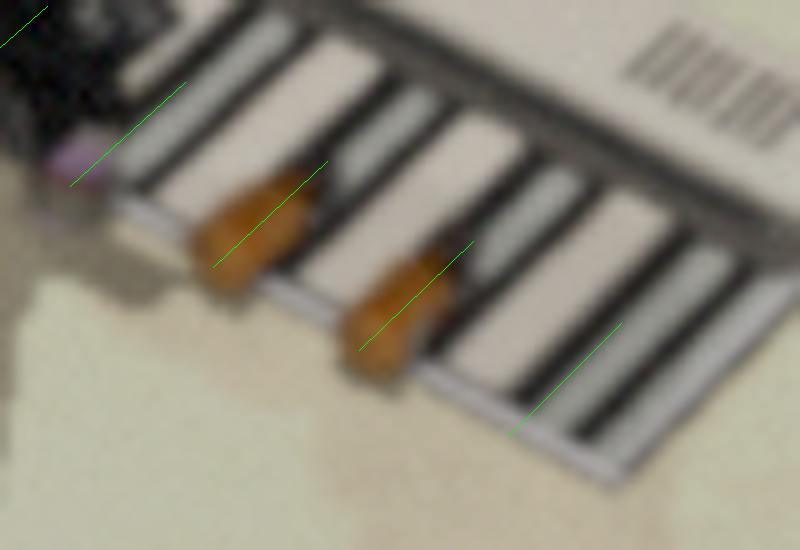

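Aligned with lane 4 and tipping. I'll continue slowly, then go straight up.

```bash
python3 -m pendant '[[[-0.1,0,0],0,1],[[-0.1,0,0],0,1],[[-0.1,0,0],0,1],[[-0.1,0,0],0,1],[[-0.1,0,0],0,1],[[-0.1,0,0],0,1],[[0,0,0],0,1],[[0,0,0],0,1]]'
sed -i 's/205:260,240:320/190:260,220:320/; s/239.5,204.5/219.5,189.5/; s/fx=10,fy=10/fx=8,fy=8/; s/)\*10)/)*8)/' sc.py; python3 sc.py s40
python3 -m pendant '[[[0,0,-0.5],0,1],[[0,0,-0.5],0,1],[[0,0,-1],0,1],[[0,0,-1],0,1],[[0.5,0,-1],0,-0.1],[[0.5,0,0],0,-0.1]]'; python3 sc.py s41; python3 -c 'from h import *;r=pic("wrist","w41")'
```

```text
clock: 84.88
tcp_pos: [0.4914, 0.3086, 0.0452]
orientation: [0.004, 0.033, 0.999, 0.001]
wrist_force: [-0.3, 0.5, 0.1]
finger_gap: 0.0002
clock: 85.68
tcp_pos: [0.472, 0.3105, 0.1274]
orientation: [0.006, 0.033, 0.999, 0.002]
wrist_force: [0.6, -0.3, -0.4]
finger_gap: 0.0355
```

View pics/s41z.png

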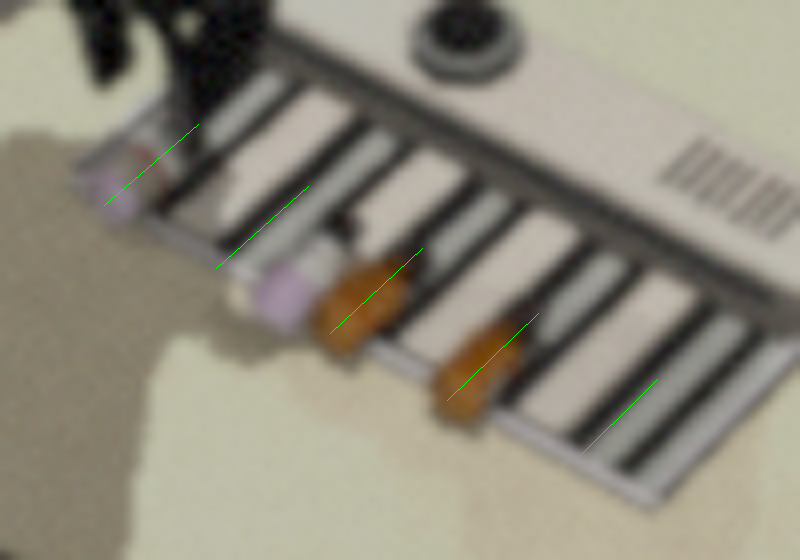

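View pics/w41.png

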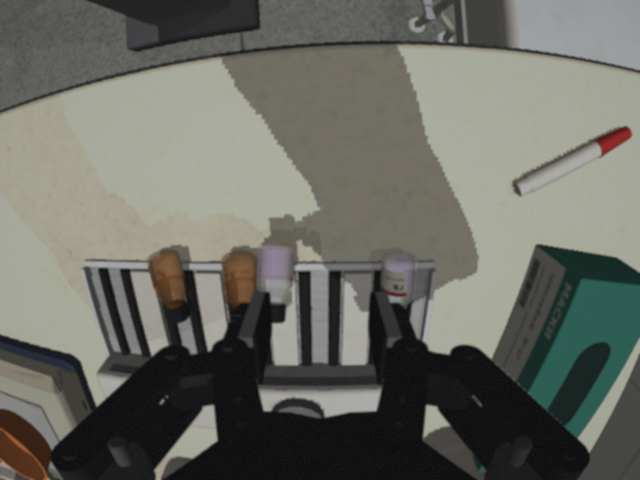

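It rolled again, onto strip 3/4 beside the cradle-3 vial, with no room for a finger between them. I'll turn the gripper 90° and grip it lengthwise, foot to cap.

```bash
python3 -m pendant '[[[-0.56,-0.38,0],0,-1],[[-0.56,-0.38,0],0,-1],[[-0.56,-0.38,0],0,-1],[[-0.56,-0.36,0],0,-1],[[0,0,0],1,-1],[[0,0,0],1,-1],[[0,0,0],1,-1],[[0,0,0],1,-1],[[0,0,0],1,-1],[[0,0,0],1,-1],[[0,0,0],1,-1],[[0,0,0],1,-1]]' 20
python3 -m pendant '[[[0,0,0],1,-1],[[0,0,0],1,-1],[[0,0,0],1,-1],[[0,0,0],1,-1],[[0,0,0],1,-1],[[0,0,0],1,-1],[[0,0,0],1,-1],[[0,0,0],0,-1]]'
python3 -c '
from h import *;r=pic("wrist","w42");tz();todo([.5,.28,.0138])'
```

```text
clock: 87.28
tcp_pos: [0.5142, 0.2764, 0.1252]
orientation: [0.004, 0.438, 0.899, 0.002]
wrist_force: [-0.5, -0.3, 0.1]
finger_gap: 0.0853
clock: 88.28
tcp_pos: [0.5141, 0.2765, 0.1252]
orientation: [0.003, 0.73, 0.684, 0.003]
wrist_force: [-0.2, 0.9, -0.3]
finger_gap: 0.0855
j [ 0.357  0.374 -0.132  1.056 -0.002  1.992] tcp [0.514  0.2766 0.1252] zaxis [ 8.4e-03  9.0e-04 -1.0e+00]
yaw 1.5072 rows20: x 0.13 y -0.71 z 5.57 turn 45.00 F [-0.5 -0.2  0.2] gap 0.08524900907212016 tcp [0.514  0.2766 0.1252] t 88.325
```

View pics/w42.png

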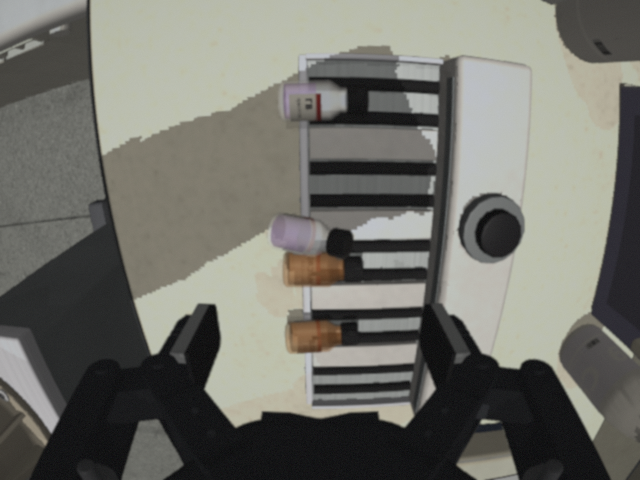

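This view shows everything: the purple vial, slightly oblique, with its foot at (272,231) and cap end at (352,243) between cradles 3 and 4; the orange vials in 3 and 2; and the other purple one in 5. Compute positions.

Run:
```python
from h import *
r=env.read_camera('wrist')
c,s=np.cos(-.0638),np.sin(-.0638);o=np.array([.4968,.2488])
def rf(p): d=p[:2]-o; return np.round([c*d[0]+s*d[1],-s*d[0]+c*d[1]],4)
def f(n,px,z): p=at(r,px,'wrist',z);print(n,np.round(p[:2],4),rf(p))
f('pfoot',(273,231),.0225);f('pcap',(351,243),.0225)
f('3foot',(285,270),.02);f('3cap',(362,269),.02);f('2foot',(287,337),.02);f('2cap',(357,334),.02);f('5foot',(281,102),.02);f('5cap',(367,101),.02)
for px in [(310,84),(310,117),(310,167),(310,199),(312,314),(314,371),(314,388),(300,56),(310,404)]: f('rol',px,.009)
f('button',(499,233),.05)
```

```text
pfoot [0.482  0.2799] [-0.0168  0.03  ]
pcap [0.5361 0.2672] [0.0381 0.0209]
3foot [0.4872 0.2483] [-0.0096 -0.0011]
3cap [0.5438 0.2452] [ 0.0471 -0.0006]
2foot [0.4825 0.1885] [-0.0105 -0.0611]
2cap [0.5389 0.1874] [ 0.0459 -0.0585]
5foot [0.495  0.3676] [-0.0094  0.1185]
5cap [0.5514 0.3648] [0.0471 0.1193]
rol [0.5146 0.3789] [0.0095 0.1309]
rol [0.5131 0.3559] [0.0094 0.1079]
rol [0.5107 0.3208] [0.0093 0.0728]
rol [0.509  0.2977] [0.0091 0.0496]
rol [0.5036 0.2025] [ 0.0098 -0.0457]
rol [0.5009 0.1417] [ 0.0109 -0.1067]
rol [0.4993 0.1205] [ 0.0107 -0.1279]
rol [0.5091 0.3991] [0.0027 0.1507]
rol [0.4939 0.0991] [ 0.0067 -0.1496]
button [0.6359 0.2775] [0.137  0.0376]
```

```bash
python3 -m pendant '[[[0,-0.28,0.8],0,-1],[[0,0,0.9],0,-1],[[0,0,0.9],0,-1],[[0,0,0.9],0,-1],[[0,0,0.9],0,-1],[[0,0,0.8],0,-1],[[0,0,0.3],0,-1],[[0,0,0],0,-1]]' 20
python3 -c '
from h import *;r=pic("wrist","w43");todo([.5093,.277,.012])'
```

```text
clock: 89.38
tcp_pos: [0.5087, 0.2773, 0.015]
orientation: [0.002, 0.73, 0.684, 0.003]
wrist_force: [0.6, -0.6, 0.4]
finger_gap: 0.0857
yaw 1.5059 rows20: x -0.02 y 0.01 z 0.18 turn 44.99 F [ 0.1 -0.7 -0.6] gap 0.08520790095914127 tcp [0.5091 0.2775 0.0155] t 89.425
```

View pics/w43.png

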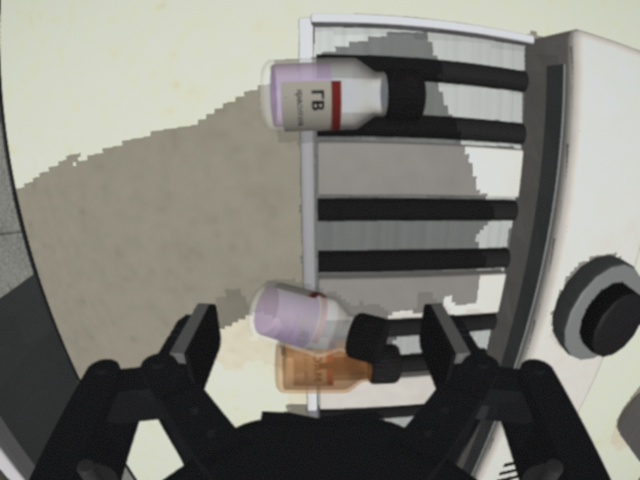

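```bash
python3 -m pendant '[[[0,0,0.3],0,-1],[[0,0,0],0,-0.4],[[0,0,0],0,-0.4],[[0,0,0],0,0],[[0,0,0],0,0],[[0,0,0],0,0]]' 20
python3 -c '
from h import *;r=pic("wrist","w44");todo([.5093,.277,.012])'
```

```text
clock: 90.18
tcp_pos: [0.5091, 0.2776, 0.0097]
orientation: [0.003, 0.73, 0.684, 0.004]
wrist_force: [-2.0, 0.2, 5.1]
finger_gap: 0.0595
yaw 1.5058 rows20: x -0.03 y 0.01 z -0.11 turn 44.99 F [-1.3 -0.2  5.3] gap 0.059215324248376576 tcp [0.5091 0.2776 0.0098] t 90.225
```

View pics/w44.png

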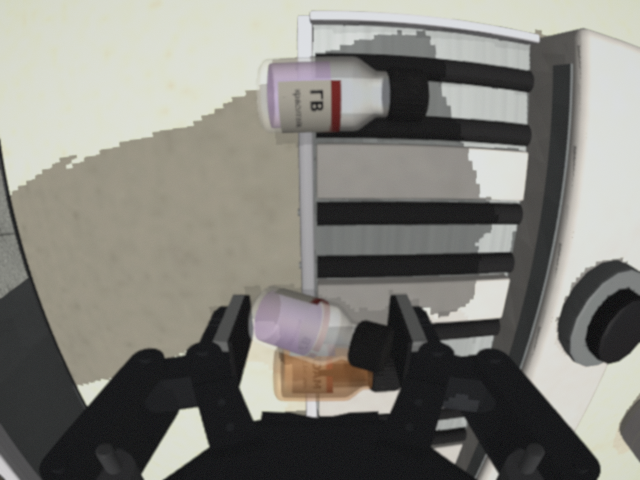

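```bash
python3 -m pendant '[[[0,0,-0.4],0,0],[[0.05,0,-0.4],0,0],[[0.4,0.1,-0.2],0,0],[[0.5,0.1,0],-0.4,0],[[0.5,0.1,0],-0.4,0],[[0.3,0.1,0],-0.4,0],[[0,0,0],-0.3,0],[[0,0,0],0,0]]' 20
python3 -c '
from h import *;r=pic("wrist","w45");todo([.5093,.277,.012])'
```

```text
clock: 91.22
tcp_pos: [0.5178, 0.3119, 0.0291]
orientation: [0.003, 0.674, 0.739, 0.003]
wrist_force: [0.8, 0.4, -0.8]
finger_gap: 0.0595
yaw 1.6626 rows20: x -1.70 y -0.58 z 0.86 turn 46.49 F [-0.   0.8  0.1] gap 0.059145268722242766 tcp [0.5178 0.3118 0.0292] t 91.275
```

View pics/w45.png

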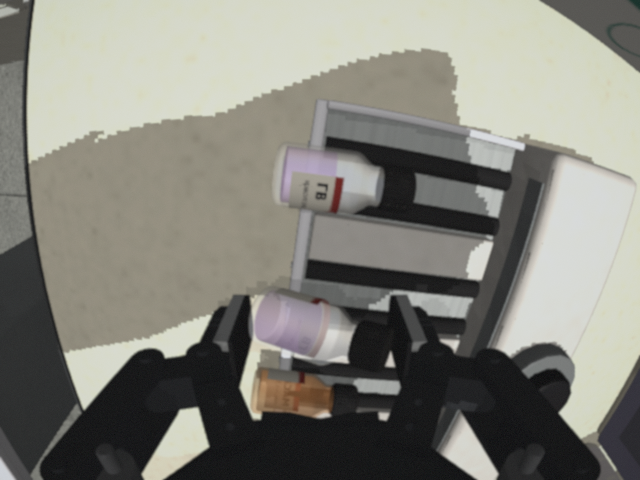

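```bash
cat >> h.py <<'E'
def rf(p):
    c,s=np.cos(-.0638),np.sin(-.0638);o=np.array([.4968,.2488]);d=p[:2]-o; return np.round([c*d[0]+s*d[1],-s*d[0]+c*d[1]],4)
E
python3 - <<'E'
from h import *
r=env.read_camera('wrist')
a=at(r,(254,315),'wrist',.042);b=at(r,(389,347),'wrist',.042)
print(rf(a),rf(b),np.linalg.norm(a-b),rf(env.get_state()['tcp_pos']))
for px in [(310,269),(305,304),(334,150),(316,204)]: print(rf(at(r,px,'wrist',.009)))
E
```

```text
[-0.0108  0.0641] [0.0484 0.0561] 0.059689569467000214 [0.0171 0.0642]
[0.0107 0.0733]
[0.011  0.0537]
[0.0127 0.1311]
[0.0087 0.1056]
```

```bash
python3 -m pendant '[[[0,0,0],-0.6,0],[[0,0,0],-0.6,0],[[0,0,0.4],0,0],[[0,0,0.4],0,0],[[0,0,0],0,0]]' 20
python3 - <<'E'
from h import *
r=pic('wrist','w46');todo([.5,.3,.0075])
E
```

```text
clock: 91.95
tcp_pos: [0.5184, 0.312, 0.013]
orientation: [0.003, 0.627, 0.779, 0.003]
wrist_force: [0.4, -0.3, 1.3]
finger_gap: 0.0593
yaw 1.7877 rows20: x -0.39 y -1.02 z 0.28 turn 47.68 F [-0.5  0.2  1.2] gap 0.059076641223183644 tcp [0.5183 0.312  0.0131] t 92.0
```

View pics/w46.png

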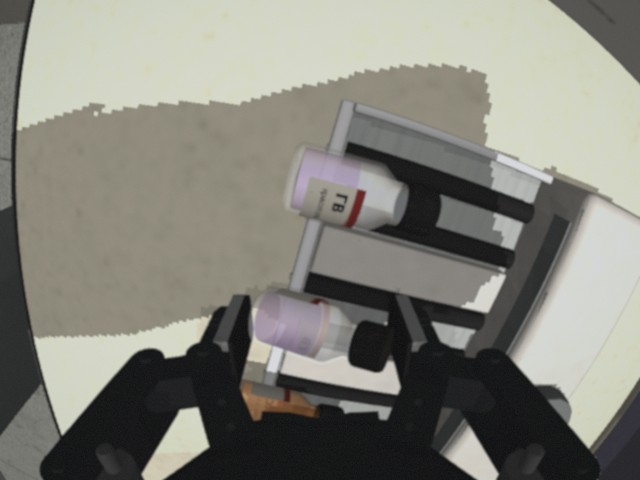

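```bash
python3 - <<'E'
from h import *
r=env.read_camera('wrist')
a=at(r,(254,317),'wrist',.0255);b=at(r,(391,349),'wrist',.0255)
print(rf(a),rf(b))
for px in [(310,281),(285,381),(350,150)]: print(rf(at(r,px,'wrist',.009)))
E
python3 -m pendant '[[[0,0,0.1],0,0],[[0,0,0.08],0,0],[[0,0,0],0,0]]' 20
```

```text
[-0.0098  0.0597] [0.0511 0.0592]
[0.0099 0.0743]
[0.013 0.014]
[0.0098 0.1336]
clock: 92.42
tcp_pos: [0.5186, 0.3125, 0.012]
orientation: [0.003, 0.626, 0.78, 0.004]
wrist_force: [-4.7, -0.9, 16.5]
finger_gap: 0.0593
```

```bash
python3 -m pendant '[[[0.04,0,-0.1],0,0],[[0,0,0],0,0]]' 20; python3 -m pendant '[[[0,0,0],0,-0.5],[[0,0,0],0,-0.8],[[0,0,0],0,-1],[[0,0,0],0,-1]]'
python3 - <<'E'
from h import *
r=pic('wrist','w47');todo([.5,.3,.0075])
E
```

```text
clock: 92.68
tcp_pos: [0.5182, 0.313, 0.0124]
orientation: [0.003, 0.626, 0.78, 0.003]
wrist_force: [-1.3, -0.4, 6.3]
finger_gap: 0.0594
clock: 93.18
tcp_pos: [0.5179, 0.3128, 0.0115]
orientation: [0.003, 0.626, 0.78, 0.003]
wrist_force: [-0.2, 0.4, 0.2]
finger_gap: 0.0855
yaw 1.7884 rows20: x -0.43 y -1.02 z 0.20 turn 47.69 F [-1.3 -1.1  0.1] gap 0.08511683806038953 tcp [0.518  0.3128 0.0116] t 93.225
```

View pics/w47.png

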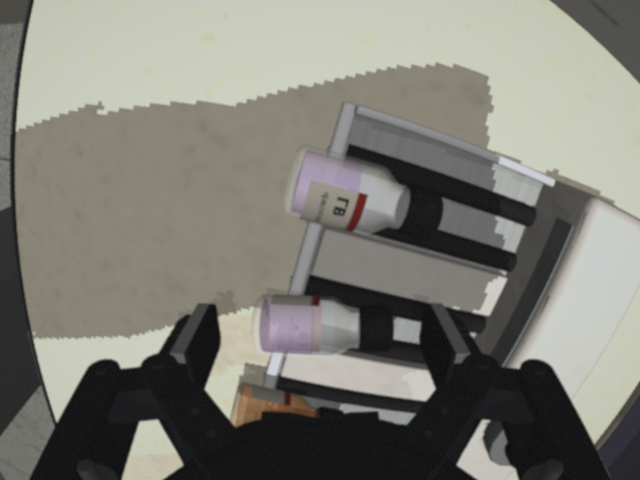

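The vial is in cradle 4 but skewed about 13°. There's now room to grip it across, so I'll turn back and square it up.

```bash
python3 - <<'E'
from h import *
r=env.read_camera('wrist')
print(rf(at(r,(254,325),'wrist',.022)),rf(at(r,(393,328),'wrist',.022)))
E
python3 -m pendant '[[[0,0,-1],0,-1],[[0,0,-1],0,-1],[[0,0,-1],0,-1],[[0,0,-1],0,-1],[[0,0,-0.4],-1,-0.1],[[0,0,0],-1,-0.1],[[0,0,0],-1,-0.1],[[0,0,0],-1,-0.1],[[0,0,0],-1,-0.1],[[0,0,0],-1,-0.1],[[0,0,0],-1,-0.1],[[0,0,0],-1,-0.1]]'
python3 -m pendant '[[[0,0,0],-1,-0.1],[[0,0,0],-1,-0.1],[[0,0,0],-1,-0.1],[[0,0,0],-1,-0.1],[[0,0,0],-0.3,-0.1],[[0,0,0],0,-0.1]]'
python3 - <<'E'
from h import *
r=pic('wrist','w48');todo([.5,.3,.0075]);tz()
E
```

```text
[-0.0095  0.0551] [0.0483 0.0697]
clock: 94.78
tcp_pos: [0.5173, 0.3128, 0.0998]
orientation: [0.004, 0.253, 0.967, 0.002]
wrist_force: [-1.3, -0.3, 0.2]
finger_gap: 0.0469
clock: 95.52
tcp_pos: [0.5173, 0.3128, 0.0998]
orientation: [0.004, 0.033, 0.999, 0.001]
wrist_force: [-0.0, -0.2, -0.5]
finger_gap: 0.0474
yaw 3.0752 rows20: x 0.82 y -0.70 z 4.61 turn 59.98 F [-0.1 -0.3 -0.9] gap 0.047120504464857944 tcp [0.5173 0.3128 0.0998] t 95.575
j [ 0.412  0.431 -0.112  1.02  -0.003  0.479] tcp [0.5173 0.3128 0.0998] zaxis [ 8.4e-03  9.0e-04 -1.0e+00]
```

View pics/w48.png

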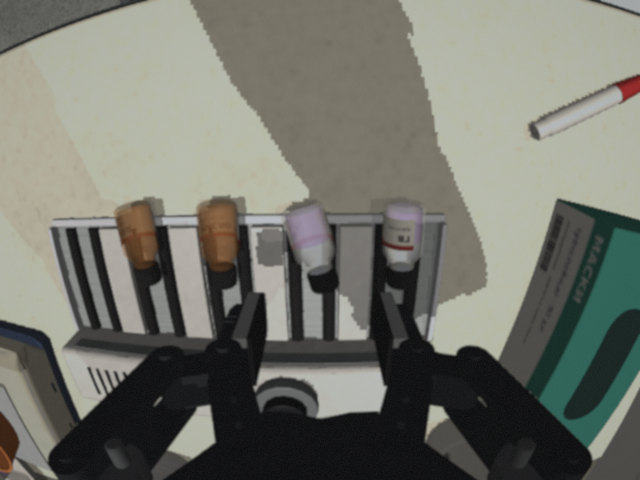

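```bash
python3 -m pendant '[[[0.35,-0.26,0.6],0,-0.1],[[0,0,0.8],0,-0.1],[[0,0,0.8],0,-0.1],[[0,0,0.8],0,-0.1],[[0,0,0.8],0,-0.1],[[0,0,0.5],0,-0.1],[[0,0,0],0,-0.1],[[0,0,0],0,0.1],[[0,0,0],0,0.3],[[0,0,0],0,1],[[0,0,0],0,1],[[0,0,0],0,1]]' 20
python3 - <<'E'
from h import *
r=pic('wrist','w49');todo([.5106,.3081,.013]);print(rf(env.get_state()['tcp_pos']))
E
```

```text
clock: 97.08
tcp_pos: [0.5112, 0.3079, 0.0144]
orientation: [0.005, 0.033, 0.999, 0.0]
wrist_force: [-1.3, -3.0, 5.5]
finger_gap: 0.0258
yaw 3.0761 rows20: x 0.03 y 0.01 z 0.07 turn 59.98 F [-1.5 -3.2  6.6] gap 0.025678891325113022 tcp [0.5112 0.3079 0.0144] t 97.125
[0.0106 0.0599]
```

View pics/w49.png

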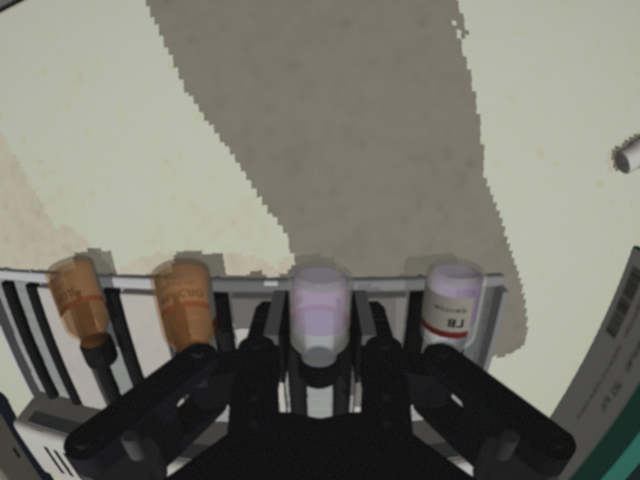

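```bash
python3 -m pendant '[[[0,0,-0.2],0,1],[[0,0,0],0,1],[[0,0,0.2],0,1],[[0,0,0.05],0,1],[[0,0,0],0,1],[[0,0,0],0,0.1],[[0,0,0],0,-0.1],[[0,0,0],0,-0.1],[[0,0,-1],0,-0.1],[[0,0,-1],0,-0.1],[[0,0,-1],0,-0.1],[[0,0,-1],0,-0.1]]' 20
python3 -m pendant '[[[0.3,0,-0.5],0,-0.1],[[0.3,-0.5,0],0,-0.1],[[0,0,0],0,-0.1]]' 35
python3 - <<'E'
from h import *
r=pic('wrist','w50');todo([.440,-.268,.1])
r=env.read_camera("top");caps(r,"top",TR)
E
```

```text
clock: 98.62
tcp_pos: [0.5099, 0.308, 0.093]
orientation: [0.004, 0.033, 0.999, 0.001]
wrist_force: [0.0, -0.6, 0.1]
finger_gap: 0.0471
clock: 99.0
tcp_pos: [0.4958, 0.2979, 0.1016]
orientation: [0.003, 0.033, 0.999, 0.0]
wrist_force: [0.6, -0.4, 0.5]
finger_gap: 0.0467
yaw 3.0761 rows20: x 0.95 y -28.43 z 0.08 turn 59.98 F [-0.  -0.2  0. ] gap 0.04718737927758615 tcp [0.4963 0.2981 0.1016] t 99.05
[ 0.44   -0.2673] [440. 272.] 36
```

View pics/w50.png

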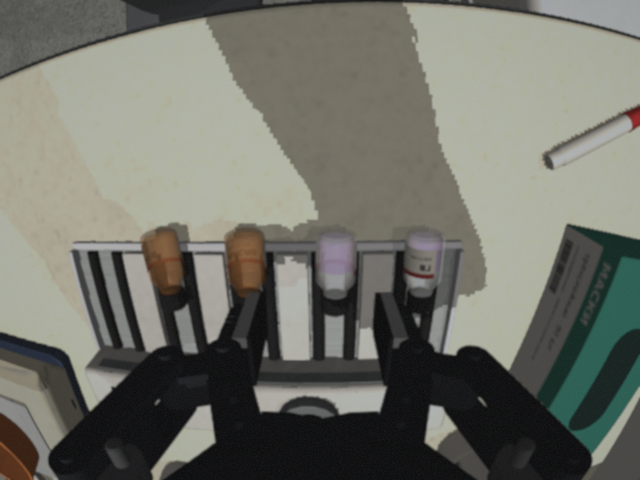

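Four cradles are loaded straight. The last vial is near the tray wall, so I'll grip it a bit higher with a narrower opening.

```bash
python3 -m pendant '[[[0.04,-1,-0.4],0,0.1],[[0.04,-1,0],0,0.1],[[0.04,-1,0],0,0.1],[[0.04,-1,0],0,0.1],[[0.04,-1,0],0,0.1],[[0.04,-1,0],0,0.1],[[0.04,-1,0],0,0.1],[[0.04,-1,0],0,0.1],[[0.04,-1,0],0,0.1],[[0.04,-1,0],0,0.1],[[0.04,-1,0],0,0.1],[[0.04,-1,0],0,0.1]]' 35
python3 -m pendant '[[[0.04,-1,0],0,0.1],[[0.04,-1,0],0,0.1],[[0.04,-1,0],0,0.1],[[0.04,-1,0],0,0.1],[[0.04,-1,0],0,0.1],[[0.04,-1,0],0,0.1],[[0.04,-1,0],0,0.1],[[0.04,-1,0],0,0.1],[[0.04,-1,0],0,0.1],[[0.04,-1,0],0,0.1],[[0.04,-1,0],0,0.1],[[0.04,-1,0],0,0.1]]'
python3 -m pendant '[[[0,-1,0],0,0.1],[[0,-1,0],0,0.1],[[0,-1,0.2],0,0.1],[[0,-1,0.2],0,0.1],[[0,-0.4,0],0,0.1],[[0,0,0],0,0.1],[[0,0,0],0,0.1]]'
python3 -c '
from h import *;r=pic("wrist","w51");todo([.441,-.2675,.021])'
```

```text
clock: 100.6
tcp_pos: [0.4718, 0.0587, 0.1102]
orientation: [0.004, 0.033, 0.999, 0.001]
wrist_force: [-0.0, 0.3, 0.7]
finger_gap: 0.0382
clock: 102.1
tcp_pos: [0.4463, -0.18, 0.1098]
orientation: [0.004, 0.033, 0.999, 0.001]
wrist_force: [0.2, 0.4, -0.2]
finger_gap: 0.0387
clock: 102.98
tcp_pos: [0.4412, -0.2661, 0.1016]
orientation: [0.004, 0.032, 0.999, 0.001]
wrist_force: [-0.9, -0.2, -0.0]
finger_gap: 0.0385
yaw 3.0772 rows20: x 0.01 y -0.07 z 4.03 turn 59.99 F [ 0.2 -0.2  0.9] gap 0.03839375809377364 tcp [ 0.4412 -0.266   0.1016] t 103.025
```

View pics/w51.png

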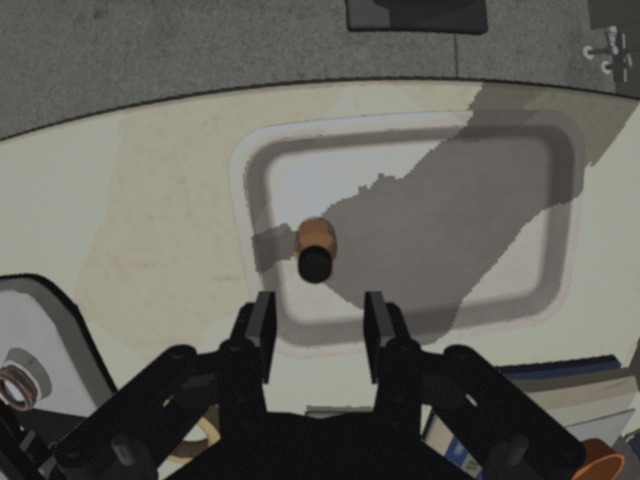

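```bash
python3 -c '
from h import *;r=env.read_camera("wrist");p=at(r,[315.5,264],"wrist",.056);print(p);todo([p[0]-.0006,p[1],.020])'
```

```text
[ 0.44017293 -0.26794147  0.056     ]
yaw 3.0773 rows20: x 0.08 y -0.10 z 4.08 turn 60.00 F [-0.5  0.6  1. ] gap 0.038837324730402974 tcp [ 0.4413 -0.266   0.1017] t 103.075
```

```bash
python3 -m pendant '[[[0.08,-0.1,0.6],0,0.1],[[0,0,0.8],0,0.1],[[0,0,0.8],0,0.1],[[0,0,0.8],0,0.1],[[0,0,0.8],0,0.1],[[0,0,0.28],0,0.1],[[0,0,0],0,1],[[0,0,0],0,1],[[0,0,0],0,1],[[0,0,0],0,1]]' 35
python3 -c 'from h import *;todo([.4692,.1303,.02])'
python3 -m pendant '[[[0,0,-0.9],0,1],[[0,0,-0.9],0,1],[[0,0,-0.9],0,1],[[0,0,-0.9],0,1],[[0,0.5,-0.9],0,1],[[0,1,-0.5],0,1],[[0,1,0],0,1],[[0,1,0],0,1],[[0,1,0],0,1],[[0,1,0],0,1],[[0,1,0],0,1],[[0,1,0],0,1]]'
python3 -c 'from h import *;todo([.4692,.1303,.02]);pic("wrist","w52")'
```

```text
clock: 104.32
tcp_pos: [0.4404, -0.2687, 0.0204]
orientation: [0.005, 0.033, 0.999, 0.0]
wrist_force: [-0.2, -0.4, -0.3]
finger_gap: 0.0254
yaw 3.0765 rows20: x -0.14 y 20.00 z 0.02 turn 59.99 F [-0.2 -0.4 -0.3] gap 0.02538146368839313 tcp [ 0.4404 -0.2687  0.0204] t 104.325
clock: 105.82
tcp_pos: [0.4487, -0.1172, 0.1197]
orientation: [0.004, 0.032, 0.999, 0.001]
wrist_force: [-0.2, 0.4, -1.4]
finger_gap: 0.0254
yaw 3.077 rows20: x -0.22 y 12.41 z 4.99 turn 59.99 F [-0.2  0.4 -1.4] gap 0.025365509624566882 tcp [ 0.4487 -0.1172  0.1197] t 105.825
```

View pics/w52.png

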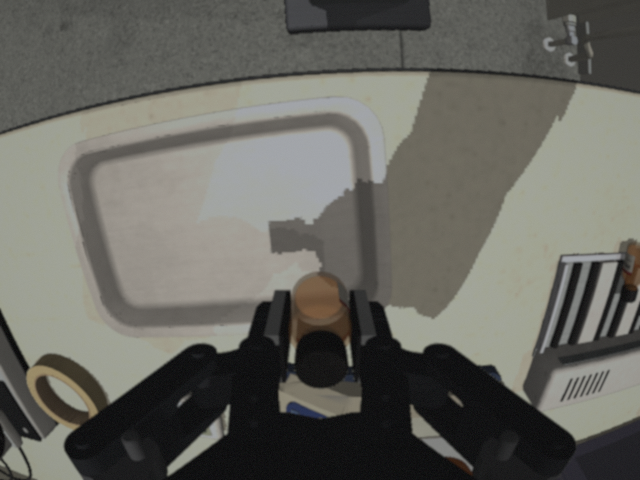

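```bash
python3 -m pendant '[[[0,1,0],0,1],[[0,1,0],0,1],[[0,1,0],0,1],[[0,1,0],0,1],[[0,1,0],0,1],[[0,1,0],0,1],[[0,1,0],0,1],[[0,1,0],0,1],[[0,1,0.4],0,1],[[0,1,0.8],0,1],[[0,1,0.8],0,1],[[0,0.8,0.8],0,1]]'
python3 -m pendant '[[[0,0,0.8],0,1],[[0,0,0.8],0,1],[[0,0,0.3],0,1],[[0,0,0],0,1],[[0,0,0],0,1]]'
python3 -c 'from h import *;todo([.4738,.1303,.0195]);print(rf(env.get_state()["tcp_pos"]));pic("wrist","w53")'
```

```text
clock: 107.38
tcp_pos: [0.4645, 0.1178, 0.0637]
orientation: [0.004, 0.032, 0.999, 0.001]
wrist_force: [0.1, 0.5, -0.6]
finger_gap: 0.0252
clock: 108.0
tcp_pos: [0.4658, 0.1167, 0.0271]
orientation: [0.005, 0.033, 0.999, 0.001]
wrist_force: [-0.4, -0.8, 0.8]
finger_gap: 0.0256
yaw 3.0763 rows20: x -0.36 y 0.70 z 0.38 turn 59.99 F [-0.4 -0.8  0.8] gap 0.02561759910485142 tcp [0.4658 0.1167 0.0271] t 108.0
[-0.0226 -0.1338]
```

View pics/w53.png

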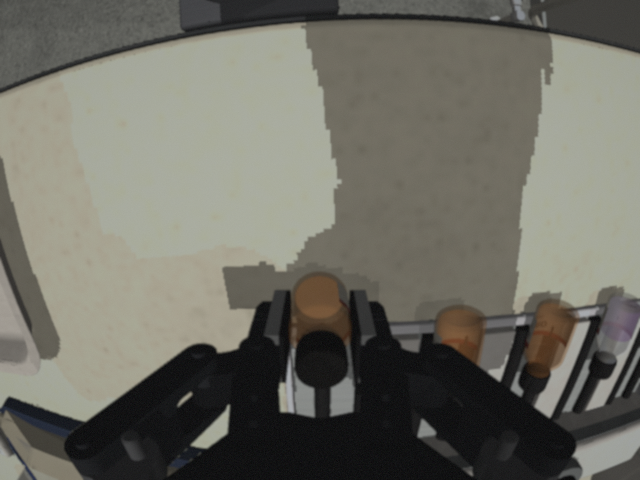

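```bash
python3 -m pendant '[[[0,0.35,0],0,1],[[0,0.36,0.1],0,1],[[-0.15,0,0.15],0,1],[[-0.15,0,0.12],0,1],[[-0.06,0,0],0,1],[[0,0,0],0,1]]'; python3 -m pendant '[[[-0.06,0,0],0,1],[[0,0,0],0,1]]';python3 -m pendant '[[[-0.05,0,0],0,1],[[0,0,0],0,1]]'; python3 -c 'from h import *;print(rf(env.get_state()["tcp_pos"]))'
```

```text
clock: 108.8
tcp_pos: [0.4736, 0.1302, 0.0192]
orientation: [0.004, 0.033, 0.999, 0.001]
wrist_force: [0.2, 0.6, -0.9]
finger_gap: 0.0254
clock: 109.05
tcp_pos: [0.4748, 0.1302, 0.0193]
orientation: [0.004, 0.033, 0.999, 0.001]
wrist_force: [0.4, 0.9, -0.3]
finger_gap: 0.0255
clock: 109.3
tcp_pos: [0.4758, 0.1303, 0.0193]
orientation: [0.004, 0.033, 0.999, 0.001]
wrist_force: [0.0, 0.5, -0.7]
finger_gap: 0.0252
[-0.0134 -0.1196]
```

```bash
python3 -m pendant '[[[-0.05,0,0],0,1],[[0,0,0],0,1]]';python3 -m pendant '[[[-0.05,0,0],0,1],[[0,0,0],0,1]]'
```

```text
clock: 109.55
tcp_pos: [0.4764, 0.1302, 0.0192]
orientation: [0.004, 0.033, 0.999, 0.001]
wrist_force: [-0.3, 0.6, -0.1]
finger_gap: 0.0252
clock: 109.8
tcp_pos: [0.4768, 0.1302, 0.0191]
orientation: [0.003, 0.032, 0.999, 0.001]
wrist_force: [-3.1, 0.3, 0.9]
finger_gap: 0.0254
```

Contact with the kerb. To avoid the sideways roll, I'll re-grip lightly at the cap and swing the vial over along an arc, so the jaws guide it sideways.

```bash
python3 -m pendant '[[[0.05,0,0],0,1],[[0,0,0],0,0.1],[[0,0,0],0,0.1],[[0,0,0],0,0.1],[[0,0,-0.4],0,0.1],[[0,0,-0.6],0,0.1],[[0,0,-0.25],0,0.1],[[0,0,0],0,0.1],[[0,0,0],0,1],[[0,0,0],0,1],[[0,0,0],0,1],[[0,0,0],0,1]]' 20; python3 -c 'from h import *;todo([.4738,.1303,.044]);print(rf(env.get_state()["tcp_pos"]));pic("wrist","w54")'
```

```text
clock: 111.3
tcp_pos: [0.4765, 0.1301, 0.0444]
orientation: [0.004, 0.033, 0.999, 0.001]
wrist_force: [0.1, -1.7, 4.1]
finger_gap: 0.0217
yaw 3.0764 rows20: x 0.14 y 0.00 z 0.02 turn 59.99 F [ 0.1 -1.7  4.1] gap 0.02166413185703497 tcp [0.4765 0.1301 0.0444] t 111.3
[-0.0127 -0.1198]
```

View pics/w54.png

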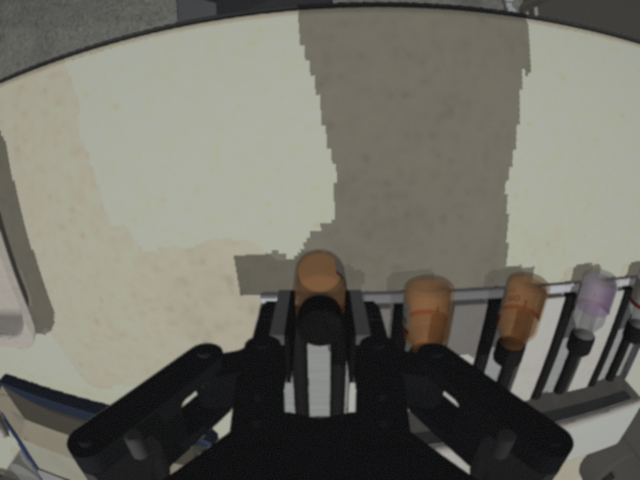

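The cap is gripped (21.7 mm), centred over cradle 1. First half of the arc.

```bash
python3 -m pendant '[[[-0.33,0,-0.05],0,1],[[-0.34,0,-0.04],0,1],[[-0.31,0,0.02],0,1],[[-0.31,0,0.02],0,1],[[-0.29,0,0.1],0,1],[[-0.29,0,0.1],0,1],[[0,0,0],0,1]]'; python3 -c 'from h import *;todo([.4738,.1303,.044]);print(rf(env.get_state()["tcp_pos"]));pic("wrist","w55")'; python3 sc.py s55
```

```text
clock: 112.22
tcp_pos: [0.5142, 0.1277, 0.0413]
orientation: [0.004, 0.033, 0.999, 0.001]
wrist_force: [-1.1, -0.2, 0.5]
finger_gap: 0.0213
yaw 3.0763 rows20: x 2.02 y -0.00 z -0.13 turn 59.99 F [-1.1 -0.2  0.5] gap 0.0213236922424536 tcp [0.5142 0.1277 0.0413] t 112.225
[ 0.0251 -0.1198]
```

View pics/w55.png

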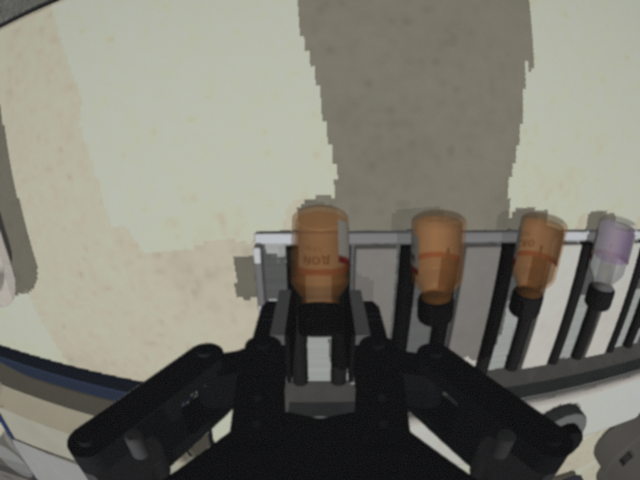

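View pics/s55z.png

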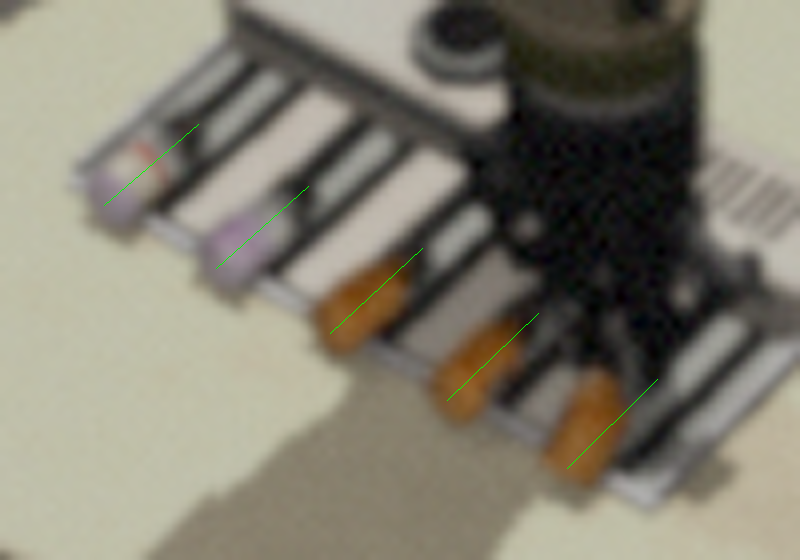

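Working nicely: the vial is leaning over cradle 1, guided by the jaws. Finishing the arc.

```bash
python3 -m pendant '[[[-0.21,0,0.18],0,1],[[-0.21,0,0.18],0,1],[[-0.15,0,0.3],0,1],[[-0.15,0,0.32],0,1],[[-0.05,0,0.2],0,1],[[0,0,0.1],0,1],[[0,0,0],0,1]]'; python3 -c 'from h import *;todo([.4738,.1303,.014]);print(rf(env.get_state()["tcp_pos"]));pic("wrist","w56")'
```

```text
clock: 113.2
tcp_pos: [0.5331, 0.126, 0.0236]
orientation: [0.009, 0.033, 0.999, -0.0]
wrist_force: [-12.4, -4.9, 56.0]
finger_gap: 0.0121
yaw 3.0759 rows20: x 2.97 y 0.02 z 0.48 turn 59.98 F [-12.4  -4.9  56. ] gap 0.01210359952569502 tcp [0.5331 0.126  0.0236] t 113.2
[ 0.0441 -0.1202]
```

View pics/w56.png

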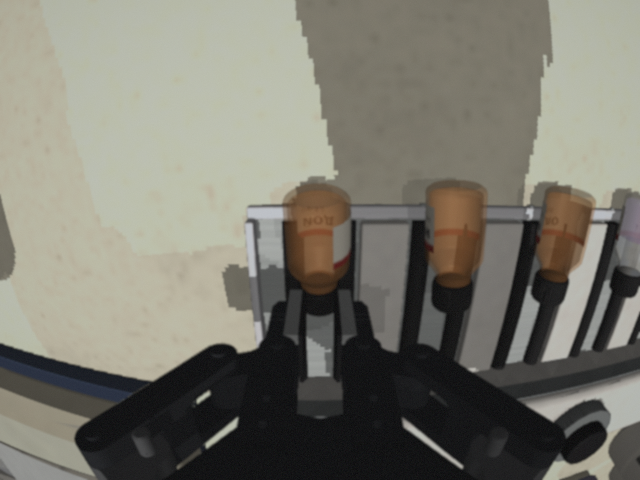

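The jaws have slid over the top of the cap and are pressing (56 N). I'll lift off at once.

```bash
python3 -m pendant '[[[0,0,-0.5],0,1],[[0,0,-0.5],0,1],[[0,0,-1],0,0.1],[[0,0,-1],0,0.1],[[0,0,-1],0,0.1],[[0,0,-1],0,0.1],[[0.5,0,0],0,0.1],[[0,0,0],0,0.1]]'; python3 sc.py s57;python3 -c 'from h import *;tz();pic("wrist","w57")'
```

```text
clock: 114.25
tcp_pos: [0.5166, 0.1274, 0.1146]
orientation: [0.003, 0.032, 0.999, 0.0]
wrist_force: [-0.5, -0.8, -0.2]
finger_gap: 0.0385
j [ 0.091  0.292 -0.279  0.994  0.     0.155] tcp [0.517  0.1273 0.1146] zaxis [ 5.7e-03  7.0e-04 -1.0e+00]
```

View pics/w57.png

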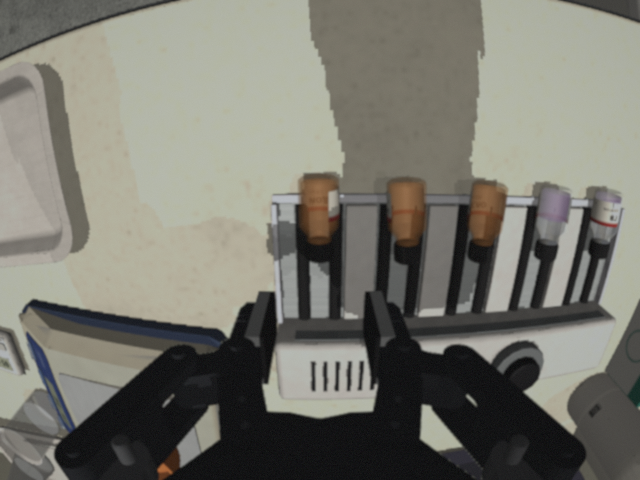

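View pics/s57z.png

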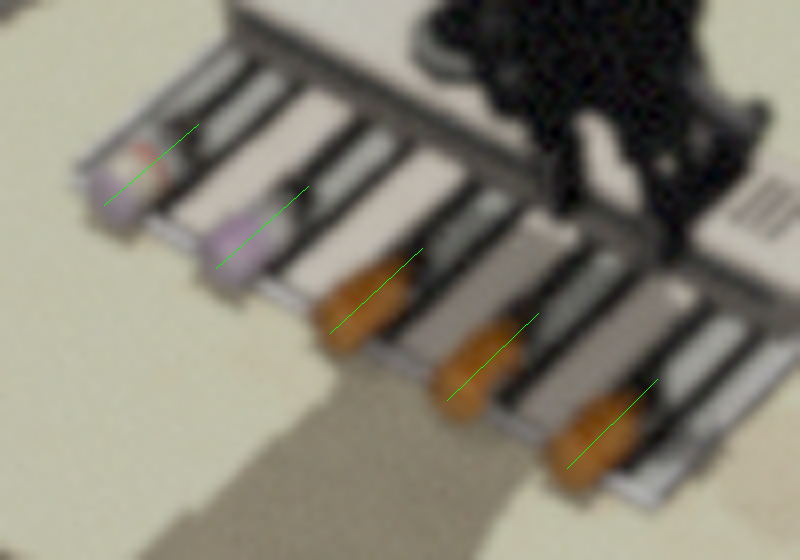

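All five vials lie in their cradles. Measure them and the button.

Run:
```python
from h import *
r=env.read_camera('wrist')
for n,px in [('1f',(320,178)),('1c',(318,261)),('2f',(406,183)),('2c',(407,262)),('3f',(489,183)),('3c',(481,258)),('4f',(555,187)),('4c',(545,260)),('5f',(609,192)),('5c',(598,257))]: print(n,rf(at(r,px,'wrist',.02)))
p=at(r,(522,373),'wrist',.05);print('button',p,rf(p))
for t in ['start_top','start']:print([(d['p'],d['location'],at(r,d['location'],'wrist',.05)) for d in env.boxes_of('wrist',t)])
todo([.633,.279,.10])
```

```text
1f [-0.0113 -0.1193]
1c [ 0.047  -0.1208]
2f [-0.0085 -0.0626]
2c [ 0.0483 -0.0577]
3f [-0.0103 -0.0017]
3c [ 0.0463 -0.    ]
4f [-0.0099  0.0569]
4c [0.0496 0.0601]
5f [-0.0088  0.1177]
5c [0.0489 0.1211]
button [0.63793733 0.28674456 0.05      ] [0.1384 0.0469]
[(0.91, [523.5, 373.4], array([0.63878477, 0.2884534 , 0.05      ]))]
[(0.97, [523.7, 370.2], array([0.63506426, 0.28766127, 0.05      ])), (0.22, [441.9, 291.6], array([0.5508599 , 0.20576556, 0.05      ]))]
yaw 3.0765 rows20: x -5.24 y 7.94 z 0.76 turn 59.99 F [ 0.  -0.4  0.6] gap 0.03860876417163078 tcp [0.5181 0.1273 0.1153] t 114.5
```

```bash
python3 -m pendant '[[[0,0.5,-0.4],0,1],[[-0.4,1,0],0,1],[[-0.45,1,0],0,1],[[-0.5,1,0],0,1],[[-0.5,1,0],0,1],[[-0.5,1,0],0,1],[[-0.5,1,0],0,1],[[-0.5,0.5,0],0,1],[[-0.2,0.5,0],0,1],[[0,0,0],0,1]]'
python3 - <<'E'
from h import *
r=pic('wrist','w58');tz()
for t in ['start_top','start']:print([(d['p'],d['location'],at(r,d['location'],'wrist',.05)) for d in env.boxes_of('wrist',t)])
r=pic("top","t58");print([(d['p'],d['location'],at(r,d['location'],'top',.05)) for d in env.boxes_of('top','start_top')])
E
```

```text
clock: 115.75
tcp_pos: [0.5992, 0.2737, 0.1246]
orientation: [0.004, 0.032, 0.999, 0.001]
wrist_force: [-0.6, 0.3, 0.8]
finger_gap: 0.0
j [ 0.307  0.513  0.084  1.134 -0.002  0.371] tcp [0.5988 0.2731 0.1246] zaxis [ 8.1e-03  8.0e-04 -1.0e+00]
[(0.63, [337.6, 287.5], array([0.62911121, 0.28398794, 0.05      ]))]
[(0.85, [340.1, 284.8], array([0.627217  , 0.28571353, 0.05      ]))]
[]
```

View pics/w58.png

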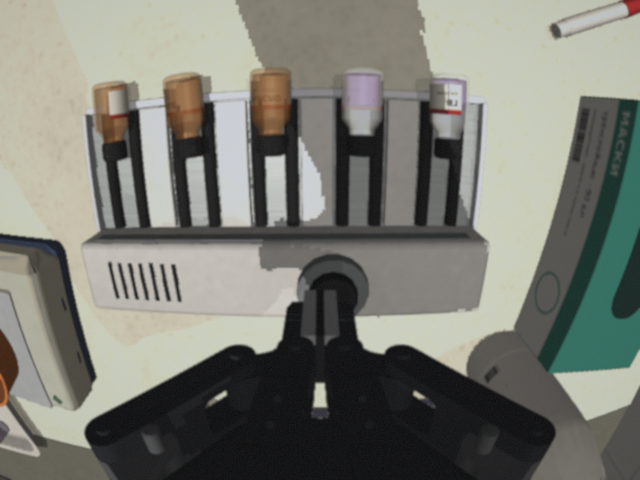

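Run:
```python
from h import *
r=env.read_camera('top')
for px in [(281,168),(165,188),(170,190)]: print(at(r,px,'top',0.0))
r=env.read_camera('wrist')
print(at(r,(332,288),'wrist',.047),at(r,(500,352),'wrist',.1)); todo([.631,.282,.065])
```

```text
[0.77560849 0.12596037 0.        ]
[0.74228379 0.45083663 0.        ]
[0.7353846  0.43708604 0.        ]
[0.63079461 0.27846432 0.047     ] [0.65784314 0.38015919 0.1       ]
yaw 3.0759 rows20: x -1.57 y 0.61 z 3.00 turn 59.98 F [-0.6 -0.7 -0.2] gap 6.985266190653347e-05 tcp [0.5989 0.272  0.125 ] t 116.1
```

```bash
python3 -m pendant '[[[-0.52,0.2,0],0,1],[[-0.52,0.2,0],0,1],[[-0.5,0.17,0.5],0,1],[[0,0,0.8],0,1],[[0,0,0.8],0,1],[[0,0,0.5],0,1],[[0,0,0],0,1]]'
python3 - <<'E'
from h import *
tz();r=pic('wrist','w59')
r=pic("scene","s59");cv2.imwrite("pics/s59z.png",cv2.resize(r["color"][150:270,200:360],None,fx=5,fy=5,interpolation=cv2.INTER_CUBIC))
E
```

```text
clock: 116.98
tcp_pos: [0.6298, 0.2815, 0.0715]
orientation: [0.003, 0.032, 0.999, 0.0]
wrist_force: [-0.3, -0.2, 0.5]
finger_gap: -0.0002
j [ 0.305  0.608  0.111  1.068 -0.002  0.37 ] tcp [0.6298 0.2815 0.0715] zaxis [ 5.8e-03  1.0e-04 -1.0e+00]
```

View pics/w59.png

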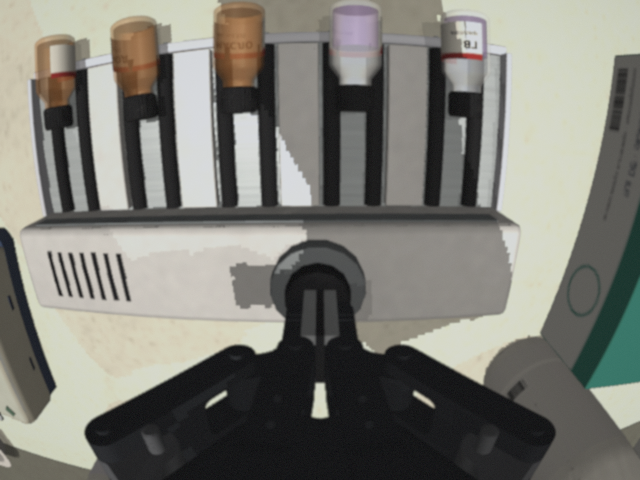

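View pics/s59z.png

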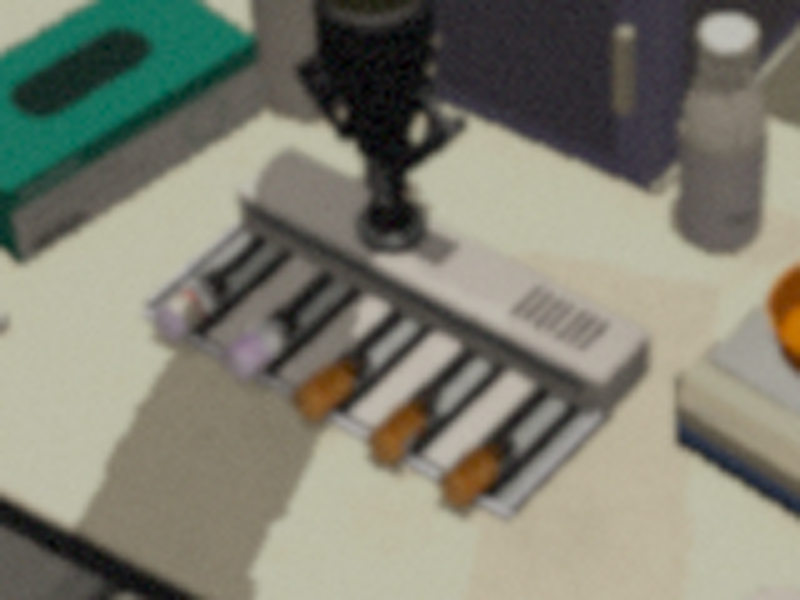

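The finger is centred over the button (319,285). Press down gradually.

```bash
python3 -m pendant '[[[0,0,0.15],0,1],[[0,0,0.15],0,1],[[0,0,0.15],0,1],[[0,0,0],0,1]]'; python3 -m pendant '[[[0,0,0.1],0,1],[[0,0,0.1],0,1],[[0,0,0],0,1]]'
```

```text
clock: 117.58
tcp_pos: [0.6311, 0.2818, 0.0641]
orientation: [0.004, 0.033, 0.999, 0.001]
wrist_force: [0.4, 0.1, 1.3]
finger_gap: 0.0002
clock: 117.95
tcp_pos: [0.6312, 0.2819, 0.0603]
orientation: [0.004, 0.033, 0.999, 0.001]
wrist_force: [-0.9, 0.0, 4.1]
finger_gap: 0.0002
```

```bash
python3 -m pendant '[[[0,0,0.1],0,1],[[0,0,0],0,1]]'; python3 -m pendant '[[[0,0,0.1],0,1],[[0,0,0],0,1]]'
```

```text
clock: 118.2
tcp_pos: [0.6312, 0.2819, 0.0583]
orientation: [0.004, 0.033, 0.999, 0.001]
wrist_force: [-1.5, -0.0, 4.7]
finger_gap: -0.0001
clock: 118.45
tcp_pos: [0.6312, 0.2819, 0.058]
orientation: [0.005, 0.033, 0.999, 0.001]
wrist_force: [-3.8, -2.5, 13.4]
finger_gap: 0.0003
```

```bash
python3 -m pendant '[[[0,0,0.04],0,1],[[0,0,0],0,1],[[0,0,0],0,1]]'; python3 -m pendant '[[[0,0,-0.4],0,1],[[0,0,-0.8],0,1],[[0,0,-1],0,1],[[0,0,-1],0,1],[[0.6,0,-1],0,1],[[1,0,0],0,1],[[1,-0.5,0],0,1],[[1,-1,0],0,1],[[1,-1,0],0,1],[[1,-1,0],0,1],[[0.5,-1,0],0,1],[[0,0,0],0,1]]'
python3 - <<'E'
from h import *
r=pic('wrist','w60');tz()
for t in ['start_top']:print([(d['p'],d['location']) for d in env.boxes_of('wrist',t)])
r=pic("top","t60");r=pic("scene","s60");cv2.imwrite("pics/s60z.png",cv2.resize(r["color"][150:270,200:360],None,fx=5,fy=5,interpolation=cv2.INTER_CUBIC))
E
```

```text
clock: 118.82
tcp_pos: [0.6312, 0.2819, 0.0579]
orientation: [0.005, 0.032, 0.999, 0.001]
wrist_force: [-5.2, -1.6, 15.9]
finger_gap: 0.0002
clock: 120.32
tcp_pos: [0.5014, 0.1992, 0.1387]
orientation: [0.004, 0.033, 0.999, 0.001]
wrist_force: [0.3, -0.3, -0.7]
finger_gap: 0.0
j [ 2.300e-01  2.860e-01 -2.240e-01  1.052e+00 -1.000e-03  2.960e-01] tcp [0.5024 0.1998 0.1388] zaxis [ 0.009   0.0013 -1.    ]
[]
```

View pics/w60.png

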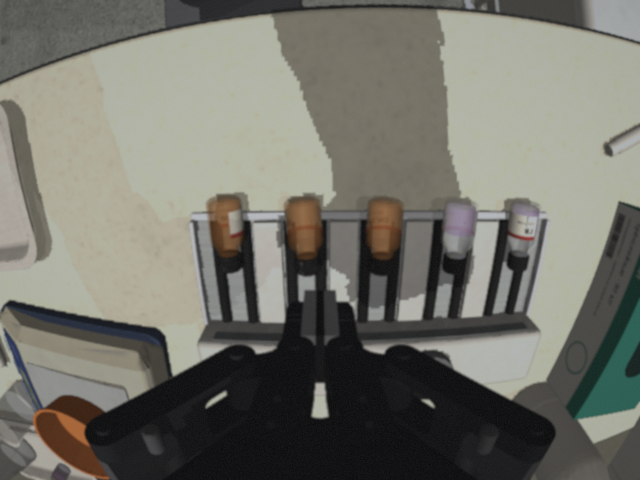

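View pics/s60z.png

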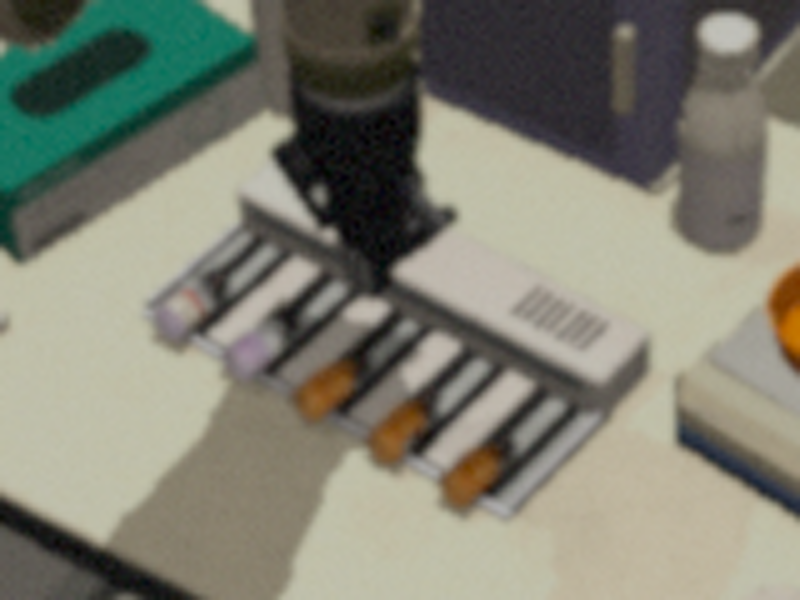

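View pics/t60.png

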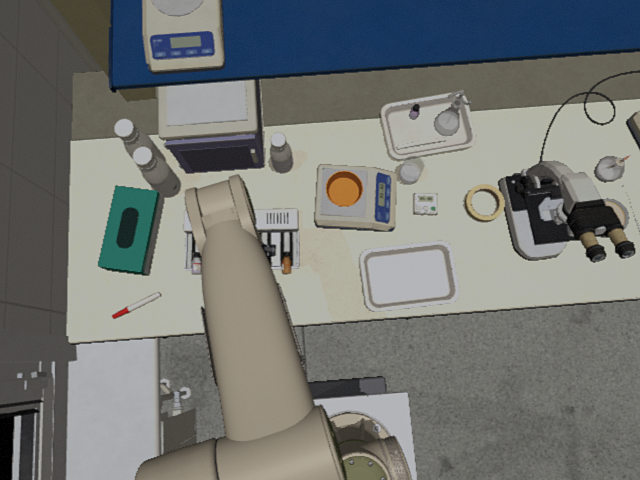

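All five vials are in cradles 1–5, the tray is empty, and the timer, tape and marker are unmoved. I'll move the arm clear for a final look at the button.

```bash
python3 -m pendant '[[[0.3,-1,-0.3],0,1],[[0.3,-1,-0.3],0,1],[[0.3,-1,0],0,1],[[0.2,-1,0],0,1],[[0,-1,0],0,1],[[0,-1,0],0,1],[[0,-1,0],0,1],[[0,-1,0],0,1],[[0,-1,0],0,1],[[0,-1,0],0,1],[[0,-1,0],0,1],[[0,0,0],0,1]]'
python3 - <<'E'
from h import *
r=pic("top","t61");cv2.imwrite("pics/t61z.png",cv2.resize(r["color"][195:285,170:320],None,fx=5,fy=5,interpolation=cv2.INTER_CUBIC))
E
```

```text
clock: 122.02
tcp_pos: [0.4658, -0.02, 0.1497]
orientation: [0.004, 0.034, 0.999, 0.001]
wrist_force: [-0.0, 0.3, 0.2]
finger_gap: -0.0001
```

View pics/t61z.png

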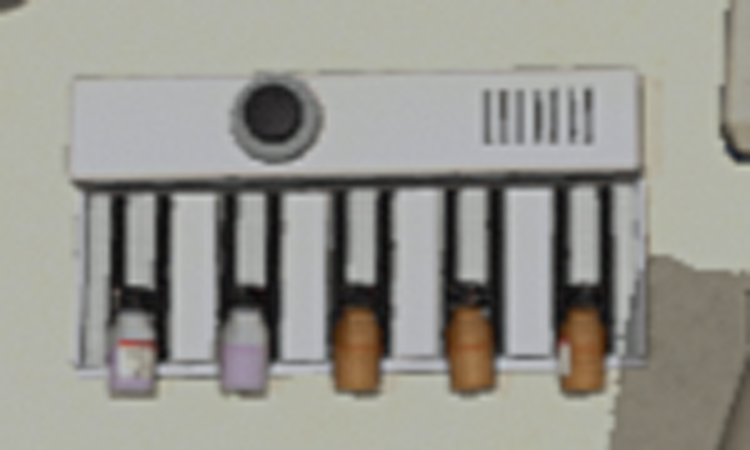

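The button is back up and all five vials lie straight in their cradles, caps to the back. Handing in.

```bash
python3 -c 'from h import *;print(env.hand_in())'
```

```text
the job is handed in; nothing more can be done
None
```

All five vials from the front tray now lie one per cradle, caps to the back. I then pressed the start button fully down and let it come up, and handed the job in at about 122 s of the 210 s limit.

**Last checks:**
- **Vials:** feet sit 8–11 mm before the kerb, and each vial's axis is within about 3 mm of its cradle's middle line.
- **Button:** it stopped hard at 13–16 N after about 6 mm of travel. In the final top view it looks as it did at the start. That is a judgement from the picture, because the button's joint can't be read.
- **Rest of the bench:** the tray is empty, and the timer, tape roll and marker look unmoved in the top view before and after. The robot was clear of everything at hand-in.

**What went wrong along the way:**
- Early on, joint 6 hit its limit and tilted the tool by about 5°. I undid that and worked with the gripper half-turned.
- Three of the four push-overs let the vial roll sideways:
  - The first and third stopped on the strip between cradles, and I gripped them and laid them in cradles 5 and 4.
  - The second rolled into cradle 3 instead of 4, so I left it there and shifted it back about 8 mm.
- I swung the last vial over while holding its cap. Near the end the jaws slid over the cap and pressed down with 56 N at the wrist before I lifted off. That is under the 120 N wrist limit. The contact looked like the fingers rather than the gripper's body, which has the 40 N limit, but I could not measure that separately.

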